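# Unlock the busy board with the adjustable wrench and empty it

### The arm

A 6-joint arm with a two-finger parallel gripper is mounted at the origin on the work surface. World frame = base frame: x ahead of the robot, y to its left, z up, the work surface at z = 0. Lengths are in mm, angles in degrees, forces in N, time in s.
With the tool pointing down it reaches from about 300 to 850 mm from the base axis. Payload 4.2 kg.
Tool frame: the origin (TCP) lies midway between the tips of the shut fingers; the grasp point (between the pads) lies 19 mm behind it; z points along the fingers, x is the direction in which the jaws open and shut, and the axes are right-handed (so a half turn about z gives the same grasp; the last joint's range is limited). The gripper opens to 91 mm and grips with 3 to 60 N. Pads are 32 mm wide; open, the fingers measure 118 mm over their backs; the gripper's body (76 mm by 178 mm) begins 60 mm behind the grasp point.
Start: joints at [-65.374, 18.312, 89.639, -0, 72.044, -1.146], TCP at [250.007, -517.822, 213.976] pointing down, gripper open.
Joint ranges: [-177.97, 177.97], [-48.28, 115.42], [12.27, 149.76], [-77.06, 257.06], [2.81, 150.46], [-146.56, 146.56]. Speed limits (degrees/s): [147.25, 147.25, 180, 180, 180, 180].

### API

Orientations are given as [roll, pitch, yaw] about the fixed x, y, z axes, in that order (R = Rz(yaw) Ry(pitch) Rx(roll)).
In Python, from workcell import env gives the robot as it stands. The module is installed in compiled form; this text tells all that it offers.
- The arm moves only by the tool drive_tool, never from a script. Its argument "series" is a list of rows, each a list of 3 entries, a list of its own where there are three numbers: the closure, from 0 (fully open) to 1 (shut), then the shift along the tool's x, y, z in mm, then the turn, a rotation vector about the tool's x, y, z in rad. In form: [[gripper, [dx, dy, dz], [rx, ry, rz]], ...]. A call has exactly 5 rows; each row is the pose to reach, as a shift and turn from the pose commanded when the call began, along the tool's axes at that moment; what a row does not reach only later rows make up. A row lasts 1/10 s, in which the tool goes at most 50 mm and 8.59 degrees, less where a joint would pass 70% of its speed; a pose out of reach is approached as far as the arm can. A call with a gripper value outside its range is refused whole. The fingers move at their own pace and stop on an object; "squeeze" is the grip in N (left out, the last holds). Time passes only in rows, so rows that repeat a pose let the fingers close, or fill a call up. It gives the time, the measured TCP pose, the force and the opening at its end, in the units of the state.
- env.state(): the state, without advancing time (a new reading comes with each control period).
- env.grab_frame(name): name is "side" or "top"; returns a dict with "image" (384x512x3 uint8, red, green, blue), "K" (3x3 intrinsics, pixels), "k1" (the pictures are not rectified: a ray, as slopes to the right and down, at radius r is drawn at 1 + k1 r^2 times it, then the intrinsics apply), "origin" and "orientation" of the camera in the world. Camera axes: x right, y down, z forward; pixel columns grow to the right and rows downward; lengths in mm; the calibration is good to about 2 mm. A picture is of the moment at which its call begins. There is no depth.
- env.job_done(): hands the job in, once; it reports no verdict.
The state is a dict: "time_s": time; "qpos": joint angles; "qvel": joint speeds; "effort": joint torques, N m; "ee_pos": TCP position; "ee_rot": TCP orientation; "force": force on the tool from outside, world axes, zero at the start; "torque": the same for the moment, N m; "gripper_width": finger opening in mm.
Only numpy, scipy, OpenCV 4.12 (cv2) and the standard library are available. Lean on these libraries where they do the work, as an engineer would, in place of code of your own. Each camera call takes 0.05 s, during which the arm holds its last target.

### The job

Wooden shapes have been posted into the busy board on the high-chair tray: set the adjustable wrench over the hexagon nut of its latch, roll its worm (do not shove the jaw) until the jaws just fit the nut, and turn the latch with the wrench a quarter turn anticlockwise as far as it goes, never with the fingers. Then swing the flap by its grip right over until it stays open by itself, lift out every shape there is into the orange bowl, and lay the wrench flat on the tray again, beside the board. Leave the jar, the spoon and the cup where they stand.

Things in the scene. Friction and masses are not known exactly. Their poses are not given: they have to be found in the camera images.
- board: the busy board, a white plastic box fixed to the tray, 200 (its x) x 280 (its y) x 45 mm high; origin under its centre, x roughly away from the robot. Its compartment under the flap spans x -52 to 52, y -20 to 130 mm, floor 5 mm up. Right of the flap a grey deck, 49 mm high, surrounds the latch's pocket (x -56 to 24, y -86 to -26); a 5 mm high slide-bolt toy lies on the deck at (85, -85).
- nut: the latch: a steel hexagon nut, 22 mm across flats, 25.4 over corners, 49 to 62 mm above the tray, at (-15, -46) mm in the board's frame; under it (46 to 49 mm) a disc of 18 mm radius and a tongue 16 mm wide, reaching 34 mm from the axis along its own +y, over the flap's right edge when locked. Two flats are parallel to its own x axis, the others follow every 60 degrees. Origin on the axis, 46 mm above the tray.
- nut_mid (a point): the point on the nut's axis level with the deck, 49 mm above the tray: the foot of the nut
- latch (a joint): turn of the latch, rad: 0 locked (tongue along the board's +y, over the flap), grows anticlockwise seen from above, stop at 1.66; stiff, about 0.2 N m, stays where it is left. The flap is free from about 1.2
- flap (a joint): opening of the flap, rad: 0 shut, 2.6 resting fully open leaning back on its stop; let go below about 1.5 it falls shut, above about 1.65 it falls open
- flap_grip (a point): middle of the flap's black grip, a round bar 28 mm long, 14 mm thick, parallel to the hinge (the board's y), 24 mm above the flap's top face, 100 mm from the hinge, 16 mm from the free edge; pinched by its two ends it can turn between the fingers as the flap swings. The flap is a grey plate 116 (x) x 162 (y) x 5 mm, its top 45 mm above the tray when shut.
- flap_hinge (a point): middle of the hinge line, along the board's y, at the far edge of the flap, 45 mm above the tray
- wrench: the adjustable wrench, steel, 210 mm long, about 0.32 kg, lying flat; origin on its underside, 10 mm behind its balance point, x along the handle to the head. Handle 22 mm wide, 11 thick, from x = -117 to 15 mm, where the wider head begins; head 14 thick. The mouth opens along the mouth direction, 22.5 degrees anticlockwise of x, and the jaw faces run that way: fixed jaw right, moving jaw left.
- wrench_mouth (a point): point on the underside, 80 mm from the origin along x: the centre of a 22 mm nut that lies against the fixed jaw. The fixed jaw's face is 11 mm to the right of it, the throat 15 mm behind it, the jaw tips 14 to 16 mm in front (mouth direction)
- worm_top (a point): top of the worm, a knurled roller of 8.5 mm radius, 18 mm long, 36 mm behind the mouth point, its axis level and across the mouth direction; 18.5 mm above the wrench's underside, 4.5 mm proud of the head. Dragging its top towards the jaw tips closes the jaw 1 mm per rad (8.5 mm of drag), dragging back opens it; a drag of about 2.5 N turns it, it holds where it is left.
- jaw (a joint): how far the moving jaw has closed, m: 0 is widest, 32 mm between the jaws; gap = 32 mm minus this, so 0.010 is snug on the 22 mm nut. One rad of the worm is 1 mm.
- block: wooden shape, square, 28 x 28 mm, 24 mm high, 25 g; origin under its centre. Starts standing in the compartment; may be absent.
- hexagon: wooden shape, hexagon, 28 mm across the flats that face its own +x and -x, 24 mm high, 25 g; origin under its centre. Starts in the compartment; may be absent.
- cross: wooden shape, a plus of two 28 x 12 mm bars along its x and y, 24 mm high, 25 g; origin under its centre. Starts in the compartment; may be absent.
- slab: wooden shape, oblong, 28 mm along its x, 18 mm along its y, 24 mm high, 25 g; origin under its centre. Starts in the compartment; may be absent.
- bowl: the orange suction bowl, stuck to the tray; rim radius 62 mm, 50 mm high, wall 4 mm; origin under its centre
- jar: glass baby jar, 56 mm wide, 68 mm high, a bystander
- spoon: steel spoon, 150 mm long, lying, a bystander
- cup: clear plastic cup, 64 mm wide, 75 mm high, a bystander
- moving_jaw: the wrench's moving jaw, left of the mouth, a steel bar 27 mm long, 12 wide, 14 thick; origin on the underside of its gripping face, abreast of the mouth point; x along the mouth direction. To be moved by rolling the worm, not by pressing on it.
There are look-alikes about, which are no part of the job. There is more than one size of the bowl; the job needs the smaller.

How it is judged (in metres and radians):
On the way, in this order (a step that is already met when the one before it is completed fails the run):
1. the wrench lies on the nut and its jaws are rolled to within 1.5 mm of the nut's width (value of joint jaw above 0.0085 m and horizontal distance between wrench_mouth and nut_mid below 0.009 m and z of wrench_mouth in the frame of nut_mid between -0.007 and 0.007 m), for 0.2 s.
2. the latch is turned to at least 1.35 rad with the wrench on the nut (value of joint latch above 1.35 rad and horizontal distance between wrench_mouth and nut_mid below 0.012 m), for 0.1 s.
3. the flap stands open beyond 2.0 rad (value of joint flap above 2 rad), for 0.3 s.
At the end, for the whole second after the job is handed in: latch turned beyond 1.35 rad; flap standing open beyond 2.0 rad; every shape that is present in the bowl (within 58 mm of its centre, below 60 mm) and at rest; the wrench lying flat on the tray itself (underside within 8 mm of it, level within 0.1 rad), at rest (value of joint flap above 2 rad and value of joint latch above 1.35 rad and height (world z) of wrench between -0.01 and 0.008 m and angle between wrench's own z axis and vertical below 0.1 rad and linear speed of each of wrench, block, hexagon, cross, slab below 0.02 m/s and horizontal distance between each of block, hexagon, cross, slab and bowl below 0.058 m and height (world z) of each of block, hexagon, cross, slab below 0.06 m); the robot touches nothing.
It fails at once if the fingers press or turn the latch (nut or tongue) themselves (contact force between the fingers and nut above 3 N).
It fails at once if the fingers shove the moving jaw instead of rolling the worm (contact force between the fingers and moving_jaw above 8 N).
It fails at once if the jar, the spoon or the cup is shifted by more than 25 mm (distance of any of jar, spoon, cup from where it was at the start of the episode above 0.025 m).
Of block, hexagon, cross, slab only 2 to 4 are there at a start; the rules pass over those that are not, and their reading is None.
At some moment in a run one of wrench may be knocked a few centimetres aside while the robot is not near it.
Once in a run the grip may slacken for a moment while it holds something.
It also fails if it takes over 210 s, if anything falls off the work surface, if the arm or the gripper's body presses on something with over 40 N, if the wrist force passes 120 N, or if a joint passes its speed limit or range.

## Working session

There is one attempt and no reset: what is moved stays moved. The work goes in short steps, Python scripts to look and compute and a tool call to move; the robot and the scene stay as the last step left them, time stands still between calls to the robot, and variables do not carry over. Pictures are saved under pics/ and viewed, and the job is handed in when it is done.

Besides the shell and the picture viewer there is one more tool, called in YAML: its name, and indented under it one key for each argument. drive_tool: Moves the arm, as the interface text tells. Its arguments: {"type":"object","properties":{"series":{"type":"array","items":{"type":"array"}},"squeeze":{"type":"number"}},"required":["series"]}

```bash
mkdir -p pics; ls; cat > h.py <<'E'
import numpy as np, cv2
from workcell import env
def snap(name,fn):
    f=env.grab_frame(name)
    cv2.imwrite('pics/'+fn+'.png',f['image'][:,:,::-1])
    np.savez('pics/'+fn+'.npz',**{k:np.array(v) for k,v in f.items()})
    return f
E
python3 - <<'E'
from h import *
for n in ['top','side']:
    f=snap(n,n+'0'); print(f['K'],f['k1'],f['origin'],f['orientation'])
print(env.state())
E
```

```text
pics
[[365.91257845   0.         261.79243868]
 [  0.         365.91257845 192.99361367]
 [  0.           0.           1.        ]] -0.014486966088709929 [293.04951084   9.32865774 981.57294985] [-1.68279001e+02  1.32370242e-01 -9.00867555e+01]
[[379.03644572   0.         253.67252924]
 [  0.         379.03644572 191.70013992]
 [  0.           0.           1.        ]] -0.015878781892334184 [-96.12289923 548.3300019  962.21858416] [-139.04910717   -0.672986   -132.68214378]
{'time_s': 0.1, 'qpos': array([-6.53766113e+01,  1.83468374e+01,  8.96981329e+01, -4.25744039e-04,
        7.20434705e+01, -1.14821055e+00]), 'qvel': array([-0.0228954 , -0.10418916, -0.11305397,  0.00556536, -0.02879956,
       -0.02736685]), 'effort': array([ 8.78256305e-04, -4.13333094e+01, -2.32509971e+01,  7.29198684e-02,
        4.21956251e-02, -4.55274585e-05]), 'ee_pos': array([ 249.79576787, -517.41808806,  213.22447973]), 'ee_rot': array([-1.79998632e+02,  8.84311244e-02, -6.42282681e+01]), 'force': array([0.31652864, 0.11615033, 0.42109567]), 'torque': array([-0.00633199,  0.07354239, -0.01915743]), 'gripper_width': 91.52980310570581}
```

View pics/top0.png

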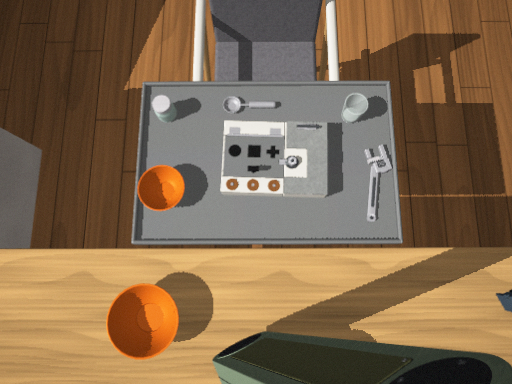

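View pics/side0.png

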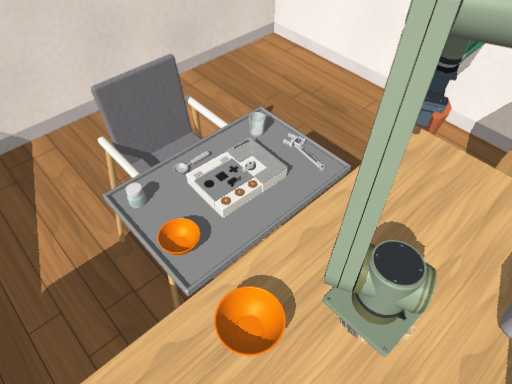

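The scene is visible. Bowl candidates are the tray bowl at top (161,188) and a larger one on the wood table at top (143,320). The job needs the smaller, so I'll measure both, and crop in on the other parts.

```bash
cat >> h.py <<'E'
from scipy.spatial.transform import Rotation as R
def cam(fn):
    d=np.load('pics/'+fn+'.npz'); return d
def proj(d,P):
    P=np.atleast_2d(P).astype(float)
    Rm=R.from_euler('xyz',d['orientation'],degrees=True).as_matrix()
    c=(P-d['origin'])@Rm; s=c[:,:2]/c[:,2:]
    s=s*(1+d['k1']*(s**2).sum(1,keepdims=True))
    K=d['K']; return s*[K[0,0],K[1,1]]+[K[0,2],K[1,2]]
def unproj(d,uv,z):
    uv=np.atleast_2d(uv).astype(float);K=d['K']
    s0=(uv-[K[0,2],K[1,2]])/[K[0,0],K[1,1]]; s=s0.copy()
    for _ in range(20): s=s0/(1+d['k1']*(s**2).sum(1,keepdims=True))
    Rm=R.from_euler('xyz',d['orientation'],degrees=True).as_matrix()
    r=np.c_[s,np.ones(len(s))]@Rm.T
    t=(z-d['origin'][2])/r[:,2]
    return (d['origin']+r*t[:,None])
def crop(fn,u0,v0,u1,v1,k,out):
    im=cv2.imread('pics/'+fn+'.png')[v0:v1,u0:u1]
    im=cv2.resize(im,None,fx=k,fy=k,interpolation=cv2.INTER_CUBIC)
    # grid ticks each 10 px
    for u in range((u0+9)//10*10,u1,10):
        cv2.putText(im,str(u),((u-u0)*k,10),0,0.35,(0,255,255),1); cv2.line(im,((u-u0)*k,12),((u-u0)*k,16),(0,255,255),1)
    for v in range((v0+9)//10*10,v1,10):
        cv2.putText(im,str(v),(0,(v-v0)*k+4),0,0.35,(0,255,255),1)
    cv2.imwrite('pics/'+out+'.png',im)
E
python3 - <<'E'
from h import *
crop('top0',205,110,345,205,5,'c1')
crop('top0',340,135,410,230,6,'c2')
d=cam('top0')
for p in [(161,188),(143,320)]: print(unproj(d,p,50),unproj(d,(p[0]+24,p[1]),50))
E
```

```text
[[500.17502383 274.44725461  50.        ]] [[500.04154427 211.63267718  50.        ]]
[[171.10190468 300.88703156  50.        ]] [[171.19673965 242.29992398  50.        ]]
```

View pics/c1.png

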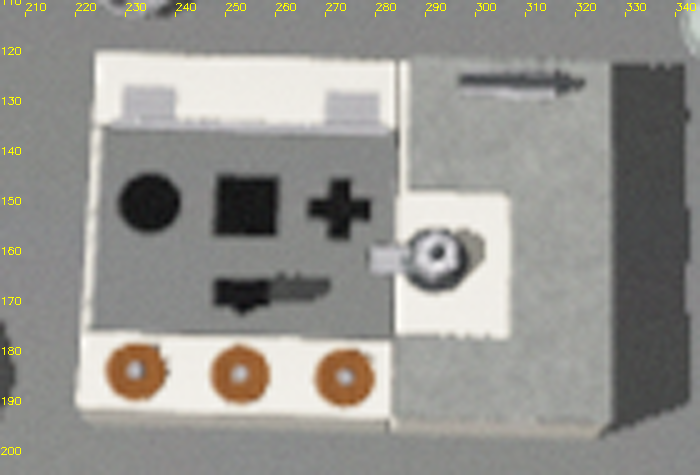

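View pics/c2.png

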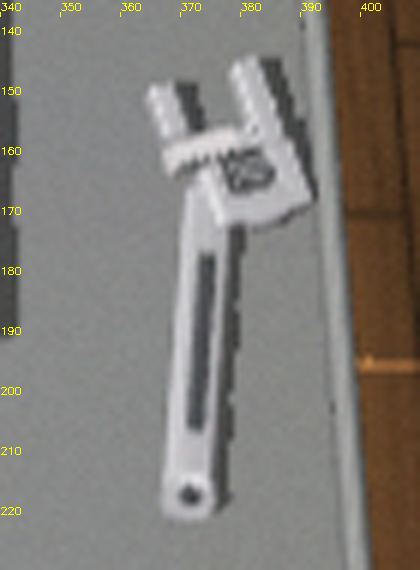

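```bash
python3 - <<'E'
from h import *
crop('side0',180,125,295,220,6,'c3')
crop('side0',275,125,335,175,10,'c4')
E
```

```text
(no output)
```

View pics/c3.png

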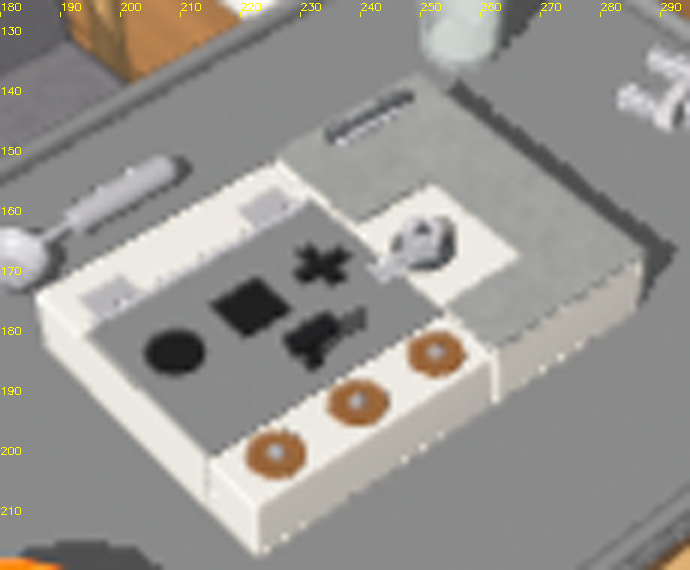

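View pics/c4.png

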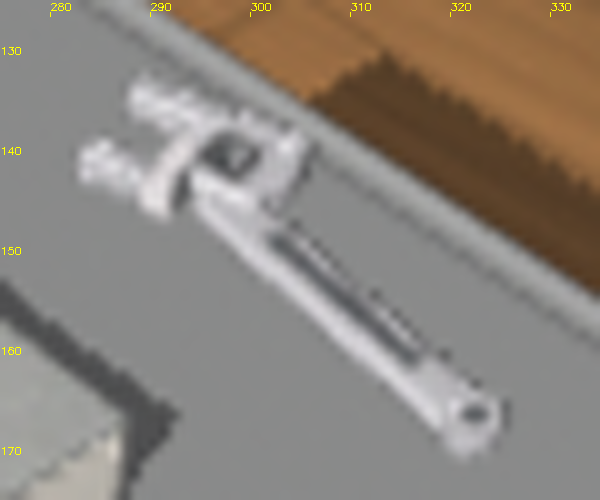

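```bash
cat > fit0.py <<'E'
from h import *
from scipy.optimize import least_squares
T=cam('top0');S=cam('side0')
def tc(p,u0,v0,k): return [u0+(p[0]+.5)/k-.5, v0+(p[1]+.5)/k-.5]
board=[((100,140,45),'t',tc((95,52),205,110,5)),((-100,140,45),'t',tc((78,405),205,110,5)),
((100,-140,49),'t',tc((611,62),205,110,5)),((-100,-140,49),'t',tc((604,425),205,110,5)),
((-15,-46,62),'t',tc((437,253),205,110,5)),
((100,140,45),'s',tc((38,294),180,125,6)),((-100,140,45),'s',tc((257,513),180,125,6)),((-100,140,0),'s',tc((260,553),180,125,6)),
((-100,-140,49),'s',tc((640,255),180,125,6)),((100,-140,49),'s',tc((418,78),180,125,6)),((-15,-46,62),'s',tc((425,232),180,125,6))]
def fit(corr,x0,use='ts'):
    def f(x,full=False):
        c,s=np.cos(x[2]),np.sin(x[2]);r=[]
        for P,cm,uv in corr:
            if cm not in use: continue
            w=[x[0]+c*P[0]-s*P[1],x[1]+s*P[0]+c*P[1],P[2]]
            r.append(proj(T if cm=='t' else S,w)[0]-uv)
        return np.array(r).ravel()
    o=least_squares(f,x0,loss='soft_l1');return o.x,f(o.x).reshape(-1,2).round(1)
if __name__=='__main__':
    for u in ['t','s','ts']:
        x,r=fit(board,[550,0,0],u);print(u,x[:2],np.degrees(x[2]));print(r.tolist())
    w=lambda p:tc(p,340,135,6); v=lambda p:tc(p,275,125,10)
    # wrench tail end, hole etc.
    print(unproj(T,w((190,518)),11),unproj(T,w((165,85)),14), unproj(T,w((250,60)),14))
E
python3 fit0.py
```

```text
t [587.65565337 -21.61820795] -2.1248920198827093
[[0.2, -0.6], [-0.7, 0.4], [-0.1, 0.2], [1.4, -0.2], [-0.4, 0.1]]
s [588.547599   -21.08424656] -1.8218268762601224
[[-0.5, 0.1], [-0.2, -0.5], [-0.0, 1.7], [1.4, -0.3], [0.1, -0.6], [-0.2, -0.1]]
ts [587.93182602 -21.40676557] -2.0376017349221613
[[0.1, -0.6], [-0.8, 0.4], [-0.2, 0.0], [1.3, -0.4], [-0.4, -0.0], [-0.3, -0.0], [-0.2, -0.5], [0.0, 1.7], [1.6, -0.1], [0.4, -0.5], [0.0, 0.0]]
[[ 417.73777408 -280.7094578    11.        ]] [[ 618.47881866 -280.81478848   14.        ]] [[ 630.57067999 -321.01243001   14.        ]]
```

```bash
cat > wr.py <<'E'
from h import *
import sys
m=np.array([np.cos(np.pi/8),np.sin(np.pi/8)]);n=np.array([-m[1],m[0]]);M=np.array([80,0.])
def model(jaw=0.):
    g=21-jaw*1
    L=[]
    L.append(([(-117,-11),(15,-11),(15,11),(-117,11),(-117,-11)],11))
    L.append(([M-11*n-15*m,M-11*n+15*m],14)); L.append(([M+g*n-11*m,M+g*n+16*m,M+(g+12)*n+16*m],14))
    L.append(([M-36*m-9*n-8*m,M-36*m+9*n-8*m,M-36*m+9*n+8*m,M-36*m-9*n+8*m,M-36*m-9*n-8*m],16))
    return L
def overlay(fn,pose,box,k,out,jaw=0,z0=0):
    d=cam(fn);u0,v0,u1,v1=box
    im=cv2.imread('pics/'+fn+'.png')[v0:v1,u0:u1];im=cv2.resize(im,None,fx=k,fy=k,interpolation=cv2.INTER_CUBIC)
    a=np.radians(pose[2]);Rm=np.array([[np.cos(a),-np.sin(a)],[np.sin(a),np.cos(a)]])
    for pts,z in model(jaw):
        P=np.array(pts)@Rm.T+pose[:2]
        uv=proj(d,np.c_[P,np.full(len(P),z+z0)])
        q=((uv-[u0,v0]+.5)*k-.5).round().astype(int)
        cv2.polylines(im,[q.reshape(-1,1,2)],False,(0,0,255),1)
    return im
if __name__=='__main__':
    p=[float(x) for x in sys.argv[1:4]]; jaw=float(sys.argv[4])
    a=overlay('top0',p,(350,135,405,230),6,'',jaw);b=overlay('side0',p,(275,125,335,175),7,'',jaw)
    h=max(a.shape[0],b.shape[0]);c=np.zeros((h,a.shape[1]+b.shape[1],3),np.uint8)
    c[:a.shape[0],:a.shape[1]]=a;c[:b.shape[0],a.shape[1]:]=b
    cv2.imwrite('pics/'+sys.argv[5]+'.png',c)
E
python3 wr.py 536 -288 -3 0 o1
```

```text
(no output)
```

View pics/o1.png

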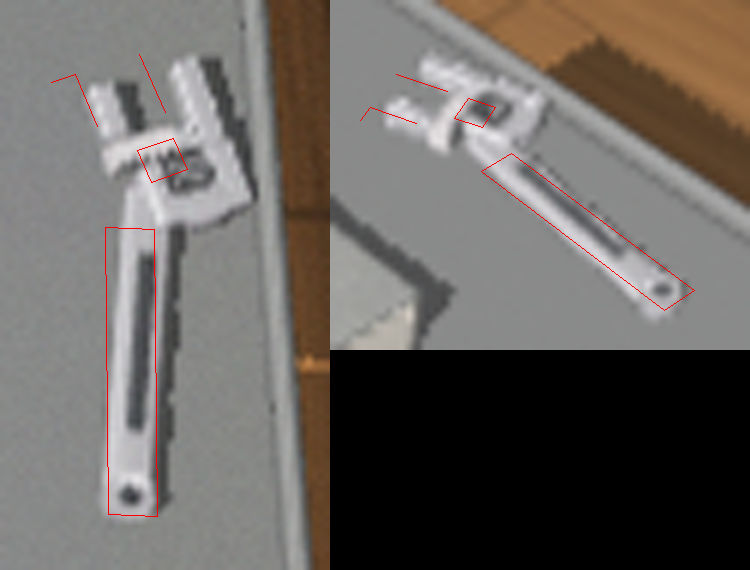

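```bash
python3 wr.py 535 -290 -7.8 0 o2
```

```text
(no output)
```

View pics/o2.png

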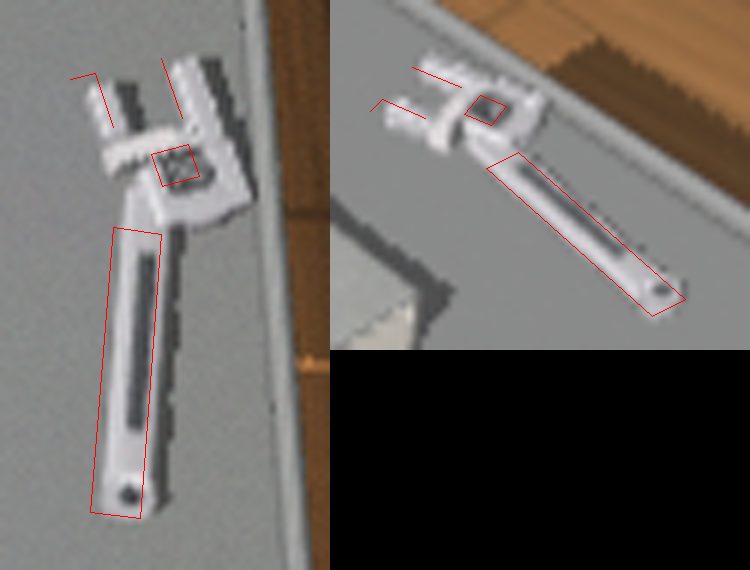

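```bash
python3 wr.py 533.5 -294 -6.7 0 o3
```

```text
(no output)
```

View pics/o3.png

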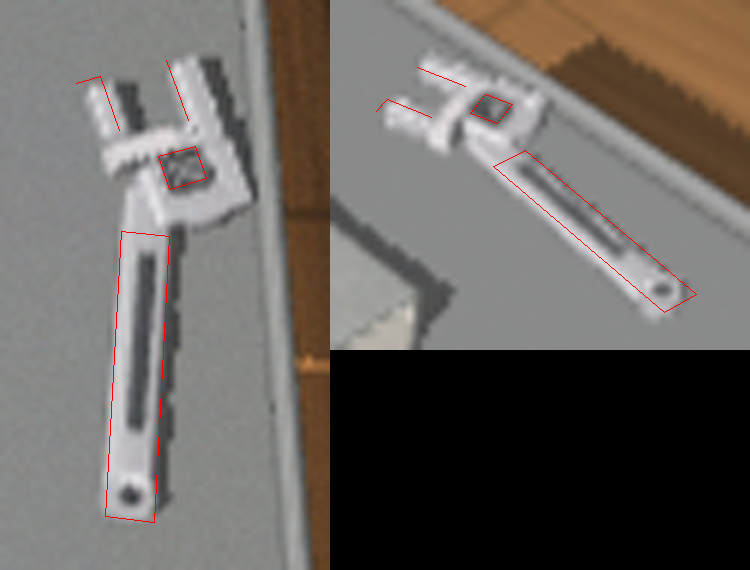

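```bash
cat > go.py <<'E'
from h import *
import sys
# usage: go.py x y z yaw : shift/rotvec in tool axes from measured pose
def calc(x,y,z,yaw,roll=180,pitch=0):
    s=env.state();R0=R.from_euler('xyz',s['ee_rot'],degrees=True);Rt=R.from_euler('xyz',[roll,pitch,yaw],degrees=True)
    d=R0.inv().apply(np.array([x,y,z])-s['ee_pos']);r=(R0.inv()*Rt).as_rotvec()
    return d,r,s
a=[float(v) for v in sys.argv[1:]]
d,r,s=calc(*a)
print('now',s['ee_pos'].round(1),s['ee_rot'].round(1),'w',round(s['gripper_width'],1),'t',round(s['time_s'],2),'F',s['force'].round(1),'q',s['qpos'].round(0))
print('shift',d.round(1).tolist(),'rv',r.round(3).tolist())
E
python3 go.py 508.5 -290 80 -97
```

```text
now [ 249.8 -517.4  213.2] [-1.80e+02  1.00e-01 -6.42e+01] w 91.5 t 0.1 F [0.3 0.1 0.4] q [-65.  18.  90.  -0.  72.  -1.]
shift [-92.1, -331.8, 133.4] rv [0.0, 0.002, 0.572]
```

drive_tool:
  series:
    - [0.45, [-92, -331.8, 60], [0, 0.002, 0.572]]
    - [0.45, [-92, -331.8, 60], [0, 0.002, 0.572]]
    - [0.45, [-92, -331.8, 60], [0, 0.002, 0.572]]
    - [0.45, [-92, -331.8, 60], [0, 0.002, 0.572]]
    - [0.45, [-92, -331.8, 60], [0, 0.002, 0.572]]
  squeeze: 50

```text
time_s: 0.6
ee_pos: [425.4, -363.8, 173.0]
ee_rot: [-180.0, -0.1, -97.2]
force: [0.3, -0.8, 0.6]
gripper_width: 54.1
```

drive_tool:
  series:
    - [0.45, [0, 0, 0], [0, 0, 0]]
    - [0.45, [0, 0, 0], [0, 0, 0]]
    - [0.45, [0, 0, 0], [0, 0, 0]]
    - [0.45, [0, 0, 0], [0, 0, 0]]
    - [0.45, [0, 0, 0], [0, 0, 0]]

```text
time_s: 1.1
ee_pos: [423.8, -366.0, 173.8]
ee_rot: [-179.9, -0.1, -97.1]
force: [0.7, -0.7, 0.4]
gripper_width: 50.3
```

```bash
python3 go.py 508.5 -290 40 -97; python3 go.py 508.5 -290 2 -97; python3 -c "
from h import *
snap('top','t1');snap('side','s1')
crop('top' and 't1',330,120,410,235,5,'c5')"
```

```text
now [ 423.8 -366.   173.8] [-1.799e+02 -1.000e-01 -9.710e+01] w 50.3 t 1.1 F [ 0.7 -0.7  0.4] q [-42.  19.  95.  -0.  66.  55.]
shift [-86.3, -74.5, 133.7] rv [-0.001, -0.002, -0.002]
now [ 423.8 -366.   173.8] [-1.799e+02 -1.000e-01 -9.710e+01] w 50.3 t 1.1 F [ 0.7 -0.7  0.4] q [-42.  19.  95.  -0.  66.  55.]
shift [-86.3, -74.5, 171.7] rv [-0.001, -0.002, -0.002]
```

View pics/t1.png

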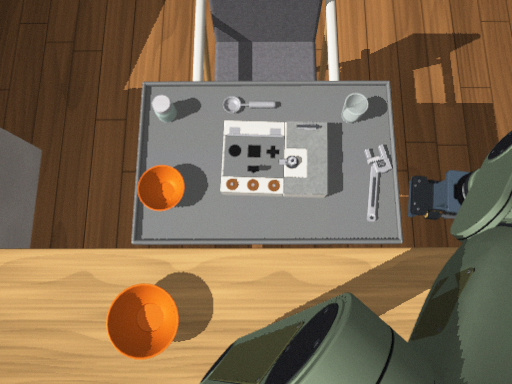

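The gripper is at (435,195), right of the tray, and the wrench is still at (375,185). I'll move above it.

drive_tool:
  series:
    - [0.45, [-86.3, -74.5, 0], [0, 0, 0]]
    - [0.45, [-86.3, -74.5, 0], [0, 0, 0]]
    - [0.45, [-86.3, -74.5, 50], [0, 0, 0]]
    - [0.45, [-86.3, -74.5, 95], [0, 0, 0]]
    - [0.45, [-86.3, -74.5, 135], [0, 0, 0]]

```text
time_s: 1.7
ee_pos: [509.0, -288.2, 36.6]
ee_rot: [-180.0, -0.1, -96.9]
force: [0.5, 0.2, -0.0]
gripper_width: 50.0
```

drive_tool:
  series:
    - [0.45, [0, 0, 0], [0, 0, 0]]
    - [0.45, [0, 0, 0], [0, 0, 0]]
    - [0.45, [0, 0, 0], [0, 0, 0]]
    - [0.45, [0, 0, 0], [0, 0, 0]]
    - [0.45, [0, 0, 0], [0, 0, 0]]

```text
time_s: 2.2
ee_pos: [510.0, -289.5, 40.3]
ee_rot: [-179.8, -0.2, -97.0]
force: [-0.3, -0.3, -0.5]
gripper_width: 50.1
```

```bash
python3 go.py 508.5 -290 2 -97; python3 -c "
from h import *
snap('top','t2');snap('side','s2')
crop('t2',330,120,410,235,5,'c5')
crop('s2',270,120,345,190,8,'c6')"
```

```text
now [ 510.  -289.5   40.3] [-179.8   -0.2  -97. ] w 50.1 t 2.2 F [-0.3 -0.3 -0.5] q [-31.  28. 101.  -0.  50.  66.]
shift [0.6, 1.6, 38.3] rv [-0.004, -0.003, -0.0]
```

View pics/c5.png

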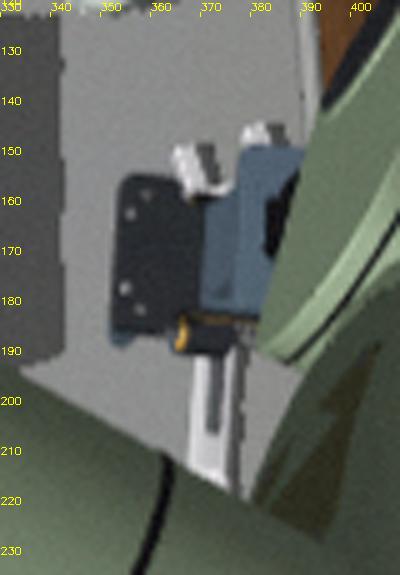

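View pics/c6.png

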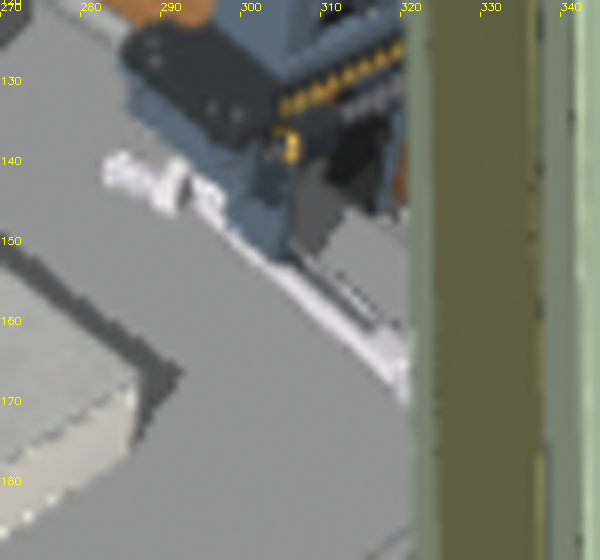

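The gripper straddles the handle near (365–375,170–190) and the wrench has not moved. I'll descend and grip.

drive_tool:
  series:
    - [0.45, [0.3, 1, 15], [0, 0, 0]]
    - [0.45, [0.6, 1.6, 28], [0, 0, 0]]
    - [0.45, [0.6, 1.6, 34], [0, 0, 0]]
    - [0.45, [0.6, 1.6, 37], [-0.003, -0.003, 0]]
    - [0.45, [0.6, 1.6, 37], [-0.003, -0.003, 0]]

```text
time_s: 2.8
ee_pos: [507.5, -289.2, 1.1]
ee_rot: [179.8, 0.1, -97.0]
force: [0.8, 1.1, -0.4]
gripper_width: 50.2
```

drive_tool:
  series:
    - [0.9, [0, 0, 0], [0, 0, 0]]
    - [0.9, [0, 0, 0], [0, 0, 0]]
    - [0.9, [0, 0, 0], [0, 0, 0]]
    - [0.9, [0, 0, 0], [0, 0, 0]]
    - [0.9, [0, 0, 0], [0, 0, 0]]

```text
time_s: 3.3
ee_pos: [507.7, -289.5, 1.7]
ee_rot: [179.9, 0.0, -97.0]
force: [-0.2, -1.1, 1.3]
gripper_width: 21.1
```

```bash
python3 go.py 508.5 -290 2 -97
```

```text
now [ 507.7 -289.5    1.7] [179.9   0.  -97. ] w 21.1 t 3.3 F [-0.2 -1.1  1.3] q [-31.  31. 103.  -0.  46.  66.]
shift [0.4, -0.9, -0.3] rv [0.002, 0.0, 0.0]
```

drive_tool:
  series:
    - [0.9, [0, 0, -10], [0, 0, 0]]
    - [0.9, [0, 0, -25], [0, 0, 0]]
    - [0.9, [0, 0, -45], [0, 0, 0]]
    - [0.9, [0, 0, -70], [0, 0, 0]]
    - [0.9, [0, 0, -90], [0, 0, 0]]

```text
time_s: 3.8
ee_pos: [507.4, -289.0, 92.6]
ee_rot: [179.8, 0.1, -97.0]
force: [-0.3, -0.1, -2.7]
gripper_width: 21.6
```

```bash
python3 -c "
from h import *
print(env.state()['force'],env.state()['ee_pos'])
snap('top','t3');snap('side','s3')
crop('t3',330,120,410,235,5,'c7')
crop('s3',250,100,345,190,7,'c8')"
```

```text
[-0.3476939  -0.14007452 -2.68785282] [ 507.37069404 -288.99365119   92.64508411]
```

View pics/c7.png

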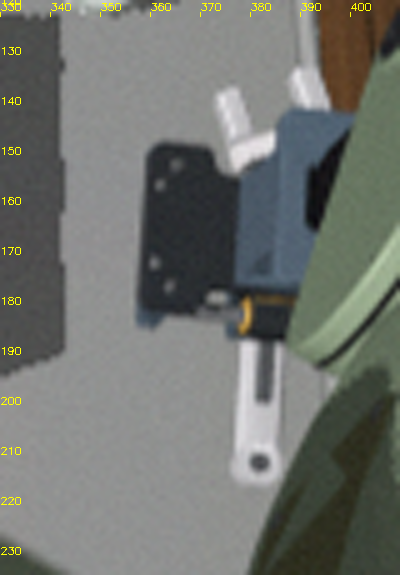

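View pics/c8.png

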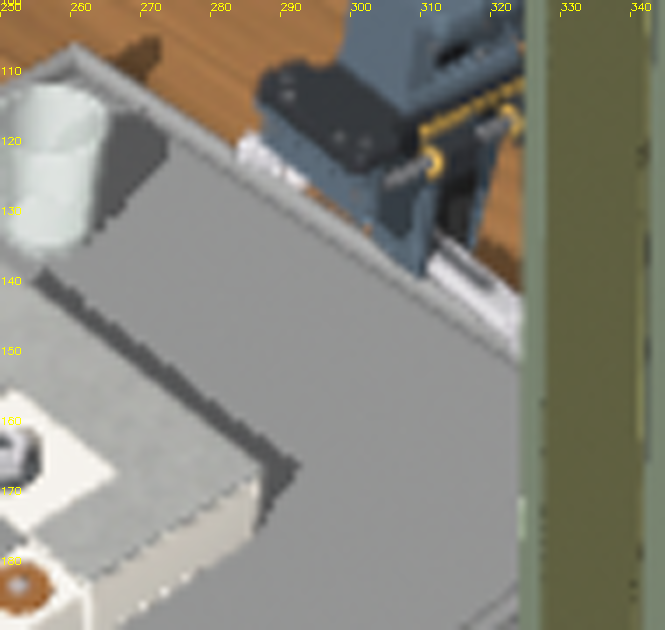

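```bash
python3 - <<'E'
from h import *
d=cam('t3'); t=lambda p:[330+(p[0]+.5)/5-.5,120+(p[1]+.5)/5-.5]
tail=unproj(d,t((257,488)),98)[0]; print(tail)   # tail end centre
tl=unproj(d,t((228,88)),105)[0];print('moving tip',tl)
tip=unproj(d,t((302,66)),105)[0];print('fixed tip',tip)
a=np.radians(-7);ux=np.array([np.cos(a),np.sin(a)]);uy=np.array([-ux[1],ux[0]])
for P in (tail,tl,tip):
    v=P[:2]-[507.4,-289];print(v@ux,v@uy)
from wr import M,m,n
print('model rel tcp: tail',-117+25,'moving tip',M+(21+6)*n+16*m+[25,0],'fixed tip',M-(11+6)*n+15*m+[25,0])
E
```

```text
[ 415.59938877 -279.0586899    98.        ]
moving tip [ 618.46089159 -275.96460442  105.        ]
fixed tip [ 630.20820102 -314.37037696  105.        ]
-92.32788432777232 -1.320471130045175
108.64444544310841 26.47314965782959
124.98467849732741 -10.214715190367844
model rel tcp: tail -92 moving tip [109.44961985  31.0676823 ] fixed tip [125.36381134  -9.96570057]
```

```bash
python3 - <<'E'
from h import *
T=cam('top0');S=cam('side0')
print(unproj(T,[205+437.5/5-.5,110+253.5/5-.5],62),unproj(S,[180+425.5/6-.5,125+232.5/6-.5],62))
E
python3 go.py 488 -129 95 -54.5
```

```text
[[571.27295694 -67.97031268  62.        ]] [[571.51429015 -66.84798906  62.        ]]
now [ 509.2 -290.1   94.4] [-1.798e+02 -1.000e-01 -9.700e+01] w 21.4 t 3.9 F [ 0.9 -0.6 -4.4] q [-31.  25.  98.   0.  57.  66.]
shift [-157.3, 40.7, -0.9] rv [-0.002, -0.002, -0.742]
```

drive_tool:
  series:
    - [0.9, [-30, 8, -1], [0, 0, -0.148]]
    - [0.9, [-62, 16, -1], [0, 0, -0.296]]
    - [0.9, [-94, 24, -1], [0, 0, -0.445]]
    - [0.9, [-126, 33, -1], [0, 0, -0.593]]
    - [0.9, [-157.3, 40.7, -1], [-0.002, -0.002, -0.742]]

```text
time_s: 4.4
ee_pos: [484.7, -126.6, 91.4]
ee_rot: [179.8, 0.4, -54.2]
force: [0.8, 0.8, -3.1]
gripper_width: 21.8
```

drive_tool:
  series:
    - [0.9, [0, 0, 0], [0, 0, 0]]
    - [0.9, [0, 0, 0], [0, 0, 0]]
    - [0.9, [0, 0, 0], [0, 0, 0]]
    - [0.9, [0, 0, 0], [0, 0, 0]]
    - [0.9, [0, 0, 0], [0, 0, 0]]

```text
time_s: 4.9
ee_pos: [486.5, -129.0, 92.5]
ee_rot: [179.9, 0.3, -54.6]
force: [-0.3, 1.2, -3.4]
gripper_width: 21.7
```

```bash
python3 go.py 488 -129.5 78 -54.5;  python3 -c "
from h import *
snap('top','t4');snap('side','s4')
crop('t4',220,110,340,210,6,'c9')
crop('s4',210,110,310,200,7,'c10')"
```

```text
now [ 486.5 -129.    92.5] [179.9   0.3 -54.6] w 21.7 t 4.9 F [-0.3  1.2 -3.4] q [-16.  19. 109.   0.  53.  38.]
shift [1.3, -1.0, 14.5] rv [0.002, 0.005, -0.001]
```

View pics/c9.png

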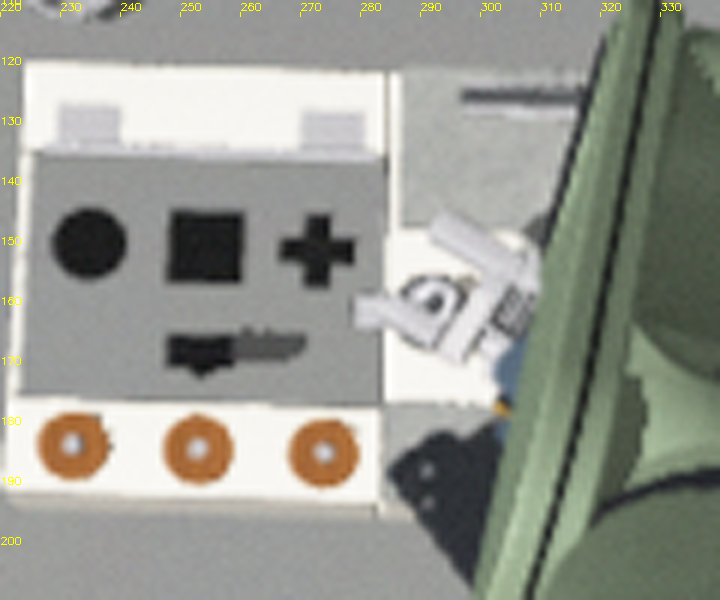

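View pics/c10.png

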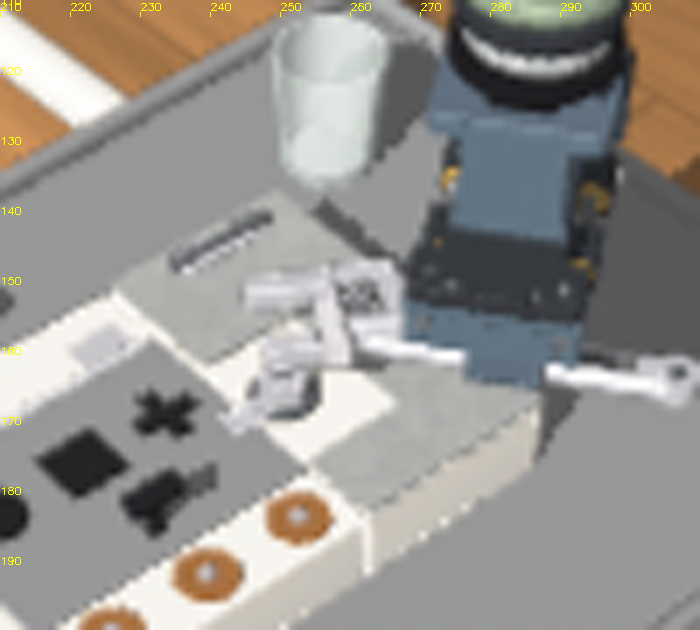

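```bash
python3 - <<'E'
from wr import *
a=np.radians(35.4);o=np.array([486.5,-129])+25*np.array([np.cos(a),np.sin(a)])
for jaw,c in((4,'a'),):
    im=overlay('t4',[o[0],o[1],35.4],(260,130,320,190),12,'',jaw,91)
    cv2.imwrite('pics/o4.png',im)
    im=overlay('s4',[o[0],o[1],35.4],(230,130,300,185),11,'',jaw,91)
    cv2.imwrite('pics/o5.png',im)
E
```

```text
(no output)
```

View pics/o4.png

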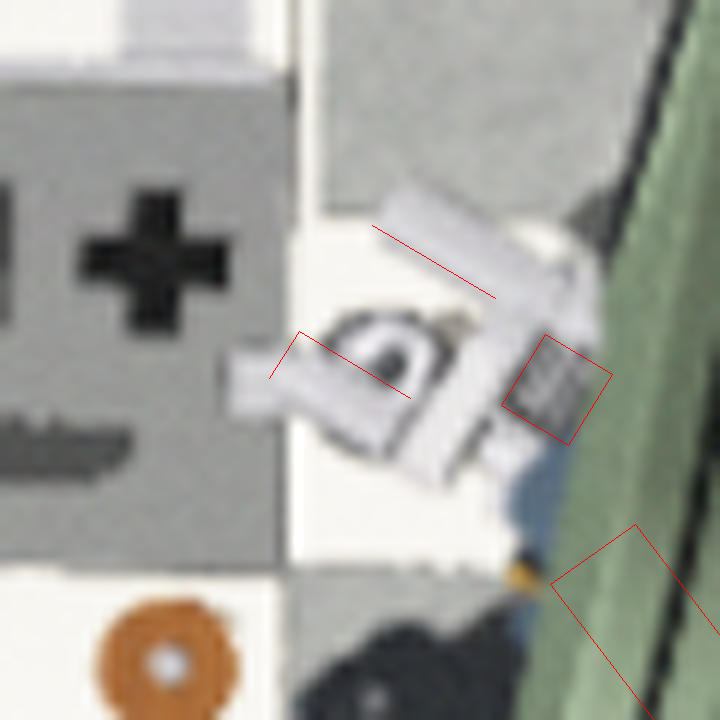

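View pics/o5.png

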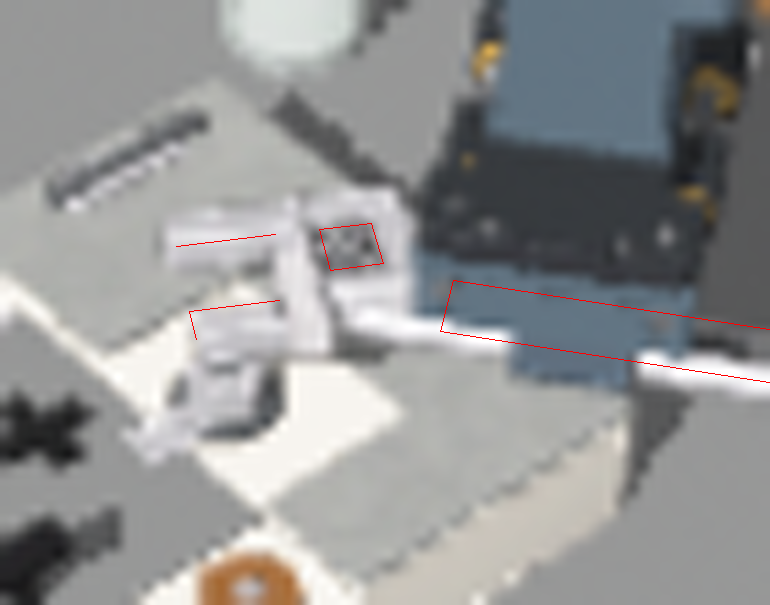

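drive_tool:
  series:
    - [0.9, [0.5, -0.5, 6], [0, 0, 0]]
    - [0.9, [1.3, -1, 12], [0, 0, 0]]
    - [0.9, [1.3, -1, 20], [0.002, 0.005, 0]]
    - [0.9, [1.3, -1, 20], [0.002, 0.005, 0]]
    - [0.9, [1.3, -1, 20], [0.002, 0.005, 0]]

```text
time_s: 5.5
ee_pos: [487.6, -128.5, 72.2]
ee_rot: [180.0, 0.0, -54.5]
force: [0.0, 0.0, -3.0]
gripper_width: 21.4
```

```bash
cat > look.py <<'E'
from h import *
import sys
# look.py tag u0 v0 u1 v1 k (top) ; u0.. (side)
t=sys.argv[1];a=[int(x) for x in sys.argv[2:]]
snap('top','t'+t);snap('side','s'+t)
crop('t'+t,*a[:5],'ct'+t)
crop('s'+t,*a[5:10],'cs'+t)
c=[cv2.imread('pics/c%s%s.png'%(k,t)) for k in 'ts']
h=max(x.shape[0] for x in c);o=np.zeros((h,sum(x.shape[1] for x in c),3),np.uint8)
o[:c[0].shape[0],:c[0].shape[1]]=c[0];o[:c[1].shape[0],c[0].shape[1]:]=c[1]
cv2.imwrite('pics/L'+t+'.png',o);print(o.shape)
E
python3 go.py 488 -129.5 70 -54.5; python3 look.py 5 275 140 310 185 11 235 140 270 185 11
```

```text
now [ 487.6 -128.5   72.2] [180.    0.  -54.5] w 21.4 t 5.5 F [ 0.  0. -3.] q [-16.  20. 110.  -0.  50.  38.]
shift [1.0, 0.2, 2.2] rv [0.001, 0.001, 0.0]
(495, 770, 3)
```

View pics/L5.png

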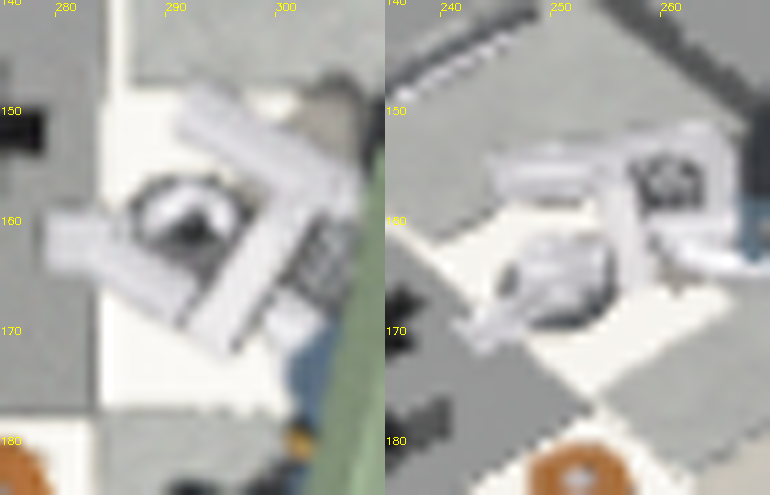

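drive_tool:
  series:
    - [0.9, [0.5, 0, 4], [0, 0, 0]]
    - [0.9, [1, 0, 8], [0, 0, 0]]
    - [0.9, [1, 0, 12], [0, 0, 0]]
    - [0.9, [1, 0, 16], [0, 0, 0]]
    - [0.9, [1, 0, 18], [0, 0, 0]]

```text
time_s: 6.1
ee_pos: [488.2, -129.4, 54.1]
ee_rot: [180.0, 0.0, -54.5]
force: [-0.6, -0.4, -3.7]
gripper_width: 21.4
```

```bash
python3 go.py 488 -129.5 51.5 -54.5; python3 look.py 6 275 140 310 185 11 235 140 270 185 11
```

```text
now [ 488.2 -129.4   54.1] [180.    0.  -54.5] w 21.4 t 6.1 F [-0.6 -0.4 -3.7] q [-16.  21. 111.  -0.  47.  38.]
shift [-0.0, 0.2, 2.6] rv [0.001, 0.001, 0.0]
(495, 770, 3)
```

View pics/L6.png

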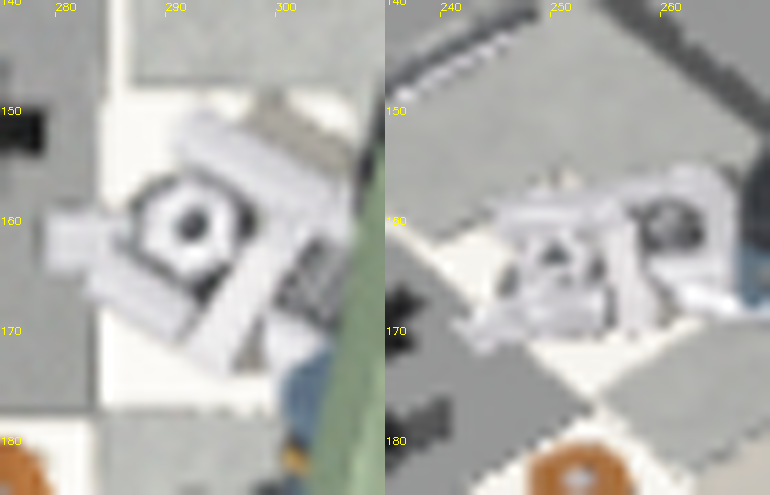

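The nut ring at top (292,160) sits between the jaws, with its flats parallel to them. I'll set the wrench down.

drive_tool:
  series:
    - [0.9, [0, 0, 1], [0, 0, 0]]
    - [0.9, [0, 0, 2], [0, 0, 0]]
    - [0.9, [0, 0, 2.6], [0, 0, 0]]
    - [0.9, [0, 0, 2.6], [0, 0, 0]]
    - [0.9, [0, 0, 2.6], [0, 0, 0]]

```text
time_s: 6.7
ee_pos: [488.6, -129.5, 52.1]
ee_rot: [180.0, -0.0, -54.5]
force: [0.6, -0.1, -2.7]
gripper_width: 21.1
```

```bash
python3 go.py 488 -129.5 51.5 -54.5
```

```text
now [ 488.6 -129.5   52.1] [180.   -0.  -54.5] w 21.1 t 6.7 F [ 0.6 -0.1 -2.7] q [-16.  22. 111.  -0.  47.  38.]
shift [-0.3, 0.5, 0.6] rv [0.0, -0.0, 0.0]
```

drive_tool:
  series:
    - [0.9, [0, 0, 0.8], [0, 0, 0]]
    - [0.9, [0, 0, 1.2], [0, 0, 0]]
    - [0.9, [0, 0, 1.2], [0, 0, 0]]
    - [0.65, [0, 0, 1.2], [0, 0, 0]]
    - [0.55, [0, 0, 1.2], [0, 0, 0]]

```text
time_s: 7.2
ee_pos: [489.1, -129.6, 51.3]
ee_rot: [-180.0, -0.1, -54.5]
force: [0.3, -0.2, 0.4]
gripper_width: 34.7
```

drive_tool:
  series:
    - [0.5, [0, 0, 0], [0, 0, 0]]
    - [0.5, [0, 0, 0], [0, 0, 0]]
    - [0.5, [0, 0, -10], [0, 0, 0]]
    - [0.5, [0, 0, -30], [0, 0, 0]]
    - [0.5, [0, 0, -50], [0, 0, 0]]

```text
time_s: 7.7
ee_pos: [488.5, -129.4, 101.9]
ee_rot: [180.0, 0.0, -54.5]
force: [-0.7, -0.5, 0.4]
gripper_width: 45.6
```

```bash
python3 go.py 488 -129.5 100 -54.5; python3 look.py 7 275 140 325 200 7 235 130 290 185 7
```

```text
now [ 488.5 -129.4  101.9] [180.    0.  -54.5] w 45.6 t 7.7 F [-0.7 -0.5  0.4] q [-16.  18. 108.  -0.  54.  38.]
shift [-0.2, 0.4, 1.9] rv [0.0, 0.0, 0.0]
(420, 735, 3)
```

View pics/L7.png

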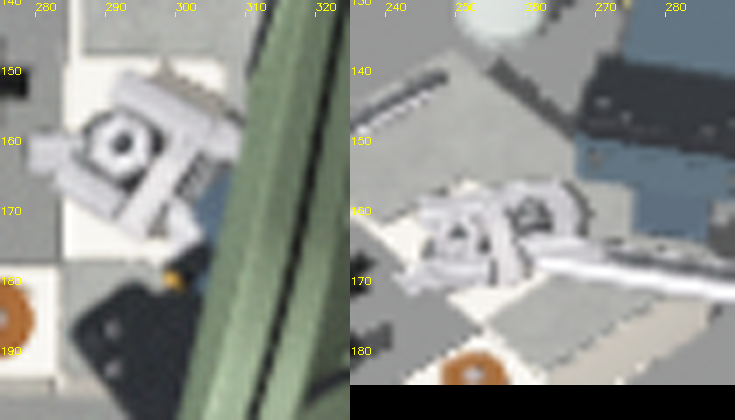

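```bash
python3 go.py 547.6 -110.9 95 -32
```

```text
now [ 490.7 -130.1  103.9] [-179.8   -0.3  -54.5] w 46.0 t 7.8 F [0.6 0.6 0. ] q [-16.  18. 108.  -0.  54.  38.]
shift [17.4, -57.4, 9.3] rv [-0.003, -0.006, -0.393]
```

drive_tool:
  series:
    - [1, [5, -15, 9], [0, 0, -0.1]]
    - [1, [10, -30, 9], [0, 0, -0.2]]
    - [1, [15, -45, 9], [0, 0, -0.3]]
    - [1, [17.4, -57.4, 9], [-0.003, -0.006, -0.393]]
    - [1, [17.4, -57.4, 9], [-0.003, -0.006, -0.393]]
  squeeze: 20

```text
time_s: 8.3
ee_pos: [546.5, -109.9, 91.3]
ee_rot: [179.9, 0.3, -31.9]
force: [-0.9, -0.5, -0.2]
gripper_width: 8.4
```

drive_tool:
  series:
    - [1, [0, 0, 5], [0, 0, 0]]
    - [1, [0, 0, 10], [0, 0, 0]]
    - [1, [0, 0, 15], [0, 0, 0]]
    - [1, [0, 0, 20], [0, 0, 0]]
    - [1, [0, 0, 20], [0, 0, 0]]

```text
time_s: 8.8
ee_pos: [544.3, -110.3, 70.9]
ee_rot: [179.8, 0.5, -32.0]
force: [-0.0, -0.2, -0.5]
gripper_width: 0.5
```

```bash
python3 go.py 547.6 -110.9 70 -32; python3 look.py 8 275 140 325 200 7 225 130 290 185 7
```

```text
now [ 544.3 -110.3   70.9] [179.8   0.5 -32. ] w 0.5 t 8.8 F [-0.  -0.2 -0.5] q [-13.  24. 103.   0.  53.  19.]
shift [3.1, -1.2, 0.9] rv [0.003, 0.008, -0.0]
(420, 805, 3)
```

View pics/L8.png

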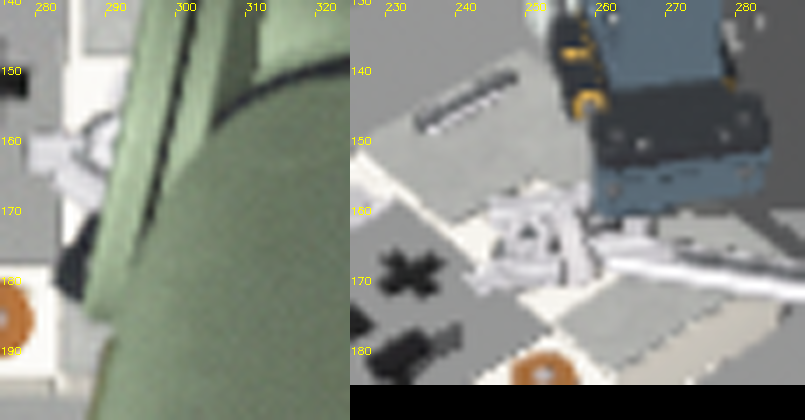

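drive_tool:
  series:
    - [1, [2, 0, 1], [0.002, 0.004, 0]]
    - [1, [3, -1, 2], [0.002, 0.004, 0]]
    - [1, [3, -1, 3], [0.002, 0.004, 0]]
    - [1, [3, -1, 3.5], [0.002, 0.004, 0]]
    - [1, [3, -1, 3.5], [0.002, 0.004, 0]]

```text
time_s: 9.4
ee_pos: [548.2, -110.9, 68.2]
ee_rot: [180.0, 0.2, -32.0]
force: [-0.5, 0.4, 0.3]
gripper_width: 0.5
```

```bash
python3 go.py 547.6 -110.9 67 -32
```

```text
now [ 548.2 -110.9   68.2] [180.    0.2 -32. ] w 0.5 t 9.4 F [-0.5  0.4  0.3] q [-13.  25. 103.   0.  52.  19.]
shift [-0.5, 0.3, 1.2] rv [0.0, 0.003, 0.001]
```

drive_tool:
  series:
    - [1, [0, 0, 1], [0, 0, 0]]
    - [1, [0, 0, 1], [0, 0, 0]]
    - [1, [0, 0, 1.5], [0, 0, 0]]
    - [1, [0, 0, 2], [0, 0, 0]]
    - [1, [0, 0, 2], [0, 0, 0]]

```text
time_s: 9.9
ee_pos: [548.4, -111.0, 67.5]
ee_rot: [-180.0, 0.1, -32.0]
force: [-2.1, -0.2, 8.7]
gripper_width: 0.6
```

```bash
python3 go.py 547.6 -110.9 67 -32
```

```text
now [ 548.4 -111.    67.5] [-1.8e+02  1.0e-01 -3.2e+01] w 0.6 t 9.9 F [-2.1 -0.2  8.7] q [-13.  25. 103.   0.  52.  19.]
shift [-0.8, 0.3, 0.5] rv [-0.0, 0.002, 0.0]
```

drive_tool:
  series:
    - [1, [0, -5, 0], [0, 0, 0]]
    - [1, [0, -10, 0], [0, 0, 0]]
    - [1, [0, -15, 0], [0, 0, 0]]
    - [1, [0, -20, 0], [0, 0, 0]]
    - [1, [0, -24, 0], [0, 0, 0]]

```text
time_s: 10.4
ee_pos: [560.9, -91.2, 67.5]
ee_rot: [179.9, 0.1, -31.9]
force: [-2.3, -2.6, 9.2]
gripper_width: 0.4
```

```bash
python3 go.py 547.6 -110.9 67 -32; python3 look.py 9 275 140 325 200 7 225 130 290 185 7
```

```text
now [560.9 -91.2  67.5] [ 1.799e+02  1.000e-01 -3.190e+01] w 0.4 t 10.4 F [-2.3 -2.6  9.2] q [-10.  25. 102.  -0.  53.  22.]
shift [-0.9, 23.8, 0.5] rv [0.001, 0.001, 0.001]
(420, 805, 3)
```

View pics/L9.png

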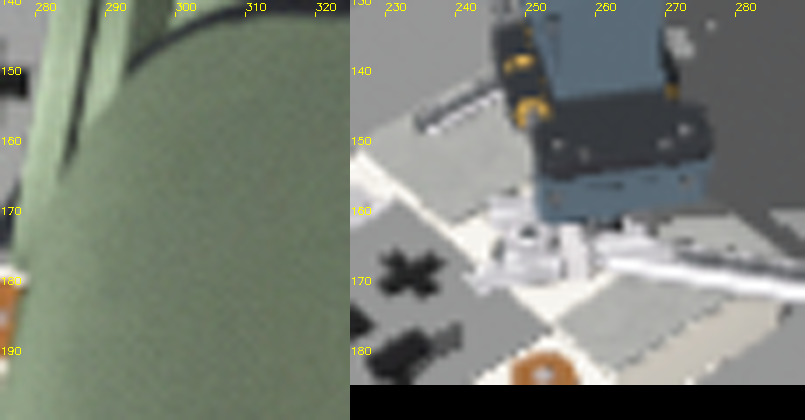

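drive_tool:
  series:
    - [1, [0, -4, 0], [0, 0, 0]]
    - [1, [0, -4, -5], [0, 0, 0]]
    - [1, [0, 12, -6], [0, 0, 0]]
    - [1, [0, 25, -6], [0, 0, 0]]
    - [1, [0, 25, -2], [0, 0, 0]]

```text
time_s: 11.0
ee_pos: [546.5, -113.6, 68.3]
ee_rot: [180.0, 0.1, -32.1]
force: [0.3, 0.2, -0.0]
gripper_width: 0.7
```

drive_tool:
  series:
    - [1, [0, 0, 1.5], [0, 0, 0]]
    - [1, [0, 0, 2], [0, 0, 0]]
    - [1, [0, -6, 2], [0, 0, 0]]
    - [1, [0, -12, 2], [0, 0, 0]]
    - [1, [0, -18, 2], [0, 0, 0]]

```text
time_s: 11.5
ee_pos: [556.0, -97.0, 67.4]
ee_rot: [179.9, 0.2, -32.0]
force: [-6.3, -1.8, 12.0]
gripper_width: 0.3
```

drive_tool:
  series:
    - [1, [0, -5, 0], [0, 0, 0]]
    - [1, [0, -10, 0], [0, 0, 0]]
    - [1, [0, -10, -5], [0, 0, 0]]
    - [1, [0, 3, -6], [0, 0, 0]]
    - [1, [0, 18, -6], [0, 0, 0]]

```text
time_s: 12.0
ee_pos: [547.3, -112.5, 72.1]
ee_rot: [180.0, 0.1, -31.9]
force: [-0.2, 0.2, -0.5]
gripper_width: 0.4
```

```bash
python3 go.py 547.6 -110.9 67.5 -32; python3 look.py 10 275 140 325 200 7 225 130 290 185 7
```

```text
now [ 547.3 -112.5   72.1] [ 1.80e+02  1.00e-01 -3.19e+01] w 0.4 t 12.0 F [-0.2  0.2 -0.5] q [-13.  24. 103.   0.  53.  19.]
shift [-0.6, -1.6, 4.6] rv [0.0, 0.002, 0.001]
(420, 805, 3)
```

View pics/L10.png

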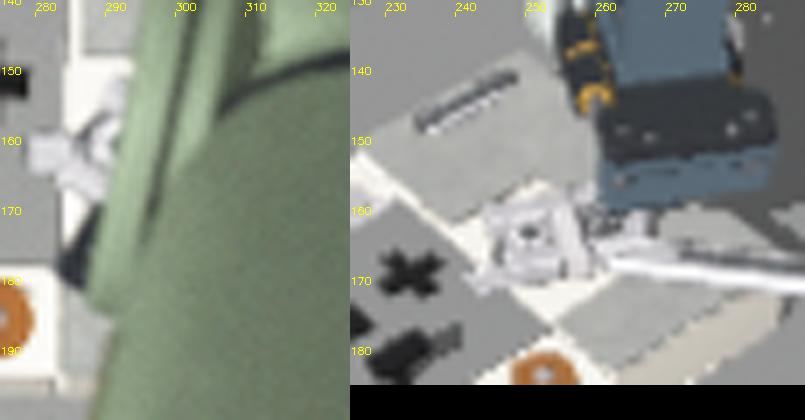

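```bash
python3 - <<'E'
from h import *
o=[]
for f in ['s7','s9','s10']:
    im=cv2.imread(f'pics/{f}.png')[150:178,240:268];o.append(cv2.resize(im,None,fx=9,fy=9,interpolation=cv2.INTER_CUBIC))
cv2.imwrite('pics/cmp1.png',np.hstack(o))
E
```

```text
(no output)
```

View pics/cmp1.png

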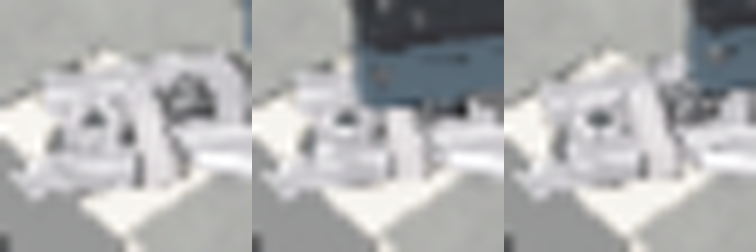

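drive_tool:
  series:
    - [1, [0, -2, 4], [0, 0, 0]]
    - [1, [0, -2, 6], [0, 0, 0]]
    - [1, [0, -8, 6], [0, 0, 0]]
    - [1, [0, -14, 6], [0, 0, 0]]
    - [1, [0, -20, 6], [0, 0, 0]]

```text
time_s: 12.6
ee_pos: [557.0, -96.7, 67.4]
ee_rot: [179.7, 0.2, -31.9]
force: [-5.2, -7.2, 11.7]
gripper_width: 0.2
```

drive_tool:
  series:
    - [1, [0, -6, 0], [0, 0, 0]]
    - [1, [0, -12, 0], [0, 0, 0]]
    - [1, [0, -12, -5], [0, 0, 0]]
    - [1, [0, 3, -6], [0, 0, 0]]
    - [1, [0, 20, -6], [0, 0, 0]]

```text
time_s: 13.1
ee_pos: [547.2, -112.3, 72.1]
ee_rot: [180.0, 0.2, -31.9]
force: [0.5, -0.2, -0.2]
gripper_width: 0.4
```

drive_tool:
  series:
    - [1, [0, 0, 4], [0, 0, 0]]
    - [1, [0, 0, 6], [0, 0, 0]]
    - [1, [0, -6, 6], [0, 0, 0]]
    - [1, [0, -12, 6], [0, 0, 0]]
    - [1, [0, -18, 6], [0, 0, 0]]

```text
time_s: 13.6
ee_pos: [556.0, -98.8, 67.5]
ee_rot: [179.7, 0.1, -31.9]
force: [-5.2, -7.6, 10.7]
gripper_width: 0.4
```

drive_tool:
  series:
    - [1, [0, -6, 0], [0, 0, 0]]
    - [1, [0, -13, 0], [0, 0, 0]]
    - [1, [0, -13, -5], [0, 0, 0]]
    - [1, [0, 3, -20], [0, 0, 0]]
    - [1, [0, 40, -30], [0, 0, 0]]

```text
time_s: 14.1
ee_pos: [536.9, -130.2, 97.3]
ee_rot: [-179.9, 0.1, -31.8]
force: [0.7, -1.1, -0.5]
gripper_width: 0.0
```

```bash
python3 go.py 547.6 -110.9 67.5 -32; python3 look.py 11 275 140 325 200 7 225 130 290 185 7
```

```text
now [ 536.9 -130.2   97.3] [-1.799e+02  1.000e-01 -3.180e+01] w 0.0 t 14.1 F [ 0.7 -1.1 -0.5] q [-15.  22. 102.   0.  56.  17.]
shift [-1.1, -22.0, 29.8] rv [-0.001, 0.001, 0.003]
(420, 805, 3)
```

View pics/L11.png

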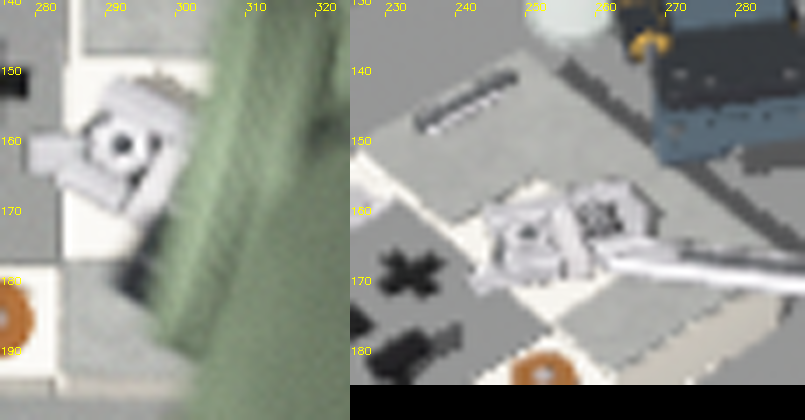

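drive_tool:
  series:
    - [1, [-30, 30, -10], [0, 0, 0]]
    - [1, [-60, 60, -10], [0, 0, 0]]
    - [1, [-80, 80, -10], [0, 0, 0]]
    - [1, [-80, 80, -10], [0, 0, 0]]
    - [1, [-80, 80, -10], [0, 0, 0]]

```text
time_s: 14.7
ee_pos: [426.1, -156.5, 107.1]
ee_rot: [-180.0, 0.1, -32.1]
force: [-0.4, 0.6, 0.0]
gripper_width: 0.4
```

```bash
python3 go.py 547.6 -110.9 67.5 -32; python3 look.py 12 270 140 315 190 9 235 145 275 185 9
```

```text
now [ 426.1 -156.5  107.1] [-1.80e+02  1.00e-01 -3.21e+01] w 0.4 t 14.7 F [-0.4  0.6  0. ] q [-22.  13. 114.   0.  53.  10.]
shift [78.9, -103.1, 39.6] rv [-0.001, 0.001, -0.001]
(450, 765, 3)
```

View pics/L12.png

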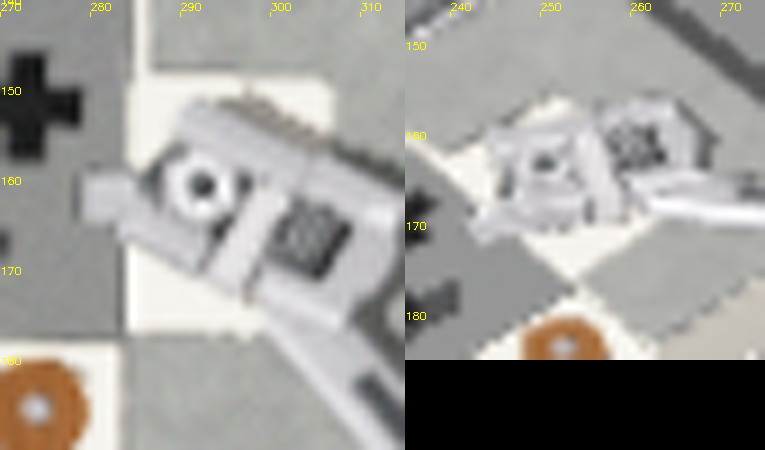

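```bash
python3 - <<'E'
from wr import *
a=np.radians(35.5);u=np.array([np.cos(a),np.sin(a)]);Mw=np.array([571.4,-67.3])+1.5*np.array([.53,.848])
o=Mw-80*u;print(o)
A=overlay('t12',[o[0],o[1],35.5],(265,140,355,225),8,'',10,49.5)
cv2.imwrite('pics/o6.png',A)
E
```

```text
[ 507.06575853 -112.48423646]
```

View pics/o6.png

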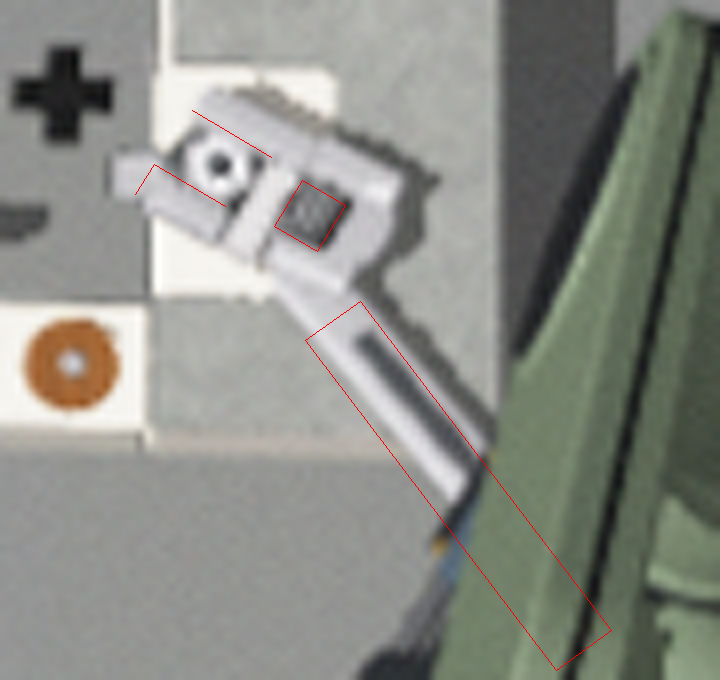

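```bash
python3 - <<'E'
from wr import *
ims=[]
for psi,s in ((41,1.5),):
    a=np.radians(psi);u=np.array([np.cos(a),np.sin(a)]);b=a+np.pi/8
    Mw=np.array([571.4,-67.3])+s*np.array([np.cos(b),np.sin(b)])
    o=Mw-80*u;print(o)
    A=overlay('t12',[o[0],o[1],psi],(270,142,330,200),12,'',10,49.5)
    B=overlay('s12',[o[0],o[1],psi],(235,145,285,185),12,'',10,49.5)
cv2.imwrite('pics/o7.png',A);cv2.imwrite('pics/o8.png',B)
E
```

```text
[ 511.6925303  -118.44232078]
```

View pics/o7.png

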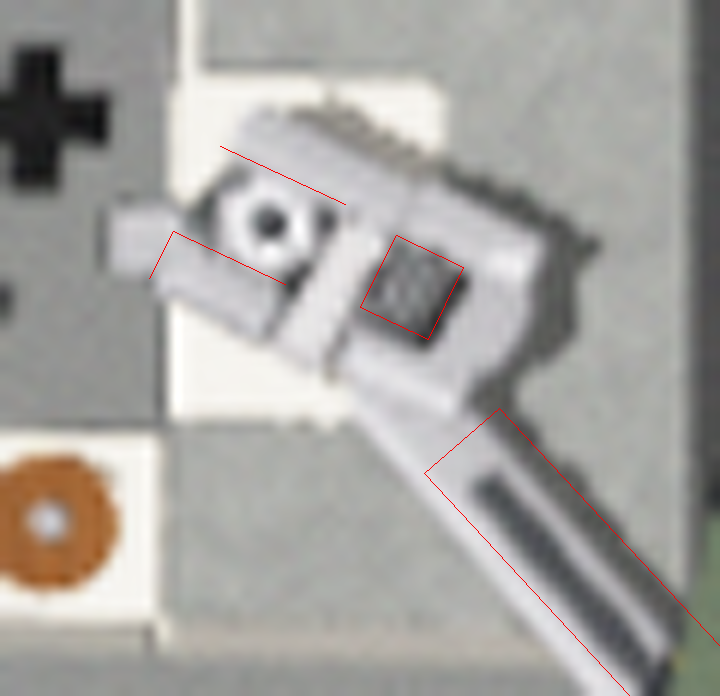

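View pics/o8.png

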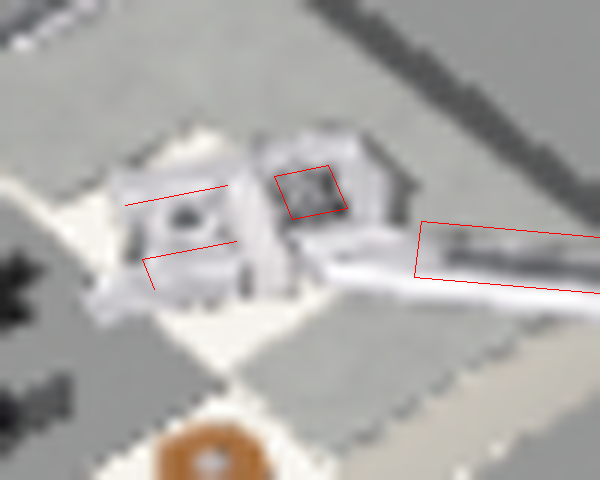

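```bash
python3 - <<'E'
from h import *
d=cam('t12')
f=lambda p:unproj(d,[270+(p[0]+.5)/12-.5,142+(p[1]+.5)/12-.5],60)[0]
for y in (470,560,640):
    im=cv2.imread('pics/t12.png').astype(int); v=int(142+y/12); print(v,im[v,300:326,1])
print(f((541,560)))
E
```

```text
181 [168 167 163 185 215 219 205 201 198 182 154 136 173 164 119  97  94  96
 129 165 172 174 177 171 167 173]
188 [167 172 168 169 174 177 177 174 167 193 218 215 196 151 100  85  85 140
 178 161 113  92  94 122 161 166]
195 [179 177 180 178 178 178 177 175 177 181 178 177 177 173 170 193 222 217
 202 147  98  86  80 141 178 137]
[ 496.58680862 -125.11174425   60.        ]
```

```bash
python3 - <<'E'
from h import *
d=cam('t12')
P=unproj(d,[[308.2,181],[314.2,188],[320.1,195]],60);print(P.round(1))
v=P[0]-P[2];psi=np.degrees(np.arctan2(v[1],v[0]));print(psi)
n=np.array([571.4,-67.3]);u=v[:2]/np.linalg.norm(v[:2])
r=n-P[1][:2];print('along',r@u,'perp (nut left of line +)',-r[0]*u[1]+r[1]*u[0])
for D in (80,100,105,110): print(D, P[1][:2]+u*(r@u-D))
E
```

```text
[[ 515.7 -109.1   60. ]
 [ 497.1 -124.    60. ]
 [ 478.7 -138.6   60. ]]
38.598120218720176
along 93.43043032236046 perp (nut left of line +) -1.989315567154783
80 [ 507.63568238 -115.65358492]
100 [ 492.00486357 -128.13066404]
105 [ 488.09715886 -131.24993382]
110 [ 484.18945416 -134.3692036 ]
```

```bash
python3 go.py 488 -131 90 -51
```

```text
now [ 427.2 -156.3  106.9] [-180.    0.  -32.] w 0.5 t 14.8 F [-0.3 -0.1  0.2] q [-22.  14. 114.   0.  53.  10.]
shift [38.2, -53.7, 16.9] rv [-0.001, 0.001, 0.332]
```

drive_tool:
  series:
    - [0.5, [10, -15, 5], [0, 0, 0.08]]
    - [0.5, [20, -30, 10], [0, 0, 0.2]]
    - [0.5, [38.2, -53.7, 10], [0, 0, 0.332]]
    - [0.5, [38.2, -53.7, 10], [0, 0, 0.332]]
    - [0.5, [38.2, -53.7, 17], [0, 0, 0.332]]
  squeeze: 50

```text
time_s: 15.3
ee_pos: [488.2, -130.5, 89.5]
ee_rot: [180.0, 0.1, -50.8]
force: [-0.2, 0.3, 0.6]
gripper_width: 38.1
```

drive_tool:
  series:
    - [0.5, [0, 0, 0], [0, 0, 0]]
    - [0.5, [0, 0, 0], [0, 0, 0]]
    - [0.5, [0, 0, 0], [0, 0, 0]]
    - [0.5, [0, 0, 0], [0, 0, 0]]
    - [0.5, [0, 0, 0], [0, 0, 0]]

```text
time_s: 15.8
ee_pos: [486.6, -130.9, 89.7]
ee_rot: [180.0, 0.1, -51.0]
force: [0.6, -0.3, -0.0]
gripper_width: 45.6
```

```bash
python3 go.py 488 -131 52 -51; python3 look.py 13 270 140 325 210 6 235 135 300 195 7
```

```text
now [ 486.6 -130.9   89.7] [ 1.8e+02  1.0e-01 -5.1e+01] w 45.6 t 15.8 F [ 0.6 -0.3 -0. ] q [-16.  19. 109.   0.  52.  35.]
shift [1.0, -1.0, 37.7] rv [0.001, 0.002, -0.0]
(420, 785, 3)
```

View pics/L13.png

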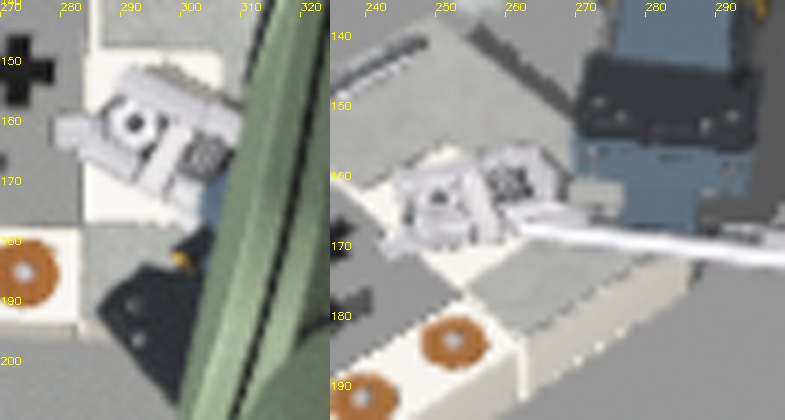

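The nut at top (291,161) is held snugly between the jaws. I'll go down and grip the handle.

drive_tool:
  series:
    - [0.5, [1, -1, 12], [0, 0, 0]]
    - [0.5, [1, -1, 25], [0, 0, 0]]
    - [0.5, [1, -1, 33], [0, 0, 0]]
    - [0.5, [1, -1, 37], [0, 0, 0]]
    - [0.5, [1, -1, 37], [0, 0, 0]]

```text
time_s: 16.4
ee_pos: [487.7, -130.7, 51.6]
ee_rot: [179.9, 0.2, -51.0]
force: [-0.6, -0.4, 0.9]
gripper_width: 45.8
```

drive_tool:
  series:
    - [0.9, [0, 0, 0], [0, 0, 0]]
    - [0.9, [0, 0, 0], [0, 0, 0]]
    - [0.9, [0, 0, 0], [0, 0, 0]]
    - [0.9, [0, 0, 0], [0, 0, 0]]
    - [0.9, [0, 0, 0], [0, 0, 0]]
  squeeze: 25

```text
time_s: 16.9
ee_pos: [488.9, -131.4, 52.9]
ee_rot: [-180.0, 0.0, -51.0]
force: [0.9, -3.1, -0.1]
gripper_width: 21.9
```

```bash
python3 go.py 488 -131 52 -51
```

```text
now [ 488.9 -131.4   52.9] [-180.    0.  -51.] w 21.9 t 16.9 F [ 0.9 -3.1 -0.1] q [-16.  22. 111.   0.  47.  35.]
shift [-0.9, 0.4, 0.9] rv [-0.0, 0.0, -0.001]
```

```bash
cat > arc.py <<'E'
from h import *
import sys
cx,cy=float(sys.argv[1]),float(sys.argv[2]);steps=[float(x) for x in sys.argv[3:]]
s=env.state();R0=R.from_euler('xyz',s['ee_rot'],degrees=True);r=s['ee_pos']-np.array([cx,cy,s['ee_pos'][2]])
print('t',s['time_s'],'pos',s['ee_pos'].round(1),s['ee_rot'].round(1),'F',s['force'].round(1),s['torque'].round(2),'r',np.hypot(*r[:2]).round(1),'ang',np.degrees(np.arctan2(r[1],r[0])).round(1),'q',s['qpos'].round(0))
for a in steps:
    Q=R.from_euler('z',a,degrees=True);d=R0.inv().apply(Q.apply(r)-r)
    print([d.round(1).tolist(),[0,0,-round(np.radians(a),3)]])
E
python3 arc.py 571.4 -67.3 6 12 18 24 30
```

```text
t 16.9 pos [ 488.9 -131.4   52.9] [-180.    0.  -51.] F [ 0.9 -3.1 -0.1] [-0.64 -0.21 -0.45] r 104.5 ang -142.2 q [-16.  22. 111.   0.  47.  35.]
[[10.9, -0.4, -0.0], [0, 0, np.float64(-0.105)]]
[[21.8, -1.9, -0.0], [0, 0, np.float64(-0.209)]]
[[32.4, -4.5, -0.0], [0, 0, np.float64(-0.314)]]
[[42.7, -8.2, -0.0], [0, 0, np.float64(-0.419)]]
[[52.5, -13.0, -0.0], [0, 0, np.float64(-0.524)]]
```

drive_tool:
  series:
    - [0.9, [5.5, -0.1, 0], [0, 0, -0.052]]
    - [0.9, [10.9, -0.4, 0], [0, 0, -0.105]]
    - [0.9, [16.4, -1, 0], [0, 0, -0.157]]
    - [0.9, [21.8, -1.9, 0], [0, 0, -0.209]]
    - [0.9, [21.8, -1.9, 0], [0, 0, -0.209]]

```text
time_s: 17.4
ee_pos: [504.3, -147.5, 52.9]
ee_rot: [-180.0, -0.0, -39.1]
force: [1.6, -5.4, 0.3]
gripper_width: 22.0
```

```bash
python3 arc.py 571.4 -67.3 7 14 21 28 35;python3 look.py 14 270 140 325 210 6 235 135 300 195 7
```

```text
t 17.4 pos [ 504.3 -147.5   52.9] [-180.    -0.   -39.1] F [ 1.6 -5.4  0.3] [-0.78 -0.29 -0.42] r 104.6 ang -129.9 q [-18.  23. 109.   0.  48.  21.]
[[12.8, -0.6, 0.0], [0, 0, np.float64(-0.122)]]
[[25.3, -2.7, 0.0], [0, 0, np.float64(-0.244)]]
[[37.6, -6.4, 0.0], [0, 0, np.float64(-0.367)]]
[[49.3, -11.5, 0.0], [0, 0, np.float64(-0.489)]]
[[60.2, -18.0, 0.0], [0, 0, np.float64(-0.611)]]
(420, 785, 3)
```

View pics/L14.png

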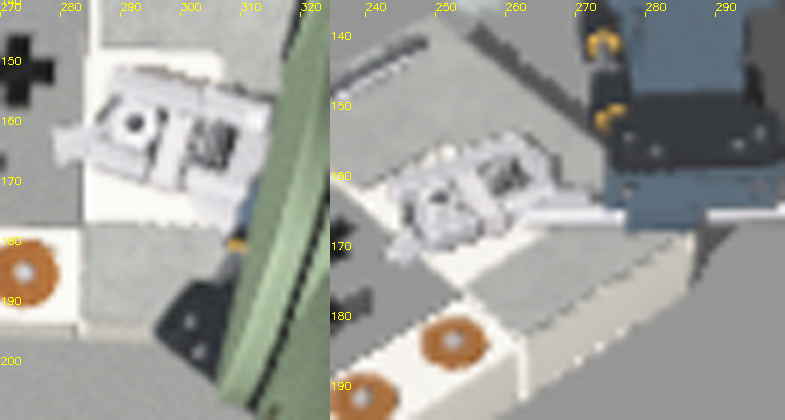

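drive_tool:
  series:
    - [0.9, [12.8, -0.6, 0], [0, 0, -0.122]]
    - [0.9, [25.3, -2.7, 0], [0, 0, -0.244]]
    - [0.9, [37.6, -6.4, 0], [0, 0, -0.367]]
    - [0.9, [49.3, -11.5, 0], [0, 0, -0.489]]
    - [0.9, [60.2, -18, 0], [0, 0, -0.611]]

```text
time_s: 18.0
ee_pos: [562.1, -172.0, 52.9]
ee_rot: [179.9, 0.0, -3.8]
force: [0.8, -6.8, 3.3]
gripper_width: 22.0
```

```bash
python3 arc.py 571.4 -67.3 6 12 18 24 30;python3 look.py 15 265 135 325 205 6 235 135 300 195 7
```

```text
t 18.0 pos [ 562.1 -172.    52.9] [179.9   0.   -3.8] F [ 0.8 -6.8  3.3] [-1.07 -0.14 -0.68] r 105.1 ang -95.1 q [-18.  28. 100.  -0.  52. -14.]
[[11.0, -0.3, -0.0], [0, 0, np.float64(-0.105)]]
[[21.9, -1.8, -0.0], [0, 0, np.float64(-0.209)]]
[[32.6, -4.4, -0.0], [0, 0, np.float64(-0.314)]]
[[42.9, -8.2, -0.0], [0, 0, np.float64(-0.419)]]
[[52.8, -12.9, -0.0], [0, 0, np.float64(-0.524)]]
(420, 815, 3)
```

View pics/L15.png

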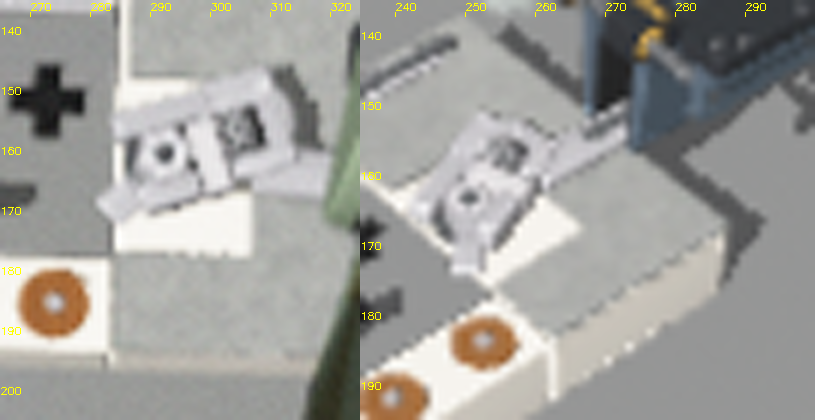

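drive_tool:
  series:
    - [0.9, [11, 0.3, 0], [0, 0, -0.105]]
    - [0.9, [21.9, -1, 0], [0, 0, -0.209]]
    - [0.9, [32.6, -3.6, 0], [0, 0, -0.314]]
    - [0.9, [42.9, -7.4, 0], [0, 0, -0.419]]
    - [0.9, [52.8, -12.1, 0], [0, 0, -0.524]]

```text
time_s: 18.6
ee_pos: [616.7, -163.0, 52.9]
ee_rot: [179.9, -0.1, 26.2]
force: [2.8, -3.8, 0.6]
gripper_width: 21.9
```

```bash
python3 arc.py 571.4 -67.3 4 8 12 16 20
```

```text
t 18.6 pos [ 616.7 -163.    52.9] [ 1.799e+02 -1.000e-01  2.620e+01] F [ 2.8 -3.8  0.6] [-0.81 -0.64 -0.63] r 105.9 ang -64.7 q [-16.  31.  93.  -0.  55. -42.]
[[7.4, -0.2, 0.0], [0, 0, np.float64(-0.07)]]
[[14.7, -0.8, 0.0], [0, 0, np.float64(-0.14)]]
[[22.0, -2.0, 0.0], [0, 0, np.float64(-0.209)]]
[[29.2, -3.7, 0.0], [0, 0, np.float64(-0.279)]]
[[36.3, -5.9, 0.0], [0, 0, np.float64(-0.349)]]
```

drive_tool:
  series:
    - [0.9, [7.4, -0.2, 0], [0, 0, -0.07]]
    - [0.9, [14.7, -0.8, 0], [0, 0, -0.14]]
    - [0.9, [18.4, -1.4, 0], [0, 0, -0.175]]
    - [0.9, [22, -2, 0], [0, 0, -0.209]]
    - [0.9, [22, -2, 0], [0, 0, -0.209]]

```text
time_s: 19.1
ee_pos: [636.6, -151.2, 52.9]
ee_rot: [179.8, -0.2, 38.0]
force: [5.7, -2.8, -0.9]
gripper_width: 21.6
```

```bash
python3 arc.py 571.4 -67.3 2 4 6 ; python3 look.py 16 265 135 325 205 6 235 135 300 195 7
```

```text
t 19.1 pos [ 636.6 -151.2   52.9] [179.8  -0.2  38. ] F [ 5.7 -2.8 -0.9] [-0.66 -1.11 -0.35] r 106.2 ang -52.2 q [-14.  33.  91.   0.  56. -52.]
[[3.7, -0.1, 0.0], [0, 0, np.float64(-0.035)]]
[[7.4, -0.2, 0.0], [0, 0, np.float64(-0.07)]]
[[11.1, -0.6, 0.0], [0, 0, np.float64(-0.105)]]
(420, 815, 3)
```

View pics/L16.png

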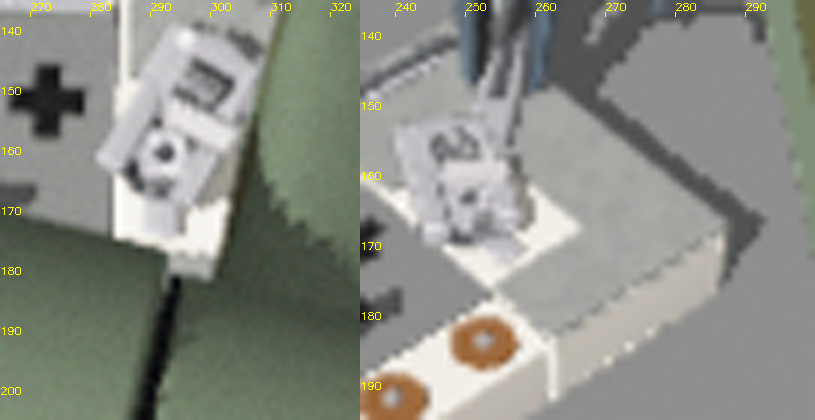

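drive_tool:
  series:
    - [0.9, [3.7, -0.1, 0], [0, 0, -0.035]]
    - [0.9, [7.4, -0.2, 0], [0, 0, -0.07]]
    - [0.9, [11.1, -0.6, 0], [0, 0, -0.105]]
    - [0.9, [11.1, -0.6, 0], [0, 0, -0.105]]
    - [0.9, [11.1, -0.6, 0], [0, 0, -0.105]]

```text
time_s: 19.7
ee_pos: [644.9, -144.1, 52.9]
ee_rot: [179.8, -0.2, 44.0]
force: [5.7, -4.5, -0.5]
gripper_width: 21.8
```

```bash
python3 arc.py 571.4 -67.3 2 4 6 ; python3 look.py 17 265 135 325 205 6 235 135 300 195 7
```

```text
t 19.7 pos [ 644.9 -144.1   52.9] [179.8  -0.2  44. ] F [ 5.7 -4.5 -0.5] [-0.71 -1.18 -0.35] r 106.3 ang -46.3 q [-14.  33.  90.   0.  57. -58.]
[[3.7, -0.1, 0.0], [0, 0, np.float64(-0.035)]]
[[7.4, -0.2, 0.0], [0, 0, np.float64(-0.07)]]
[[11.1, -0.5, 0.0], [0, 0, np.float64(-0.105)]]
(420, 815, 3)
```

View pics/L17.png

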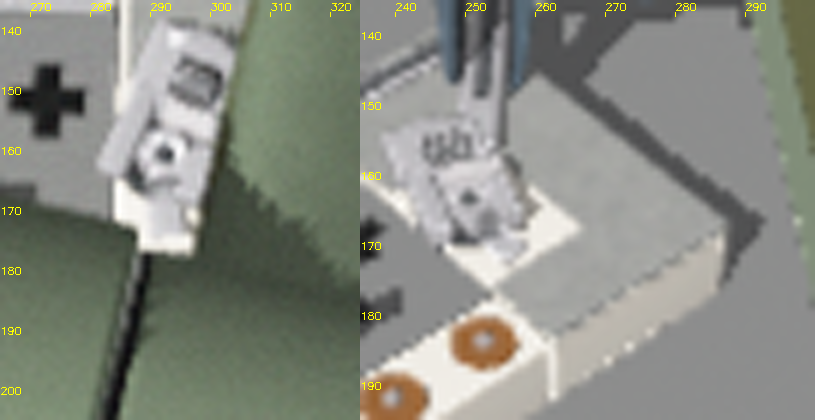

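drive_tool:
  series:
    - [0.9, [3.7, -0.1, 0], [0, 0, -0.035]]
    - [0.9, [7.4, -0.2, 0], [0, 0, -0.07]]
    - [0.9, [7.4, -0.2, 0], [0, 0, -0.07]]
    - [0.9, [7.4, -0.2, 0], [0, 0, -0.07]]
    - [0.9, [7.4, -0.2, 0], [0, 0, -0.07]]

```text
time_s: 20.3
ee_pos: [648.9, -139.4, 53.7]
ee_rot: [179.8, -0.0, 47.9]
force: [1.9, -5.6, 5.7]
gripper_width: 22.0
```

```bash
python3 arc.py 571.4 -67.3 -3 ; python3 look.py 18 265 135 325 205 6 235 135 300 195 7
```

```text
t 20.3 pos [ 648.9 -139.4   53.7] [179.8  -0.   47.9] F [ 1.9 -5.6  5.7] [-0.97 -0.67 -0.67] r 105.8 ang -42.9 q [-13.  33.  89.  -0.  57. -61.]
[[-5.5, -0.2, -0.0], [0, 0, np.float64(0.052)]]
(420, 815, 3)
```

View pics/L18.png

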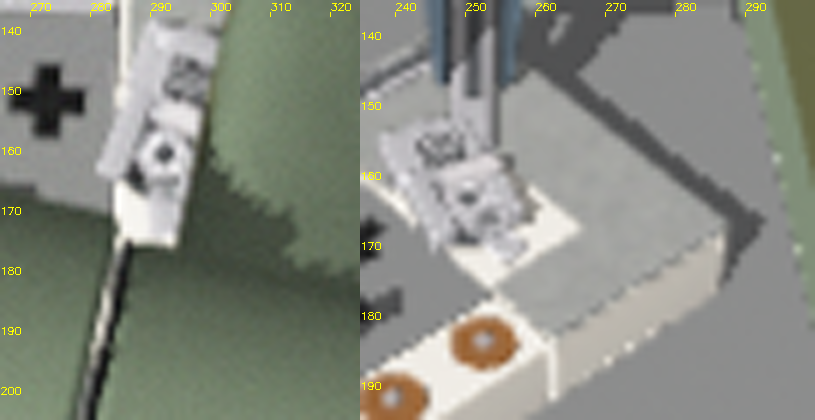

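drive_tool:
  series:
    - [0.9, [-3, 0, 0], [0, 0, 0.03]]
    - [0.9, [-5.5, -0.2, 0], [0, 0, 0.052]]
    - [0.9, [-5.5, -0.2, -1], [0, 0, 0.052]]
    - [0.9, [-5.5, -0.2, -3], [0, 0, 0.052]]
    - [0.9, [-5.5, -0.2, -5], [0, 0, 0.052]]
  squeeze: 55

```text
time_s: 20.9
ee_pos: [645.3, -142.0, 56.0]
ee_rot: [180.0, -0.1, 44.9]
force: [7.3, -1.9, -8.7]
gripper_width: 21.3
```

```bash
python3 arc.py 571.4 -67.3 -3 ; python3 look.py 19 265 135 325 205 6 235 135 300 195 7
```

```text
t 20.9 pos [ 645.3 -142.    56. ] [ 1.80e+02 -1.00e-01  4.49e+01] F [ 7.3 -1.9 -8.7] [-0.71 -1.92 -0.52] r 105.0 ang -45.3 q [-13.  33.  90.   0.  57. -58.]
[[-5.5, -0.2, -0.0], [0, 0, np.float64(0.052)]]
(420, 815, 3)
```

View pics/L19.png

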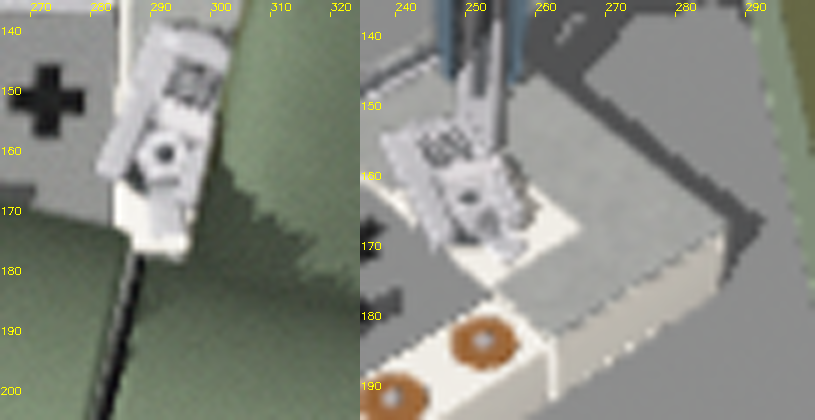

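drive_tool:
  series:
    - [0.9, [0, 0, -1], [0, 0, 0]]
    - [0.9, [0, 1, -2], [0, 0, 0]]
    - [0.9, [0, 1, -3], [0, 0, 0]]
    - [0.9, [0, 1, -4], [0, 0, 0]]
    - [0.9, [0, 1, -5], [0, 0, 0]]

```text
time_s: 21.5
ee_pos: [644.7, -141.6, 59.9]
ee_rot: [-179.8, -0.1, 44.9]
force: [4.5, 0.3, -9.6]
gripper_width: 21.7
```

```bash
python3 arc.py 571.4 -67.3 -3 ; python3 look.py 20 265 135 325 205 6 235 135 300 195 7
```

```text
t 21.5 pos [ 644.7 -141.6   59.9] [-1.798e+02 -1.000e-01  4.490e+01] F [ 4.5  0.3 -9.6] [-0.34 -1.63 -0.51] r 104.4 ang -45.4 q [-13.  33.  89.   0.  58. -58.]
[[-5.5, -0.2, -0.0], [0, 0, np.float64(0.052)]]
(420, 815, 3)
```

View pics/L20.png

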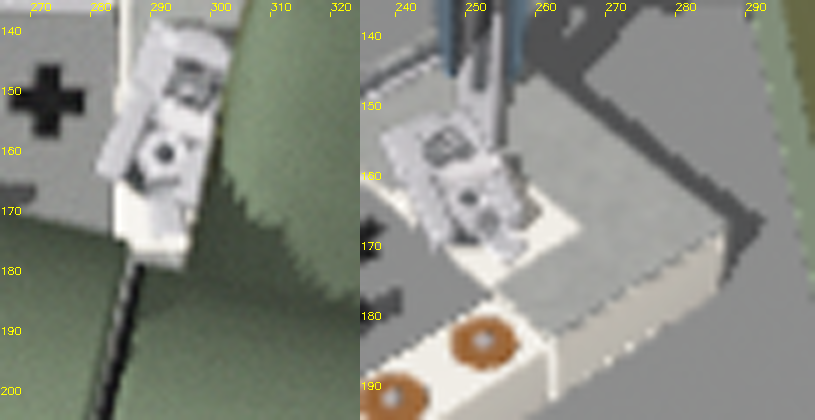

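drive_tool:
  series:
    - [0.9, [0, 0, -2], [0, 0, 0]]
    - [0.9, [0, 0, -4], [0, 0, 0]]
    - [0.9, [0, 0, -6], [0, 0, 0]]
    - [0.9, [0, 0, -8], [0, 0, 0]]
    - [0.9, [0, 0, -10], [0, 0, 0]]

```text
time_s: 22.1
ee_pos: [643.0, -140.7, 70.2]
ee_rot: [-179.6, 0.0, 44.9]
force: [4.3, 3.5, -9.8]
gripper_width: 21.4
```

```bash
python3 arc.py 571.4 -67.3 -3 ; python3 look.py 21 265 135 325 205 6 235 135 300 195 7
```

```text
t 22.1 pos [ 643.  -140.7   70.2] [-179.6    0.    44.9] F [ 4.3  3.5 -9.8] [ 0.42 -1.23 -0.56] r 102.5 ang -45.7 q [-13.  32.  89.   0.  60. -59.]
[[-5.4, -0.2, 0.0], [0, 0, np.float64(0.052)]]
(420, 815, 3)
```

View pics/L21.png

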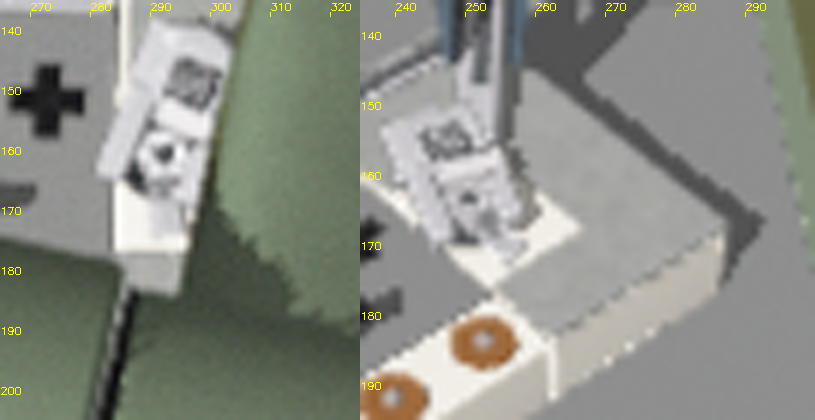

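```bash
python3 go.py 680 -156 74 44.9
```

```text
now [ 643.  -140.7   70.4] [-179.6    0.    44.9] w 21.4 t 22.2 F [ 2.8  4.7 -8.8] q [-13.  32.  89.   0.  60. -59.]
shift [15.3, 37.0, -3.8] rv [-0.007, 0.0, 0.001]
```

```bash
python3 - <<'E'
from h import *
crop('top0',335,85,400,130,9,'cup')
d=cam('top0');print(unproj(d,[356,101],75),unproj(d,[351,115],5))
E
```

```text
[[ 731.79173146 -241.07583576   75.        ]] [[ 722.54376243 -243.72370753    5.        ]]
```

View pics/cup.png

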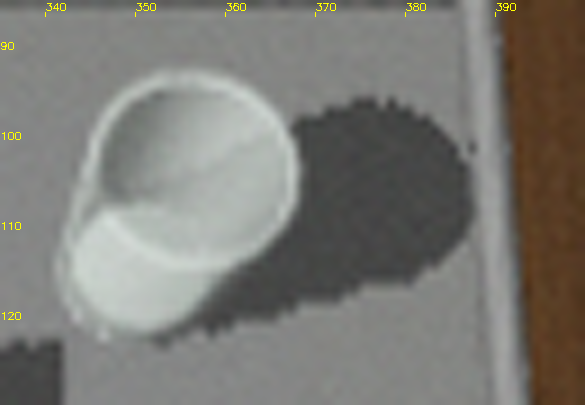

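The snug jaws bind on the nut when lifted. I'll set the wrench back down, release it, and open the jaw a little with the worm.

drive_tool:
  series:
    - [0.9, [1, 1, 3], [0, 0, 0]]
    - [0.9, [1.5, 2, 6], [0, 0, 0]]
    - [0.9, [1.5, 2, 9], [0, 0, 0]]
    - [0.9, [1.5, 2, 12], [0, 0, 0]]
    - [0.9, [1.5, 2, 12.5], [0, 0, 0]]

```text
time_s: 22.7
ee_pos: [645.1, -141.4, 60.2]
ee_rot: [-179.6, 0.0, 45.0]
force: [-1.7, 6.0, 4.5]
gripper_width: 21.3
```

```bash
python3 arc.py 571.4 -67.3
```

```text
t 22.7 pos [ 645.1 -141.4   60.2] [-179.6    0.    45. ] F [-1.7  6.   4.5] [ 1.63  0.6  -0.31] r 104.5 ang -45.2 q [-13.  33.  89.   0.  59. -59.]
```

drive_tool:
  series:
    - [0.9, [0, 0, 1], [0, 0, 0]]
    - [0.9, [0, 0, 2.5], [0, 0, 0]]
    - [0.9, [0, 0, 2.5], [0, 0, 0]]
    - [0.7, [0, 0, 2.5], [0, 0, 0]]
    - [0.65, [0, 0, 2.5], [0, 0, 0]]

```text
time_s: 23.2
ee_pos: [646.6, -143.9, 57.5]
ee_rot: [-179.9, 0.1, 45.1]
force: [0.2, 0.2, -0.5]
gripper_width: 31.3
```

drive_tool:
  series:
    - [0.65, [0, 0, 0], [0, 0, 0]]
    - [0.65, [0, 0, 0], [0, 0, 0]]
    - [0.65, [0, 0, -12], [0, 0, 0]]
    - [0.65, [0, 0, -30], [0, 0, 0]]
    - [0.65, [0, 0, -40], [0, 0, 0]]

```text
time_s: 23.7
ee_pos: [647.7, -143.5, 99.3]
ee_rot: [180.0, -0.0, 45.0]
force: [0.0, 0.3, 0.1]
gripper_width: 32.1
```

```bash
python3 arc.py 571.4 -67.3;python3 look.py 22 265 115 335 205 6 225 115 290 185 6
```

```text
t 23.7 pos [ 647.7 -143.5   99.3] [180.  -0.  45.] F [0.  0.3 0.1] [ 0.06 -0.1  -0.04] r 107.8 ang -45.0 q [-14.  31.  86.   0.  63. -59.]
(540, 810, 3)
```

View pics/L22.png

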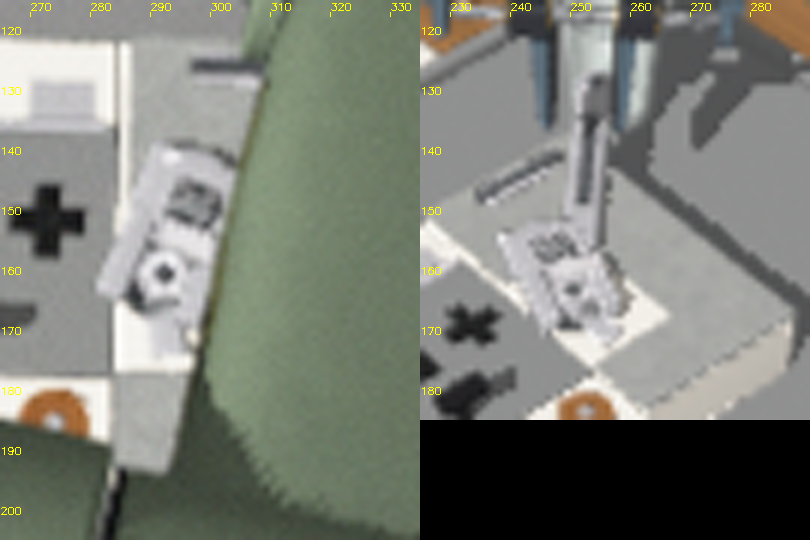

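```bash
python3 - <<'E'
from h import *
print(unproj(cam('t22'),[296.3,148],66),unproj(cam('s22'),[246.5,156.3],66))
E
python3 go.py 593 -76 90 67
```

```text
[[603.34588517 -79.52901543  66.        ]] [[602.25644078 -76.79537122  66.        ]]
now [ 648.2 -143.6   99.6] [ 1.799e+02 -1.000e-01  4.500e+01] w 31.7 t 23.8 F [-0.1 -0.4  0.4] q [-14.  31.  86.   0.  63. -59.]
shift [8.8, -86.8, 9.5] rv [0.002, -0.001, -0.383]
```

drive_tool:
  series:
    - [1, [2, -25, -2], [0, 0, -0.1]]
    - [1, [5, -50, 0], [0, 0, -0.2]]
    - [1, [8, -75, 5], [0, 0, -0.3]]
    - [1, [8.8, -86.8, 9], [0, 0, -0.383]]
    - [1, [8.8, -86.8, 20], [0, 0, -0.383]]
  squeeze: 20

```text
time_s: 24.3
ee_pos: [590.9, -74.5, 77.5]
ee_rot: [-179.9, -0.0, 67.1]
force: [0.9, -0.3, 0.1]
gripper_width: 0.9
```

drive_tool:
  series:
    - [1, [0, 0, 0], [0, 0, 0]]
    - [1, [0, 0, 0], [0, 0, 0]]
    - [1, [0, 0, 2], [0, 0, 0]]
    - [1, [0, 0, 2], [0, 0, 0]]
    - [1, [0, 0, 2], [0, 0, 0]]

```text
time_s: 24.8
ee_pos: [591.8, -75.9, 75.3]
ee_rot: [-179.9, -0.0, 66.9]
force: [0.5, 1.2, 0.5]
gripper_width: -0.1
```

```bash
python3 go.py 592 -74.5 67.5 67
```

```text
now [591.8 -75.9  75.3] [-179.9   -0.    66.9] w -0.1 t 24.8 F [0.5 1.2 0.5] q [ -8.  27.  98.   0.  56. -75.]
shift [1.4, -0.4, 7.8] rv [-0.002, -0.0, -0.001]
```

drive_tool:
  series:
    - [1, [1, 1, 4], [0, 0, 0]]
    - [1, [1, 1, 7], [0, 0, 0]]
    - [1, [1, 1, 8.8], [0, 0, 0]]
    - [1, [1, 1, 9], [0, 0, 0]]
    - [1, [1, 1, 9], [0, 0, 0]]

```text
time_s: 25.3
ee_pos: [593.8, -75.2, 67.6]
ee_rot: [180.0, -0.1, 67.0]
force: [-1.0, 0.6, 6.7]
gripper_width: 0.6
```

```bash
python3 go.py 592 -74.5 67.5 67
```

```text
now [593.8 -75.2  67.6] [ 1.8e+02 -1.0e-01  6.7e+01] w 0.6 t 25.3 F [-1.   0.6  6.7] q [ -8.  27.  98.   0.  55. -75.]
shift [-0.1, -1.9, 0.1] rv [0.0, -0.001, -0.0]
```

Now I'll drag back along -m (tool +y), pressing a little harder.

drive_tool:
  series:
    - [1, [0, 4, 0.4], [0, 0, 0]]
    - [1, [0, 9, 0.4], [0, 0, 0]]
    - [1, [0, 14, 0.4], [0, 0, 0]]
    - [1, [0, 19, 0.4], [0, 0, 0]]
    - [1, [0, 24, 0.4], [0, 0, 0]]

```text
time_s: 25.8
ee_pos: [614.8, -84.4, 67.4]
ee_rot: [-179.9, -0.0, 67.0]
force: [-3.9, 0.3, 10.7]
gripper_width: 0.5
```

```bash
python3 go.py 592 -74.5 67.5 67; python3 look.py 23 265 115 335 205 6 225 115 290 185 6
```

```text
now [614.8 -84.4  67.4] [-179.9   -0.    67. ] w 0.5 t 25.8 F [-3.9  0.3 10.7] q [ -9.  29.  95.   0.  56. -76.]
shift [0.2, -24.8, -0.0] rv [-0.003, -0.0, -0.0]
(540, 810, 3)
```

View pics/L23.png

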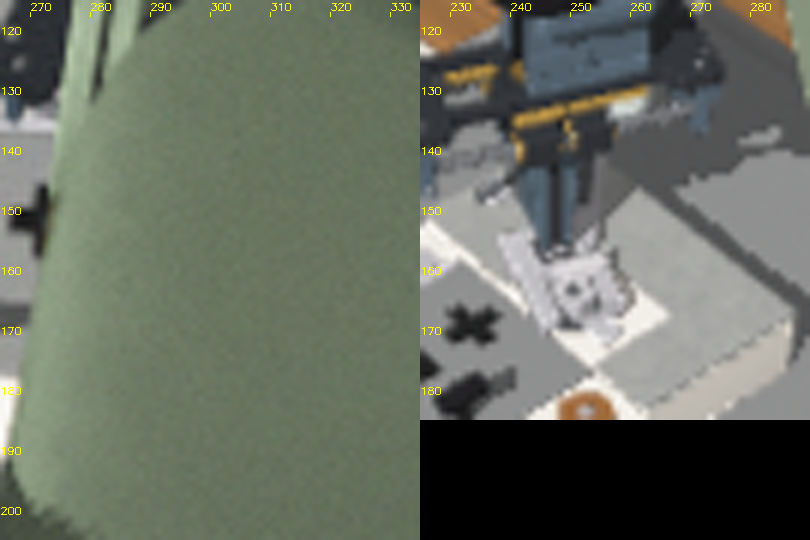

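drive_tool:
  series:
    - [1, [0, 0, -5], [0, 0, 0]]
    - [1, [0, -12, -6], [0, 0, 0]]
    - [1, [0, -24, -6], [0, 0, 0]]
    - [1, [0, -24, -2], [0, 0, 0]]
    - [1, [0, -24, 0], [0, 0, 0]]

```text
time_s: 26.4
ee_pos: [592.5, -74.9, 67.3]
ee_rot: [-179.9, -0.0, 67.0]
force: [-3.9, -1.4, 17.6]
gripper_width: 0.5
```

drive_tool:
  series:
    - [1, [0, 6, 0], [0, 0, 0]]
    - [1, [0, 12, 0], [0, 0, 0]]
    - [1, [0, 18, 0], [0, 0, 0]]
    - [1, [0, 24, 0], [0, 0, 0]]
    - [1, [0, 24, -8], [0, 0, 0]]

```text
time_s: 26.9
ee_pos: [614.8, -84.6, 73.4]
ee_rot: [-179.8, -0.0, 67.0]
force: [-0.9, -0.6, -0.6]
gripper_width: 0.4
```

```bash
python3 go.py 648 -143 100 45
```

```text
now [614.8 -84.6  73.4] [-179.8   -0.    67. ] w 0.4 t 26.9 F [-0.9 -0.6 -0.6] q [ -9.  29.  94.   0.  57. -76.]
shift [-40.8, 53.3, -26.8] rv [-0.003, 0.001, 0.384]
```

drive_tool:
  series:
    - [0.62, [-10, 15, -15], [0, 0, 0.08]]
    - [0.62, [-20, 30, -25], [0, 0, 0.16]]
    - [0.62, [-40.8, 53.3, -27], [0, 0, 0.25]]
    - [0.62, [-40.8, 73, -27], [0, 0, 0.384]]
    - [0.62, [-40.8, 73, -27], [0, 0, 0.384]]
  squeeze: 50

```text
time_s: 27.4
ee_pos: [667.8, -151.8, 100.1]
ee_rot: [-179.9, -0.0, 44.9]
force: [-0.9, 0.7, 0.4]
gripper_width: 34.1
```

```bash
python3 go.py 648 -143 100 45;python3 look.py 24 265 115 335 205 6 225 115 290 185 6
```

```text
now [ 667.8 -151.8  100.1] [-179.9   -0.    44.9] w 34.1 t 27.4 F [-0.9  0.7  0.4] q [-14.  33.  83.   0.  64. -59.]
shift [-7.8, -20.2, 0.2] rv [-0.001, -0.0, -0.002]
(540, 810, 3)
```

View pics/L24.png

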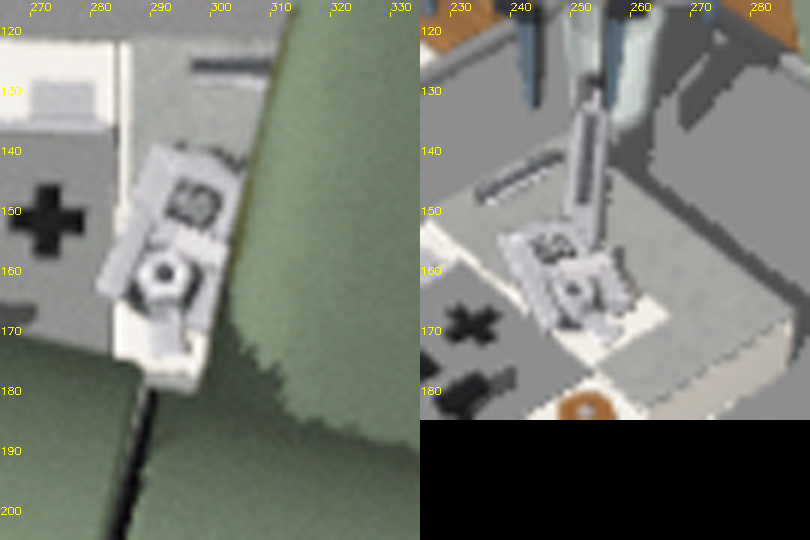

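```bash
python3 - <<'E'
from h import *
im=cv2.imread('pics/s24.png').astype(int)
for v in (130,135,140,145,150): print(v,im[v,242:262,1])
E
```

```text
130 [125 109  64 106 137 142 142 143 180 127 110 107 177  94  99 126 201 208
 204 197]
135 [142 142 142 142 142 142 142 142 156 187 134  97 126 169 145 173 177 164
 149 118]
140 [142 153 150 133 121 111 117 152 188 167 108  93 174 152  97  82  83  83
  82  82]
145 [177 148 171 160 165 168 170 176 184 130  97 122 168 120  98 157 164 158
 125  90]
150 [167 165 163 164 165 169 157 186 184 182 183 187 155 105 159 167 166 166
 166 167]
```

```bash
python3 - <<'E'
from h import *
P=unproj(cam('s24'),[[253.0,135],[252.6,140],[251.9,145]],59);print(P.round(1))
n=np.array([571.4,-67.3]);u=P[-1]-P[0];u=u[:2]/np.linalg.norm(u[:2]);print(np.degrees(np.arctan2(u[1],u[0])))
c=P[:,:2].mean(0);r=n-c;print('perp',-r[0]*u[1]+r[1]*u[0])
for D in(70,80,105):print(c+u*(r@u-D))
E
python3 go.py 628.5 -125 75 45
```

```text
[[ 674.7 -173.7   59. ]
 [ 655.6 -154.1   59. ]
 [ 637.7 -134.3   59. ]]
133.25612976943708
perp 2.191746035077628
[ 620.96450728 -116.77891843]
[ 627.81711639 -124.06189505]
[ 644.94863916 -142.26933659]
now [ 665.5 -150.1   99.8] [-1.798e+02  1.000e-01  4.510e+01] w 34.7 t 27.5 F [0.2 0.5 0.4] q [-14.  33.  83.   0.  65. -59.]
shift [-8.3, -43.8, 25.0] rv [-0.004, 0.001, 0.002]
```

drive_tool:
  series:
    - [0.62, [-5, -20, 5], [0, 0, 0.01]]
    - [0.62, [-8.3, -39, 10], [0, 0, 0.015]]
    - [0.62, [-8.3, -39, 18], [0, 0, 0.015]]
    - [0.62, [-8.3, -39, 22], [0, 0, 0.015]]
    - [0.62, [-8.3, -39, 25], [0, 0, 0.015]]

```text
time_s: 28.0
ee_pos: [633.0, -128.7, 75.3]
ee_rot: [-179.9, 0.0, 44.2]
force: [0.3, -0.2, 1.1]
gripper_width: 34.6
```

```bash
python3 go.py 631.3 -127.7 53 44;python3 look.py 25 265 115 335 205 6 225 115 290 185 6
```

```text
now [ 633.  -128.7   75.3] [-179.9    0.    44.2] w 34.6 t 28.0 F [ 0.3 -0.2  1.1] q [-13.  31.  90.   0.  59. -57.]
shift [-0.5, -1.9, 22.3] rv [-0.002, 0.001, 0.003]
(540, 810, 3)
```

View pics/L25.png

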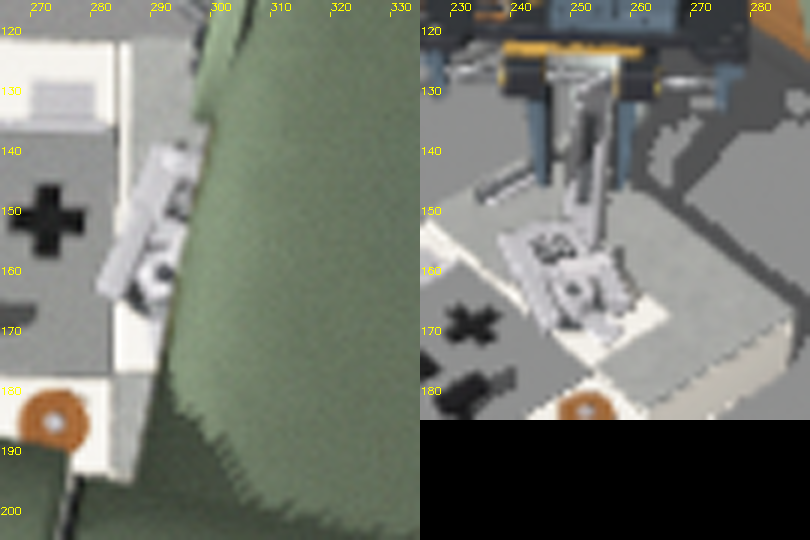

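drive_tool:
  series:
    - [0.62, [-0.5, -1.9, 8], [0, 0, 0]]
    - [0.62, [-0.5, -1.9, 15], [0, 0, 0]]
    - [0.62, [-0.5, -1.9, 20], [0, 0, 0]]
    - [0.62, [-0.5, -1.9, 22], [0, 0, 0]]
    - [0.8, [-0.5, -1.9, 22], [0, 0, 0]]

```text
time_s: 28.6
ee_pos: [630.8, -127.7, 53.2]
ee_rot: [-179.8, 0.1, 44.1]
force: [1.1, 0.0, -0.2]
gripper_width: 29.2
```

drive_tool:
  series:
    - [0.9, [0, 0, 0], [0, 0, 0]]
    - [0.9, [0, 0, 0], [0, 0, 0]]
    - [0.9, [0, 0, 0], [0, 0, 0]]
    - [0.9, [0, 0, -2], [0, 0, 0]]
    - [0.9, [0, 0, -4], [0, 0, 0]]

```text
time_s: 29.1
ee_pos: [630.8, -127.6, 57.5]
ee_rot: [-179.8, 0.0, 44.1]
force: [0.9, 0.1, -4.0]
gripper_width: 21.3
```

```bash
python3 go.py 631.3 -127.7 53 44
```

```text
now [ 630.8 -127.6   57.5] [-179.8    0.    44.1] w 21.3 t 29.1 F [ 0.9  0.1 -4. ] q [-12.  32.  92.   0.  57. -57.]
shift [0.3, 0.4, 4.5] rv [-0.003, 0.001, 0.002]
```

Only its weight now. I'll lift it free of the nut.

drive_tool:
  series:
    - [0.9, [0, 0, -6], [0, 0, 0]]
    - [0.9, [0, 0, -14], [0, 0, 0]]
    - [0.9, [0, 0, -24], [0, 0, 0]]
    - [0.9, [0, 0, -36], [0, 0, 0]]
    - [0.9, [0, 0, -50], [0, 0, 0]]

```text
time_s: 29.6
ee_pos: [631.0, -127.8, 109.0]
ee_rot: [-179.9, 0.0, 44.1]
force: [0.4, -0.3, -3.4]
gripper_width: 21.5
```

```bash
python3 go.py 631.3 -127.7 107 44;python3 look.py 26 265 115 335 205 6 225 115 290 185 6
```

```text
now [ 631.  -127.8  109. ] [-179.9    0.    44.1] w 21.5 t 29.6 F [ 0.4 -0.3 -3.4] q [-12.  29.  88.   0.  63. -57.]
shift [0.3, 0.2, 2.0] rv [-0.002, 0.001, 0.002]
(540, 810, 3)
```

View pics/L26.png

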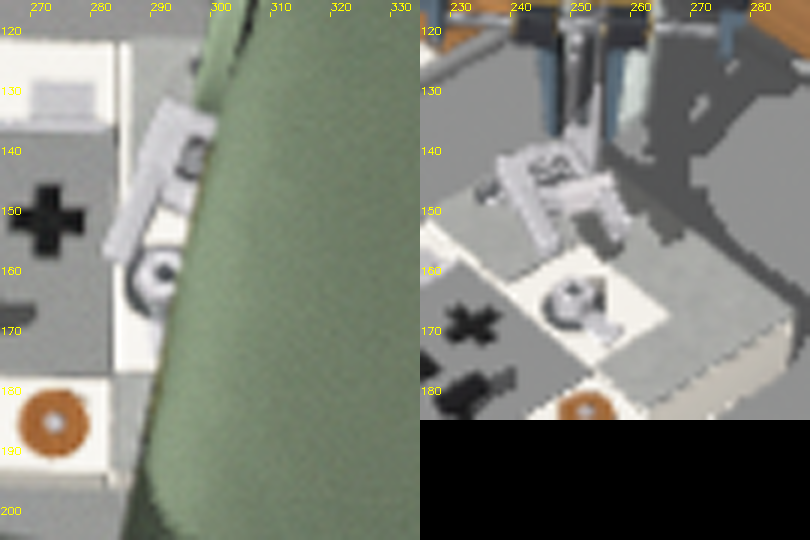

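```bash
python3 go.py 520 -265 115 88
```

```text
now [ 632.9 -128.2  111. ] [ 1.799e+02 -1.000e-01  4.410e+01] w 21.5 t 29.7 F [ 0.1 -0.1 -2.4] q [-12.  29.  88.   0.  63. -57.]
shift [-176.2, 19.7, -4.4] rv [0.003, -0.002, -0.766]
```

drive_tool:
  series:
    - [0.9, [-35, 4, -4.4], [0, 0, -0.15]]
    - [0.9, [-70, 8, -4.4], [0, 0, -0.3]]
    - [0.9, [-105, 12, -4.4], [0, 0, -0.45]]
    - [0.9, [-140, 16, -4.4], [0, 0, -0.6]]
    - [0.9, [-176, 19.7, -4.4], [0, 0, -0.75]]

```text
time_s: 30.2
ee_pos: [517.5, -265.3, 112.3]
ee_rot: [-179.9, -0.1, 87.5]
force: [0.3, -0.5, -2.7]
gripper_width: 21.3
```

drive_tool:
  series:
    - [0.9, [0, 0, 20], [0, 0, 0]]
    - [0.9, [0, 0, 40], [0, 0, 0]]
    - [0.9, [0, 0, 60], [0, 0, 0]]
    - [0.9, [0, 0, 75], [0, 0, 0]]
    - [0.9, [0, 0, 80], [0, 0, 0]]

```text
time_s: 30.7
ee_pos: [517.2, -263.8, 30.6]
ee_rot: [-179.7, -0.2, 87.1]
force: [-0.5, 0.6, -2.7]
gripper_width: 21.1
```

```bash
python3 go.py 520 -265 6 88; python3 look.py 27 325 110 405 240 4 270 110 370 200 4
```

```text
now [ 517.2 -263.8   30.6] [-179.7   -0.2   87.1] w 21.1 t 30.7 F [-0.5  0.6 -2.7] q [ -28.   29.  102.    0.   49. -115.]
shift [-1.1, 3.0, 24.6] rv [-0.005, -0.003, -0.016]
(520, 720, 3)
```

View pics/L27.png

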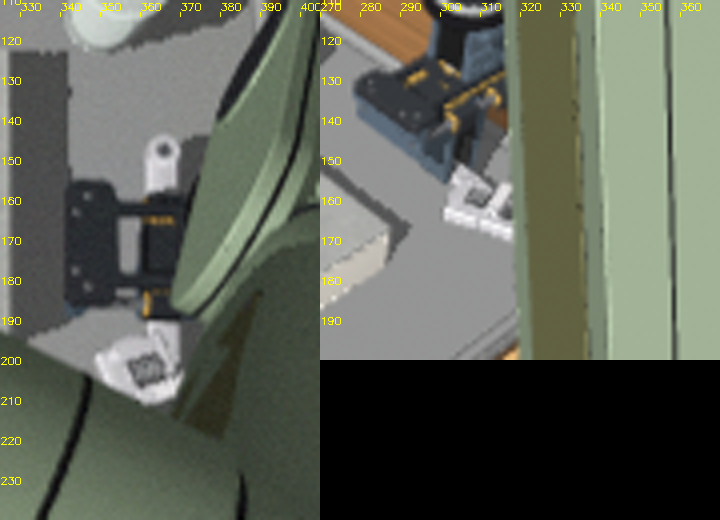

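drive_tool:
  series:
    - [0.9, [0, 0, 8], [0, 0, 0]]
    - [0.9, [0, 0, 16], [0, 0, 0]]
    - [0.9, [0, 0, 22], [0, 0, 0]]
    - [0.9, [0, 0, 25], [0, 0, 0]]
    - [0.9, [0, 0, 26], [0, 0, 0]]

```text
time_s: 31.3
ee_pos: [518.1, -264.2, 5.8]
ee_rot: [-179.8, -0.1, 87.1]
force: [-0.8, 0.4, -3.5]
gripper_width: 21.3
```

```bash
python3 go.py 520 -265 4 88
```

```text
now [ 518.1 -264.2    5.8] [-1.798e+02 -1.000e-01  8.710e+01] w 21.3 t 31.3 F [-0.8  0.4 -3.5] q [ -28.   31.  104.    0.   46. -115.]
shift [-0.7, 2.0, 1.8] rv [-0.003, -0.002, -0.016]
```

drive_tool:
  series:
    - [0.9, [0, 0, 1.5], [0, 0, 0]]
    - [0.9, [0, 0, 2], [0, 0, 0]]
    - [0.7, [0, 0, 2], [0, 0, 0]]
    - [0.55, [0, 0, 2], [0, 0, 0]]
    - [0.5, [0, 0, 2], [0, 0, 0]]

```text
time_s: 31.8
ee_pos: [518.6, -264.5, 4.6]
ee_rot: [-179.9, -0.0, 87.1]
force: [0.2, -0.3, 0.6]
gripper_width: 40.5
```

drive_tool:
  series:
    - [0.5, [0, 0, 0], [0, 0, 0]]
    - [0.5, [0, 0, -15], [0, 0, 0]]
    - [0.5, [0, 0, -40], [0, 0, 0]]
    - [0.5, [0, 0, -80], [0, 0, 0]]
    - [0.5, [0, 0, -120], [0, 0, 0]]

```text
time_s: 32.3
ee_pos: [518.1, -264.3, 125.0]
ee_rot: [-179.8, -0.1, 87.1]
force: [0.1, -0.7, -0.1]
gripper_width: 45.6
```

```bash
python3 go.py 500 -30 140 0; python3 - <<'E'
from fit0 import *
x=[587.9,-21.4,np.radians(-2.04)]
c,s=np.cos(x[2]),np.sin(x[2])
for n,p in dict(hinge=(58,55,45),grip=(-42,55,69),tongue=0 or (-49,-46,49)).items(): print(n,x[0]+c*p[0]-s*p[1],x[1]+s*p[0]+c*p[1],p[2])
d=cam('top0')
print('grip px obs', unproj(d,[205+242/5,110+290/5],65),unproj(cam('side0'),[180+318/6,125+330/6],65))
E
```

```text
now [ 518.1 -264.3  125. ] [-1.798e+02 -1.000e-01  8.710e+01] w 45.6 t 32.3 F [ 0.1 -0.7 -0.1] q [ -28.   23.   96.    0.   61. -115.]
shift [233.1, -30.0, -14.5] rv [-0.004, 0.001, 1.52]
hinge 647.8210864045127 31.500504762269806 45
grip 547.8844645014516 35.06022421815565 69
tongue 537.2935843177926 -65.62658354202404 49
grip px obs [[549.50870956  32.83939317  65.        ]] [[550.38444627  28.28650073  65.        ]]
```

```bash
python3 go.py 549 33 125 88; python3 look.py 28 205 110 405 230 2 270 110 370 200 4; python3 -c "
from h import *
crop('t28',210,110,310,200,6,'c28')"
```

```text
now [ 518.1 -264.3  125. ] [-1.798e+02 -1.000e-01  8.710e+01] w 45.6 t 32.3 F [ 0.1 -0.7 -0.1] q [ -28.   23.   96.    0.   61. -115.]
shift [298.4, 15.8, 0.5] rv [-0.003, -0.002, -0.016]
(360, 800, 3)
```

View pics/c28.png

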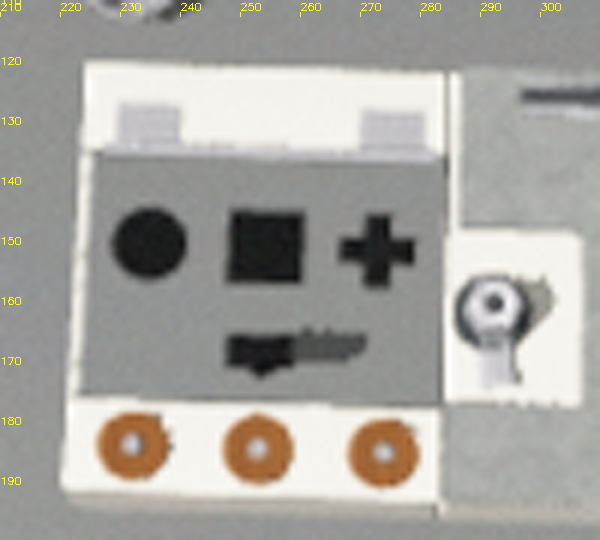

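View pics/s28.png

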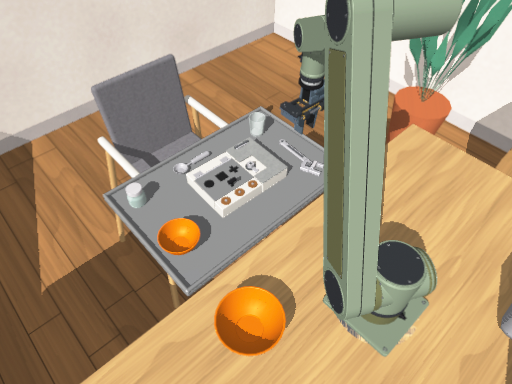

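drive_tool:
  series:
    - [0.5, [50, 3, 0], [0, 0, 0]]
    - [0.5, [100, 6, 0], [0, 0, 0]]
    - [0.5, [150, 9, 0], [0, 0, 0]]
    - [0.5, [200, 12, 0], [0, 0, 0]]
    - [0.5, [250, 14, 0], [0, 0, -0.016]]
  squeeze: 20

```text
time_s: 32.9
ee_pos: [544.8, -14.0, 123.9]
ee_rot: [-179.9, -0.1, 88.0]
force: [0.3, 0.6, -0.1]
gripper_width: 45.6
```

drive_tool:
  series:
    - [0.5, [40, 1.5, 0], [0, 0, 0]]
    - [0.5, [49, 2, 0], [0, 0, 0]]
    - [0.5, [49, 2, 15], [0, 0, 0]]
    - [0.5, [49, 2, 30], [0, 0, 0]]
    - [0.5, [49, 2, 35], [0, 0, 0]]

```text
time_s: 33.4
ee_pos: [547.4, 32.5, 87.6]
ee_rot: [-179.7, -0.0, 88.0]
force: [-0.2, 0.5, 0.1]
gripper_width: 45.8
```

```bash
python3 go.py 549 32.5 54 88; python3 look.py 29 215 130 285 190 5 195 130 265 200 6
```

```text
now [547.4  32.5  87.6] [-179.7   -0.    88. ] w 45.8 t 33.4 F [-0.2  0.5  0.1] q [  2.  22. 103.   0.  55. -86.]
shift [0.0, 1.8, 33.6] rv [-0.006, -0.001, 0.0]
(420, 770, 3)
```

View pics/L29.png

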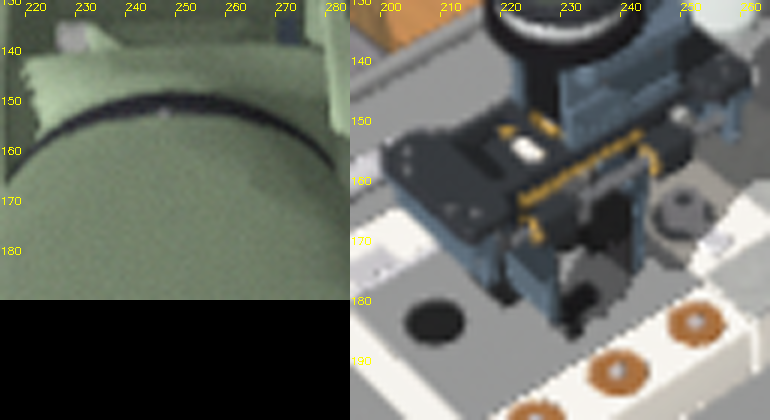

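```bash
python3 - <<'E'
from h import *
d=cam('s28'); c=cam('s29')
print(proj(d,[[549,33,69],[549,47,69],[549,19,69],[547,56,88],[547,10,88]]).round(1))
crop('s28',205,160,255,200,14,'c28s')
E
```

```text
[[232.1 180.1]
 [228.8 182.3]
 [235.4 178. ]
 [226.8 180. ]
 [237.8 172.9]]
```

View pics/c28s.png

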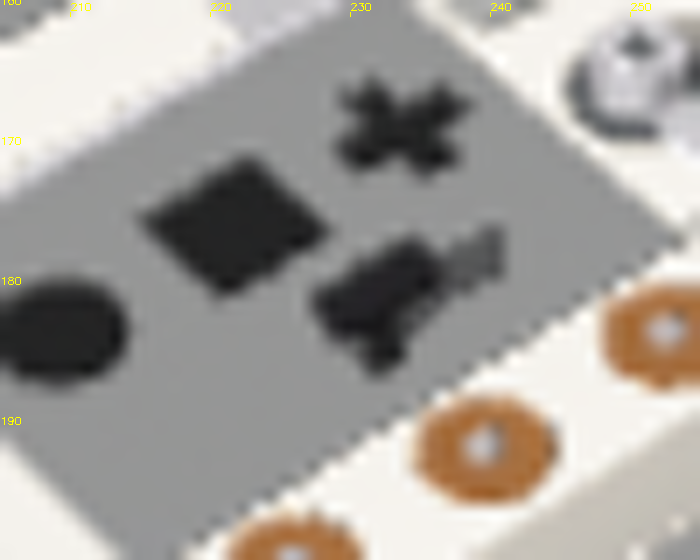

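drive_tool:
  series:
    - [0.5, [0, 1, 10], [0, 0, 0]]
    - [0.5, [0, 1.8, 20], [0, 0, 0]]
    - [0.5, [0, 1.8, 29], [0, 0, 0]]
    - [0.5, [0, 1.8, 33.5], [-0.004, 0, 0]]
    - [0.5, [0, 1.8, 33.5], [-0.004, 0, 0]]

```text
time_s: 34.0
ee_pos: [549.8, 33.0, 55.1]
ee_rot: [180.0, -0.1, 88.0]
force: [-0.0, -0.5, 0.0]
gripper_width: 45.7
```

drive_tool:
  series:
    - [0.85, [0, 0, 0], [0, 0, 0]]
    - [0.85, [0, 0, 0], [0, 0, 0]]
    - [0.85, [0, 0, 0], [0, 0, 0]]
    - [0.85, [0, 0, 0], [0, 0, 0]]
    - [0.85, [0, 0, 0], [0, 0, 0]]

```text
time_s: 34.5
ee_pos: [550.9, 35.2, 56.4]
ee_rot: [179.8, -0.3, 87.9]
force: [-0.4, 6.5, -0.3]
gripper_width: 27.7
```

```bash
python3 go.py 549 32.5 54 88
```

```text
now [550.9  35.2  56.4] [179.8  -0.3  87.9] w 27.7 t 34.5 F [-0.4  6.5 -0.3] q [  2.  25. 105.   0.  50. -86.]
shift [-2.8, -1.8, 2.4] rv [0.003, -0.005, -0.002]
```

drive_tool:
  series:
    - [0.85, [0, 2.6, -8.6], [0, 0, 0]]
    - [0.85, [0, 5.7, -17], [0, 0, 0]]
    - [0.85, [0, 9.6, -25], [0, 0, 0]]
    - [0.85, [0, 14.3, -32.7], [0, 0, 0]]
    - [0.85, [0, 14.3, -32.7], [0, 0, 0]]

```text
time_s: 35.0
ee_pos: [565.4, 34.7, 89.7]
ee_rot: [179.8, -0.3, 87.9]
force: [-0.4, 5.8, -2.0]
gripper_width: 28.0
```

```bash
python3 go.py 549 32.5 54 88; python3 look.py 30 215 130 285 190 5 185 120 265 200 6
```

```text
now [565.4  34.7  89.7] [179.8  -0.3  87.9] w 28.0 t 35.0 F [-0.4  5.8 -2. ] q [  2.  24. 101.   0.  55. -86.]
shift [-3.0, -16.4, 35.7] rv [0.003, -0.005, -0.001]
(480, 830, 3)
```

View pics/L30.png

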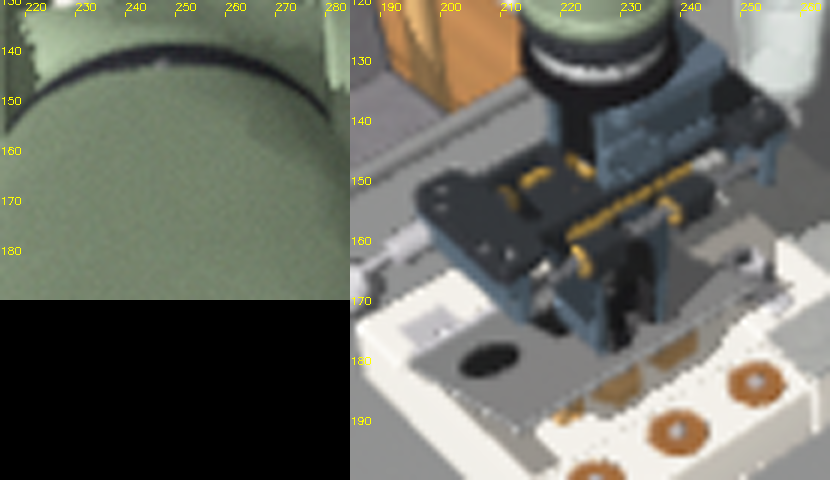

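drive_tool:
  series:
    - [0.85, [1, 11.1, -14.1], [0, 0, 0]]
    - [0.85, [1.5, 24.6, -25.9], [0, 0, 0]]
    - [0.85, [1.5, 39.8, -35.3], [0, 0, 0]]
    - [0.85, [1.5, 56.5, -41.9], [0, 0, 0]]
    - [0.85, [1.5, 74.1, -45.4], [0, 0, 0]]

```text
time_s: 35.6
ee_pos: [638.4, 32.3, 135.1]
ee_rot: [180.0, -0.2, 88.0]
force: [-0.8, 2.0, -3.0]
gripper_width: 27.3
```

```bash
python3 go.py 549 32.5 54 88; python3 look.py 31 215 130 285 190 5 185 120 265 200 6
```

```text
now [638.4  32.3 135.1] [180.   -0.2  88. ] w 27.3 t 35.6 F [-0.8  2.  -3. ] q [  2.  27.  87.   0.  65. -86.]
shift [-3.1, -89.4, 81.1] rv [0.0, -0.003, 0.0]
(480, 830, 3)
```

View pics/L31.png

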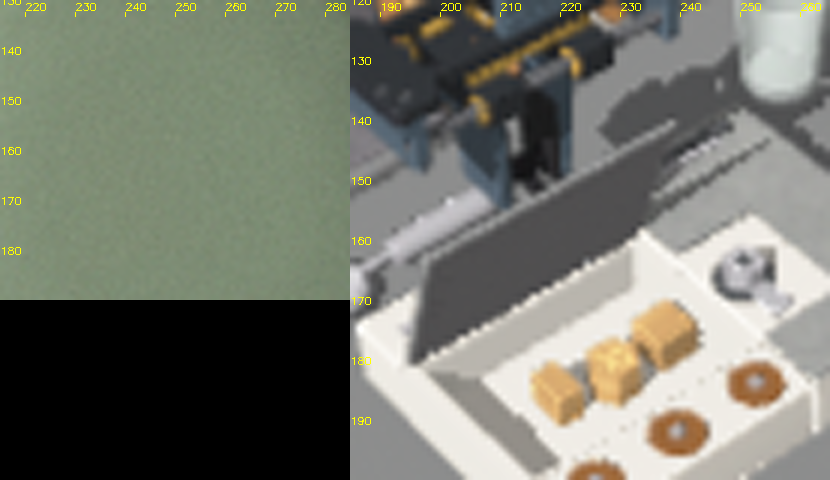

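drive_tool:
  series:
    - [0.85, [0, 17.9, -0.5], [0, 0, 0]]
    - [0.85, [0, 35.6, 2.1], [0, 0, 0]]
    - [0.85, [0, 52.6, 7.8], [0, 0, 0]]
    - [0.85, [0, 65.3, 14.4], [0, 0, 0]]
    - [0.85, [0, 65.3, 14.4], [0, 0, 0]]

```text
time_s: 36.2
ee_pos: [706.3, 29.8, 120.0]
ee_rot: [179.7, -0.2, 88.0]
force: [2.5, 3.1, 4.7]
gripper_width: 27.8
```

```bash
python3 go.py 549 32.5 54 88; python3 look.py 32 215 130 285 190 5 185 120 265 200 6
```

```text
now [706.3  29.8 120. ] [179.7  -0.2  88. ] w 27.8 t 36.2 F [2.5 3.1 4.7] q [  1.  34.  78.   0.  68. -87.]
shift [-3.0, -157.7, 65.1] rv [0.006, -0.003, 0.0]
(480, 830, 3)
```

View pics/L32.png

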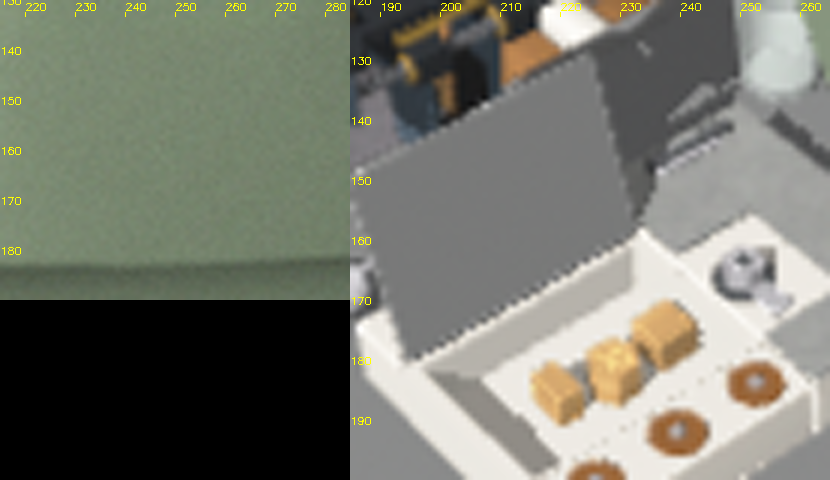

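drive_tool:
  series:
    - [0.6, [0, 0, 0], [0, 0, 0]]
    - [0.45, [0, 0, 0], [0, 0, 0]]
    - [0.4, [0, 1, -15], [0, 0, 0]]
    - [0.4, [0, 2, -45], [0, 0, 0]]
    - [0.4, [0, 2, -85], [0, 0, 0]]

```text
time_s: 36.8
ee_pos: [703.6, 27.9, 202.8]
ee_rot: [-179.7, 0.0, 88.0]
force: [0.4, -0.5, 0.2]
gripper_width: 54.7
```

drive_tool:
  series:
    - [0.4, [0, 0, 0], [0, 0, 0]]
    - [0.4, [0, 0, 0], [0, 0, 0]]
    - [0.4, [0, -50, 0], [0, 0, 0]]
    - [0.4, [0, -100, 0], [0, 0, 0]]
    - [0.4, [0, -130, 0], [0, 0, 0]]

```text
time_s: 37.3
ee_pos: [570.8, 33.0, 202.2]
ee_rot: [-179.7, -0.0, 88.0]
force: [0.2, -0.4, 0.6]
gripper_width: 54.8
```

```bash
python3 go.py 549 32.5 54 88; python3 look.py 33 215 130 285 190 5 175 120 265 200 6
```

```text
now [570.8  33.  202.2] [-179.7   -0.    88. ] w 54.8 t 37.3 F [ 0.2 -0.4  0.6] q [  2.  19.  91.   0.  71. -86.]
shift [-1.3, -20.9, 148.3] rv [-0.006, -0.0, 0.0]
(480, 890, 3)
```

View pics/L33.png

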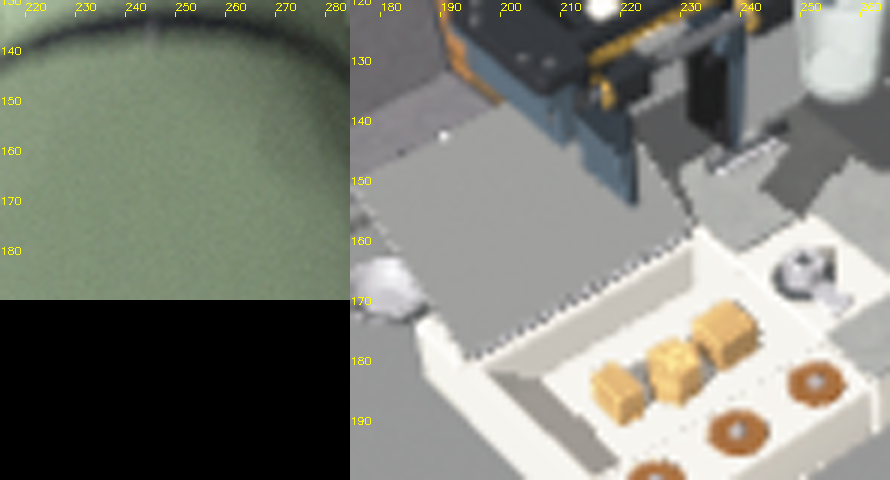

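drive_tool:
  series:
    - [0.4, [-50, -10, 0], [0, 0, 0]]
    - [0.4, [-100, -30, 0], [0, 0, 0]]
    - [0.4, [-150, -50, 0], [0, 0, 0]]
    - [0.4, [-200, -70, 0], [0, 0, 0]]
    - [0.4, [-230, -90, 0], [0, 0, 0]]

```text
time_s: 37.9
ee_pos: [477.3, -195.6, 202.8]
ee_rot: [180.0, -0.1, 88.0]
force: [0.7, -0.9, 0.1]
gripper_width: 54.4
```

```bash
python3 look.py 34 215 130 290 200 6 195 155 255 205 6; python3 - <<'E'
from h import *
crop('t34',215,125,295,200,9,'c34t');crop('s34',195,150,260,205,11,'c34s')
E
```

```text
(420, 810, 3)
```

View pics/c34t.png

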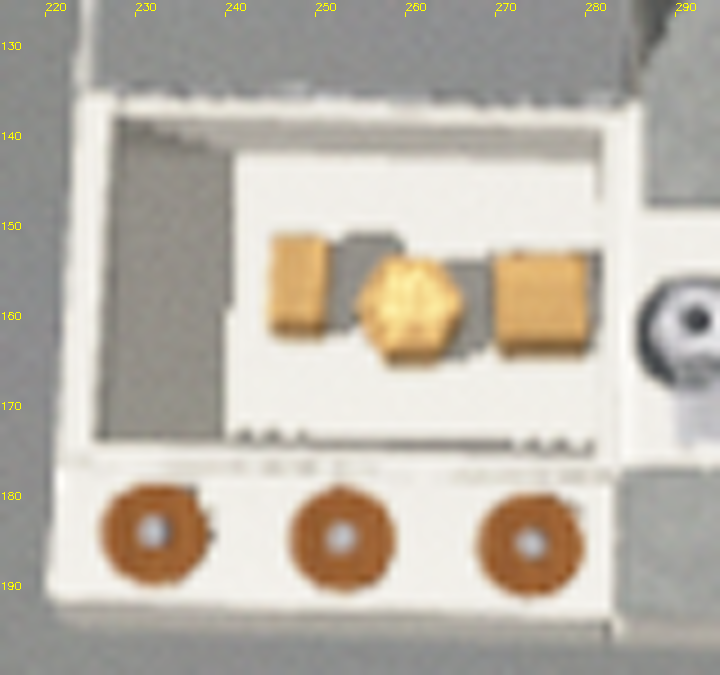

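View pics/c34s.png

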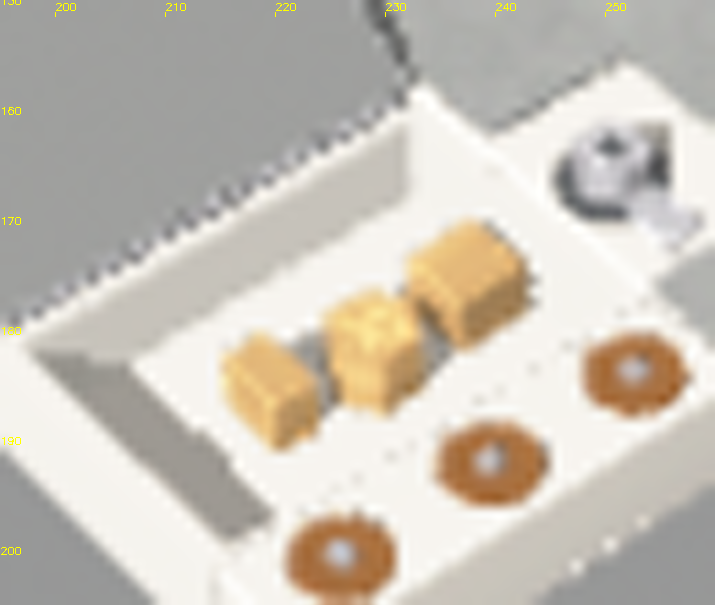

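View pics/t34.png

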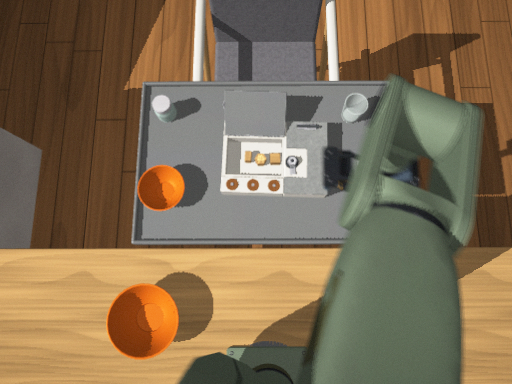

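```bash
python3 - <<'E'
from h import *
d=cam('t34');s=cam('s34')
f=lambda p:unproj(d,[215+(p[0]+.5)/9-.5,125+(p[1]+.5)/9-.5],29)[0]
g=lambda p:unproj(s,[195+(p[0]+.5)/11-.5,150+(p[1]+.5)/11-.5],29)[0]
print('top slab',f((300,278)),'hex',f((411,302)),'block',f((541,300)))
print('side slab',g((270,369)),'hex',g((373,325)),'block',g((470,266)))
im=cv2.imread('pics/t34.png');h=cv2.cvtColor(im,cv2.COLOR_BGR2HSV)
m=((h[...,1]>200)&(h[...,0]<20)&(h[...,2]>150)).astype(np.uint8)[140:230,125:200]
c=max(cv2.findContours(m,0,2)[0],key=cv2.contourArea);e=cv2.fitEllipse(c);print(e)
print(unproj(d,[e[0][0]+125,e[0][1]+140],50))
E
```

```text
top slab [594.96577255  48.8524008   29.        ] hex [587.33722843  15.34343351  29.        ] block [587.87996689 -23.84378517  29.        ]
side slab [596.65510261  50.79169041  29.        ] hex [589.68037854  16.02816625  29.        ] block [588.6166444  -22.23908367  29.        ]
((35.66982650756836, 47.403873443603516), (42.87017822265625, 46.28310775756836), 63.648189544677734)
[[501.77243834 275.39967651  50.        ]]
```

```bash
python3 go.py 595.5 49.5 120 -2
```

```text
now [ 474.9 -197.7  202.9] [-179.9   -0.    87.6] w 54.7 t 38.0 F [0.4 1.3 0.2] q [ -24.   13.   98.   -0.   68. -111.]
shift [251.9, 110.5, 82.6] rv [-0.002, 0.002, 1.565]
```

drive_tool:
  series:
    - [0.5, [30, 10, 0], [0, 0, 0.15]]
    - [0.5, [65, 25, 0], [0, 0, 0.3]]
    - [0.5, [105, 40, 0], [0, 0, 0.45]]
    - [0.5, [145, 60, 0], [0, 0, 0.6]]
    - [0.5, [185, 80, 0], [0, 0, 0.745]]
  squeeze: 20

```text
time_s: 38.5
ee_pos: [564.2, -10.8, 203.5]
ee_rot: [-180.0, -0.0, 46.0]
force: [0.5, 0.1, 0.1]
gripper_width: 45.5
```

```bash
python3 go.py 595.5 49.5 130 -2
```

```text
now [564.2 -10.8 203.5] [-180.   -0.   46.] w 45.5 t 38.5 F [0.5 0.1 0.1] q [ -2.  18.  92.   0.  70. -48.]
shift [65.1, -19.4, 73.6] rv [-0.001, -0.0, 0.838]
```

drive_tool:
  series:
    - [0.5, [15, -5, 10], [0, 0, 0.14]]
    - [0.5, [30, -10, 25], [0, 0, 0.28]]
    - [0.5, [45, -15, 40], [0, 0, 0.42]]
    - [0.5, [60, -19, 60], [0, 0, 0.56]]
    - [0.5, [65, -19.4, 73], [0, 0, 0.7]]

```text
time_s: 39.0
ee_pos: [594.5, 49.8, 128.9]
ee_rot: [-179.9, 0.1, 6.0]
force: [0.6, -1.7, -0.6]
gripper_width: 45.4
```

drive_tool:
  series:
    - [0.5, [0, 0, 10], [0, 0, 0.138]]
    - [0.5, [0, 0, 30], [0, 0, 0.138]]
    - [0.5, [0, 0, 50], [0, 0, 0.138]]
    - [0.5, [0, 0, 60], [0, 0, 0.138]]
    - [0.5, [0, 0, 60], [0, 0, 0.138]]

```text
time_s: 39.5
ee_pos: [593.5, 48.2, 69.5]
ee_rot: [-180.0, 0.2, -1.6]
force: [1.3, -0.2, 0.4]
gripper_width: 45.6
```

```bash
python3 go.py 595.5 49.5 9 -2; python3 look.py 35 215 125 290 200 4 195 135 265 205 7
```

```text
now [593.5  48.2  69.5] [-180.     0.2   -1.6] w 45.6 t 39.5 F [ 1.3 -0.2  0.4] q [ 4. 27. 98.  0. 55.  5.]
shift [2.1, -1.4, 60.5] rv [-0.001, 0.003, 0.007]
(490, 790, 3)
```

View pics/L35.png

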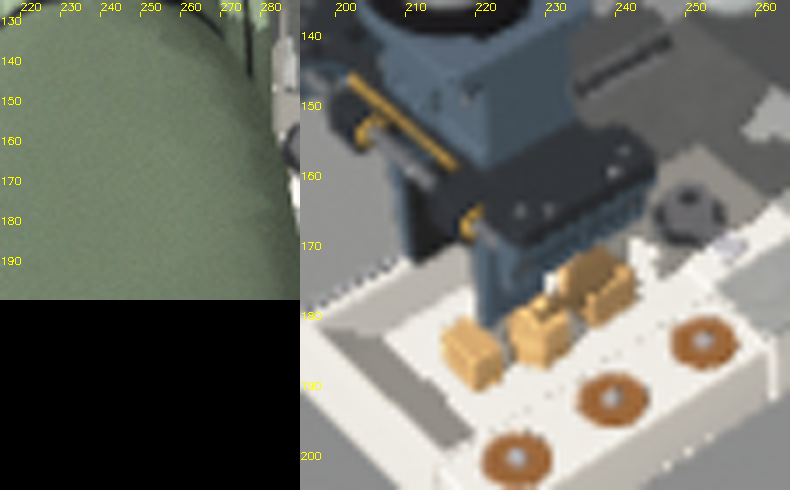

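drive_tool:
  series:
    - [0.5, [1, -0.7, 15], [0, 0, 0]]
    - [0.5, [2.1, -1.4, 30], [0, 0, 0]]
    - [0.5, [2.1, -1.4, 45], [0, 0, 0]]
    - [0.5, [2.1, -1.4, 55], [0, 0, 0]]
    - [0.5, [2.1, -1.4, 59], [0, 0, 0]]

```text
time_s: 40.1
ee_pos: [597.0, 49.2, 12.6]
ee_rot: [-179.9, -0.1, -1.7]
force: [-0.8, -0.5, -0.3]
gripper_width: 45.6
```

drive_tool:
  series:
    - [0.6, [0, 0, 0], [0, 0, 0]]
    - [0.85, [0, 0, 0], [0, 0, 0]]
    - [0.85, [0, 0, 0], [0, 0, 0]]
    - [0.85, [0, 0, 0], [0, 0, 0]]
    - [0.85, [0, 0, 0], [0, 0, 0]]

```text
time_s: 40.6
ee_pos: [597.6, 49.3, 13.7]
ee_rot: [-179.9, -0.2, -1.7]
force: [0.5, -0.3, 3.7]
gripper_width: 27.6
```

```bash
python3 go.py 595.5 49.5 9 -2
```

```text
now [597.6  49.3  13.7] [-179.9   -0.2   -1.7] w 27.6 t 40.6 F [ 0.5 -0.3  3.7] q [  4.  31. 101.   0.  48.   5.]
shift [-2.1, -0.2, 4.6] rv [-0.001, -0.004, 0.006]
```

drive_tool:
  series:
    - [0.85, [0, 0, -15], [0, 0, 0]]
    - [0.85, [0, 0, -35], [0, 0, 0]]
    - [0.85, [0, 0, -60], [0, 0, 0]]
    - [0.85, [0, 0, -85], [0, 0, 0]]
    - [0.85, [0, 0, -100], [0, 0, 0]]
  squeeze: 30

```text
time_s: 41.1
ee_pos: [597.5, 49.1, 114.9]
ee_rot: [-179.9, -0.3, -1.7]
force: [-0.5, -0.6, 0.1]
gripper_width: 27.8
```

```bash
python3 go.py 501 288 100 28;python3 look.py 36 215 125 290 200 4 195 125 265 205 6
```

```text
now [597.5  49.1 114.9] [-179.9   -0.3   -1.7] w 27.8 t 41.1 F [-0.5 -0.6  0.1] q [ 4. 25. 95.  0. 60.  5.]
shift [-103.4, -235.9, 14.7] rv [-0.0, -0.005, -0.518]
(480, 720, 3)
```

View pics/L36.png

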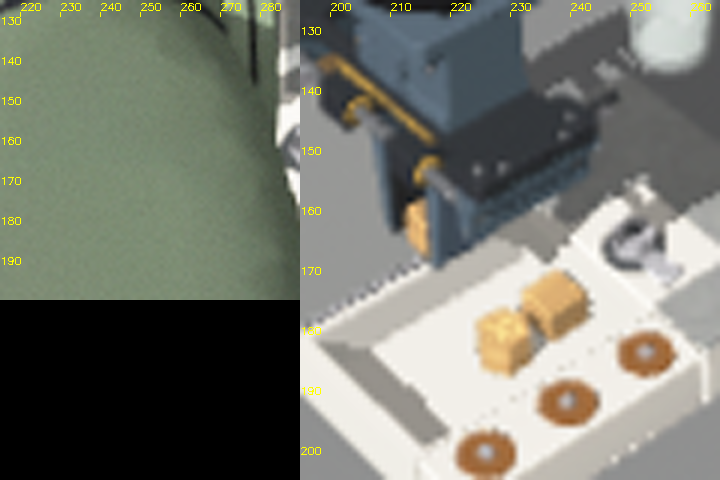

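drive_tool:
  series:
    - [0.85, [-20, -47, -3], [0, 0, 0]]
    - [0.85, [-41, -94, -3], [0, 0, 0]]
    - [0.85, [-62, -141, -3], [0, 0, 0]]
    - [0.85, [-83, -188, 0], [0, 0, 0]]
    - [0.85, [-103.4, -236, 5], [0, 0, 0]]

```text
time_s: 41.7
ee_pos: [501.7, 281.9, 107.6]
ee_rot: [-180.0, -0.0, -1.7]
force: [0.7, 0.4, 0.0]
gripper_width: 27.7
```

drive_tool:
  series:
    - [0.85, [0, 0, 5], [0, 0, 0]]
    - [0.85, [0, 0, 25], [0, 0, 0]]
    - [0.85, [0, 0, 45], [0, 0, 0]]
    - [0.85, [0, 0, 60], [0, 0, 0]]
    - [0.85, [0, 0, 65], [0, 0, 0]]

```text
time_s: 42.2
ee_pos: [501.8, 279.0, 41.0]
ee_rot: [179.9, 0.1, -1.7]
force: [-0.5, 0.0, 0.2]
gripper_width: 27.5
```

```bash
python3 go.py 501 288 30 -2;python3 look.py 37 120 150 200 220 5 145 200 225 265 5
```

```text
now [501.8 279.   41. ] [ 1.799e+02  1.000e-01 -1.700e+00] w 27.5 t 42.2 F [-0.5  0.   0.2] q [ 28.  27. 103.  -0.  50.  30.]
shift [-1.0, -9.0, 10.9] rv [0.002, 0.003, 0.006]
(350, 800, 3)
```

View pics/L37.png

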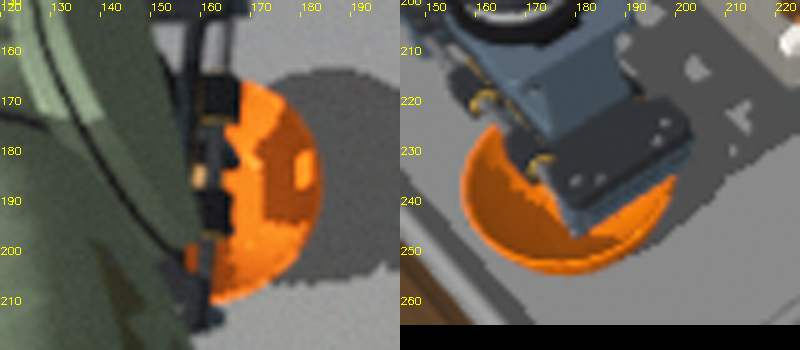

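drive_tool:
  series:
    - [0.85, [0, -8, 2], [0, 0, 0]]
    - [0.85, [0, -8, 10], [0, 0, 0]]
    - [0.85, [0, -8, 12], [0, 0, 0]]
    - [0.6, [0, -8, 12], [0, 0, 0]]
    - [0.58, [0, -8, 12], [0, 0, 0]]

```text
time_s: 42.8
ee_pos: [503.6, 288.6, 31.8]
ee_rot: [-179.9, -0.1, -1.6]
force: [-0.4, -0.0, -0.6]
gripper_width: 37.6
```

drive_tool:
  series:
    - [0.58, [0, 0, 0], [0, 0, 0]]
    - [0.58, [0, 0, -20], [0, 0, 0]]
    - [0.58, [0, 0, -50], [0, 0, 0]]
    - [0.58, [0, 0, -80], [0, 0, 0]]
    - [0.55, [0, 40, -90], [0, 0, 0]]

```text
time_s: 43.3
ee_pos: [505.0, 252.2, 125.3]
ee_rot: [-179.6, -0.6, -1.4]
force: [1.1, -0.6, -0.7]
gripper_width: 40.6
```

```bash
python3 go.py 588.5 15.5 90 -2;python3 look.py 38 120 150 200 220 5 145 200 225 265 5
```

```text
now [505.  252.2 125.3] [-179.6   -0.6   -1.4] w 40.6 t 43.3 F [ 1.1 -0.6 -0.7] q [25. 21. 99.  0. 59. 27.]
shift [89.1, 234.8, 34.6] rv [-0.007, -0.01, 0.01]
(350, 800, 3)
```

View pics/L38.png

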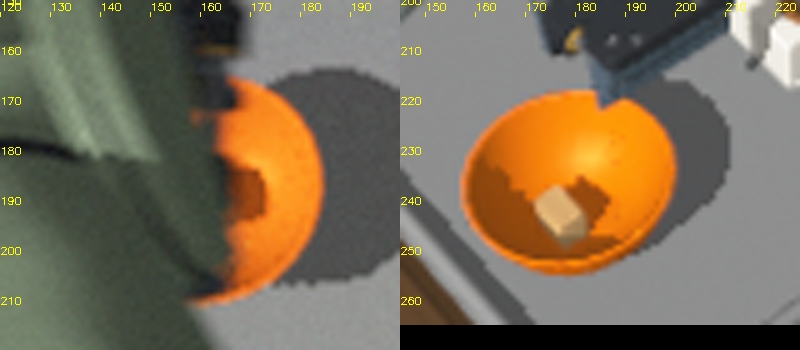

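The slab lies in the bowl at side (177,243). The hexagon is next.

drive_tool:
  series:
    - [0.5, [18, 47, 0], [0, 0, 0]]
    - [0.5, [36, 94, 0], [0, 0, 0]]
    - [0.5, [54, 141, 0], [0, 0, 0]]
    - [0.5, [72, 188, 0], [0, 0, 0]]
    - [0.5, [89, 234, 10], [-0.007, -0.01, 0.01]]
  squeeze: 20

```text
time_s: 43.9
ee_pos: [585.2, 11.6, 112.7]
ee_rot: [179.7, 0.3, -2.3]
force: [1.1, 0.1, -0.1]
gripper_width: 45.6
```

drive_tool:
  series:
    - [0.5, [0, 0, 0], [0, 0, 0]]
    - [0.5, [0, 0, 15], [0, 0, 0]]
    - [0.5, [0, 0, 35], [0, 0, 0]]
    - [0.5, [0, 0, 50], [0, 0, 0]]
    - [0.5, [0, 0, 55], [0, 0, 0]]

```text
time_s: 44.4
ee_pos: [582.1, 13.9, 54.9]
ee_rot: [179.7, 0.7, -2.2]
force: [-0.4, -0.1, 0.3]
gripper_width: 46.1
```

```bash
python3 go.py 588.5 15.5 12 -2;python3 look.py 39 215 125 290 200 4 195 135 265 205 7
```

```text
now [582.1  13.9  54.9] [179.7   0.7  -2.2] w 46.1 t 44.4 F [-0.4 -0.1  0.3] q [  0.  27. 100.  -0.  53.   3.]
shift [6.8, -2.1, 42.8] rv [0.006, 0.012, -0.004]
(490, 790, 3)
```

View pics/L39.png

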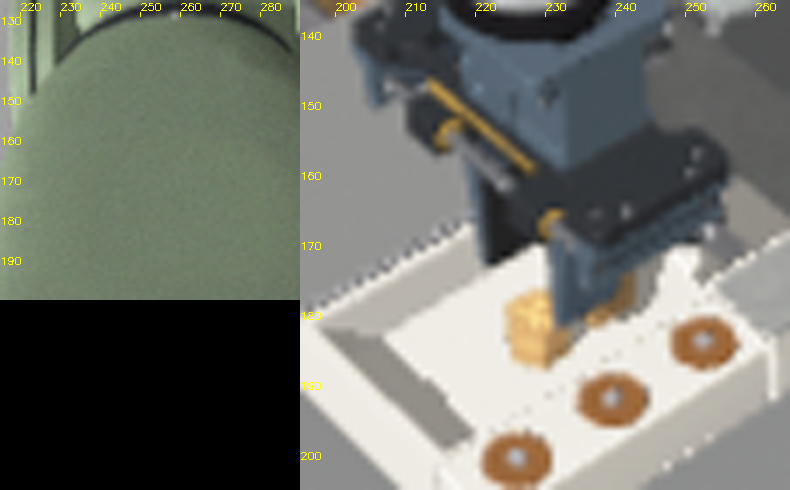

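drive_tool:
  series:
    - [0.5, [5, -1, 0], [0.004, 0.009, 0]]
    - [0.5, [6.8, -2, 12], [0.006, 0.012, 0]]
    - [0.5, [6.8, -2, 26], [0.006, 0.012, 0]]
    - [0.5, [6.8, -2, 37], [0.006, 0.012, 0]]
    - [0.5, [6.8, -2, 42.5], [0.006, 0.012, 0]]

```text
time_s: 45.0
ee_pos: [589.5, 14.5, 12.9]
ee_rot: [-180.0, -0.1, -2.2]
force: [-0.2, 0.6, 0.0]
gripper_width: 45.6
```

```bash
python3 go.py 588.5 15.5 12 -2
```

```text
now [589.5  14.5  12.9] [-1.8e+02 -1.0e-01 -2.2e+00] w 45.6 t 45.0 F [-0.2  0.6  0. ] q [  0.  30. 102.   0.  47.   3.]
shift [-1.1, -0.9, 0.9] rv [-0.0, -0.002, -0.004]
```

drive_tool:
  series:
    - [0.6, [-1, -1, 0.5], [0, 0, 0]]
    - [0.85, [-1, -1, 0.5], [0, 0, 0]]
    - [0.85, [-1, -1, 0.5], [0, 0, 0]]
    - [0.85, [-1, -1, 0.5], [0, 0, 0]]
    - [0.85, [-1, -1, 0.5], [0, 0, 0]]

```text
time_s: 45.5
ee_pos: [589.4, 15.6, 14.1]
ee_rot: [-180.0, -0.3, -2.2]
force: [-0.2, 0.2, 0.4]
gripper_width: 27.4
```

drive_tool:
  series:
    - [0.85, [0, 0, -15], [0, 0, 0]]
    - [0.85, [0, 0, -35], [0, 0, 0]]
    - [0.85, [0, 0, -60], [0, 0, 0]]
    - [0.85, [0, 0, -85], [0, 0, 0]]
    - [0.85, [0, 0, -100], [0, 0, 0]]
  squeeze: 30

```text
time_s: 46.0
ee_pos: [589.7, 15.5, 116.0]
ee_rot: [-180.0, -0.4, -2.2]
force: [0.4, -0.2, -0.0]
gripper_width: 27.3
```

```bash
python3 go.py 501 262 100 -2;python3 look.py 40 215 125 290 200 4 195 135 265 205 7
```

```text
now [589.7  15.5 116. ] [-180.    -0.4   -2.2] w 27.3 t 46.0 F [ 0.4 -0.2 -0. ] q [ 0. 24. 96.  0. 60.  3.]
shift [-98.3, -242.8, 15.4] rv [-0.0, -0.007, -0.004]
(490, 790, 3)
```

View pics/L40.png

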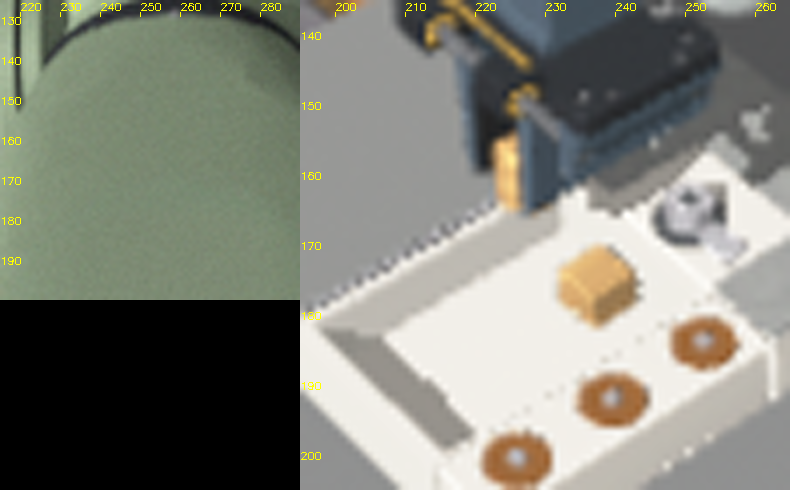

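drive_tool:
  series:
    - [0.85, [-20, -48, -3], [0, 0, 0]]
    - [0.85, [-40, -96, -3], [0, 0, 0]]
    - [0.85, [-60, -144, -3], [0, 0, 0]]
    - [0.85, [-80, -192, 0], [0, 0, 0]]
    - [0.85, [-98, -240, 10], [0, -0.007, 0]]

```text
time_s: 46.6
ee_pos: [502.2, 251.1, 104.8]
ee_rot: [-180.0, 0.2, -2.2]
force: [0.8, 0.3, -0.8]
gripper_width: 27.5
```

drive_tool:
  series:
    - [0.85, [0, 0, 0], [0, 0, 0]]
    - [0.85, [0, 0, 15], [0, 0, 0]]
    - [0.85, [0, 0, 35], [0, 0, 0]]
    - [0.85, [0, 0, 50], [0, 0, 0]]
    - [0.85, [0, 0, 50], [0, 0, 0]]

```text
time_s: 47.1
ee_pos: [501.4, 247.9, 52.4]
ee_rot: [179.8, 0.5, -2.2]
force: [-0.2, -0.1, -0.3]
gripper_width: 27.9
```

```bash
python3 go.py 501 260 38 -2;python3 look.py 41 120 150 200 220 5 145 200 225 265 5
```

```text
now [501.4 247.9  52.4] [179.8   0.5  -2.2] w 27.9 t 47.1 F [-0.2 -0.1 -0.3] q [ 25.  26. 104.   0.  51.  27.]
shift [-0.8, -12.1, 14.4] rv [0.003, 0.009, -0.004]
(350, 800, 3)
```

View pics/L41.png

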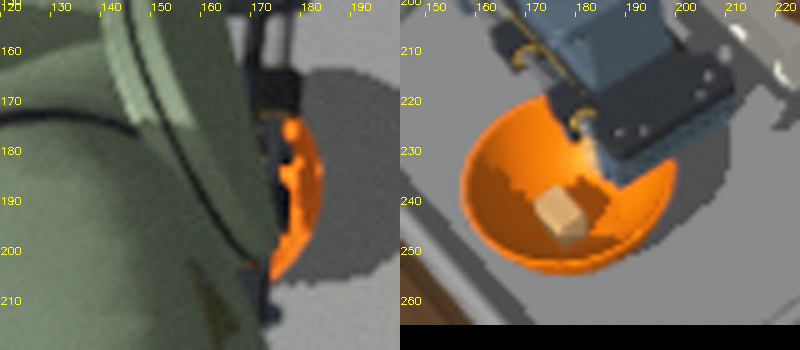

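drive_tool:
  series:
    - [0.85, [0, -10, 0], [0, 0, 0]]
    - [0.85, [0, -10, 8], [0, 0, 0]]
    - [0.85, [0, -10, 14], [0, 0, 0]]
    - [0.7, [0, -10, 14], [0, 0, 0]]
    - [0.58, [0, -10, 14], [0, 0, 0]]

```text
time_s: 47.7
ee_pos: [503.4, 259.5, 40.9]
ee_rot: [180.0, 0.2, -2.2]
force: [-0.8, 0.5, -0.5]
gripper_width: 33.5
```

drive_tool:
  series:
    - [0.58, [0, 0, 0], [0, 0, 0]]
    - [0.58, [0, 0, -20], [0, 0, 0]]
    - [0.58, [0, 0, -50], [0, 0, 0]]
    - [0.58, [0, 0, -80], [0, 0, 0]]
    - [0.55, [0, 40, -90], [0, 0, 0]]

```text
time_s: 48.2
ee_pos: [505.2, 223.0, 134.8]
ee_rot: [-179.7, -0.3, -2.0]
force: [0.1, -0.6, 0.3]
gripper_width: 40.3
```

```bash
python3 go.py 588.2 -18.5 90 -2;python3 look.py 42 120 150 200 220 5 145 200 225 265 5
```

```text
now [505.2 223.  134.8] [-179.7   -0.3   -2. ] w 40.3 t 48.2 F [ 0.1 -0.6  0.3] q [ 23.  20. 100.   0.  60.  24.]
shift [91.2, 238.7, 44.0] rv [-0.005, -0.005, 0.0]
(350, 800, 3)
```

View pics/L42.png

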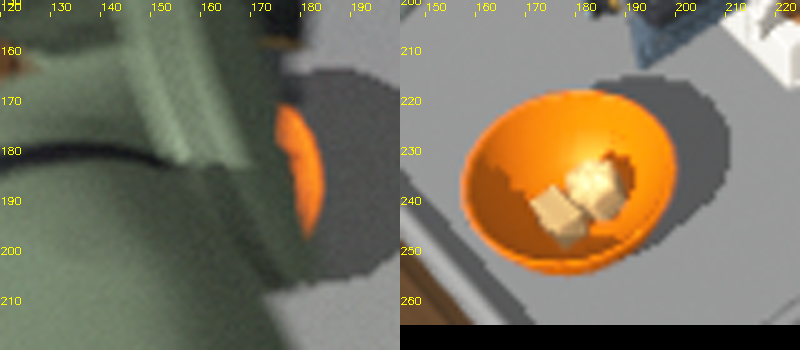

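Both shapes are in the bowl. Next is the block, gripped slightly left of centre to clear the compartment wall.

drive_tool:
  series:
    - [0.5, [18, 48, 0], [0, 0, 0]]
    - [0.5, [36, 96, 0], [0, 0, 0]]
    - [0.5, [54, 144, 0], [0, 0, 0]]
    - [0.5, [72, 192, 5], [0, 0, 0]]
    - [0.5, [91, 236, 15], [-0.005, -0.005, 0]]
  squeeze: 20

```text
time_s: 48.8
ee_pos: [583.3, -17.7, 117.1]
ee_rot: [179.7, 0.4, -2.3]
force: [-0.0, 1.0, -1.4]
gripper_width: 45.7
```

drive_tool:
  series:
    - [0.5, [0, 0, 0], [0, 0, 0]]
    - [0.5, [0, 0, 15], [0, 0, 0]]
    - [0.5, [0, 0, 35], [0, 0, 0]]
    - [0.5, [0, 0, 50], [0, 0, 0]]
    - [0.5, [0, 0, 50], [0, 0, 0]]

```text
time_s: 49.3
ee_pos: [580.2, -15.2, 64.5]
ee_rot: [179.7, 0.8, -2.2]
force: [-0.7, 0.1, 0.2]
gripper_width: 45.6
```

```bash
python3 go.py 588.2 -18.5 12 -2;python3 look.py 43 215 125 290 200 4 195 135 265 205 7
```

```text
now [580.2 -15.2  64.5] [179.7   0.8  -2.2] w 45.6 t 49.3 F [-0.7  0.1  0.2] q [ -2.  27. 100.  -0.  54.  -0.]
shift [8.8, 2.8, 52.4] rv [0.004, 0.013, -0.004]
(490, 790, 3)
```

View pics/L43.png

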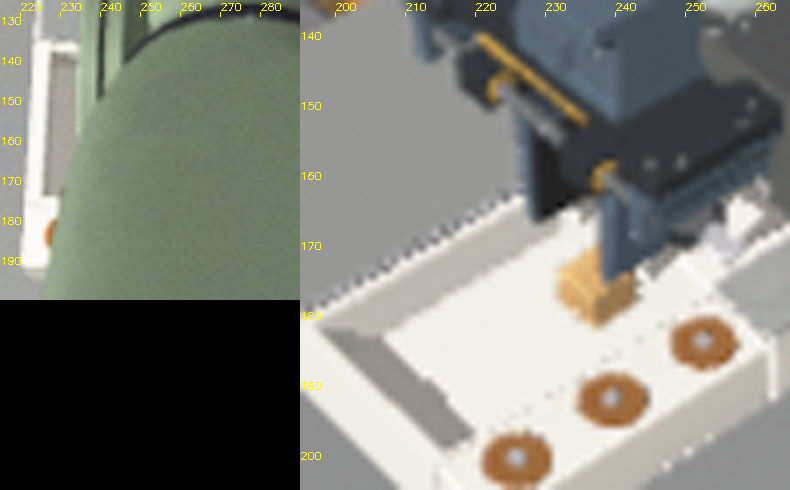

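drive_tool:
  series:
    - [0.5, [6, 2, 0], [0.003, 0.01, 0]]
    - [0.5, [8.8, 2.5, 10], [0.004, 0.013, 0]]
    - [0.5, [8.8, 2.5, 26], [0.004, 0.013, 0]]
    - [0.5, [8.8, 2.5, 42], [0.004, 0.013, 0]]
    - [0.5, [8.8, 2.5, 51.5], [0.004, 0.013, 0]]

```text
time_s: 49.9
ee_pos: [590.1, -19.3, 13.9]
ee_rot: [180.0, -0.2, -2.2]
force: [-0.6, 0.7, -0.1]
gripper_width: 45.4
```

drive_tool:
  series:
    - [0.6, [0, 0, 0], [0, 0, 0]]
    - [0.85, [0, 0, 0], [0, 0, 0]]
    - [0.85, [0, 0, 0], [0, 0, 0]]
    - [0.85, [0, 0, 0], [0, 0, 0]]
    - [0.85, [0, 0, 0], [0, 0, 0]]

```text
time_s: 50.4
ee_pos: [590.9, -19.3, 15.7]
ee_rot: [180.0, -0.4, -2.2]
force: [0.0, 0.4, 1.8]
gripper_width: 27.8
```

drive_tool:
  series:
    - [0.85, [0, 0, -15], [0, 0, 0]]
    - [0.85, [0, 0, -35], [0, 0, 0]]
    - [0.85, [0, 0, -60], [0, 0, 0]]
    - [0.85, [0, 0, -85], [0, 0, 0]]
    - [0.85, [0, 0, -100], [0, 0, 0]]
  squeeze: 30

```text
time_s: 50.9
ee_pos: [590.9, -19.2, 117.5]
ee_rot: [180.0, -0.5, -2.2]
force: [-0.1, -0.2, 0.1]
gripper_width: 27.4
```

```bash
python3 go.py 512 268 100 -2;python3 look.py 44 215 125 290 200 4 195 135 265 205 7
```

```text
now [590.9 -19.2 117.5] [180.   -0.5  -2.2] w 27.4 t 50.9 F [-0.1 -0.2  0.1] q [-3. 24. 96. -0. 60. -1.]
shift [-90.1, -283.9, 16.5] rv [0.001, -0.008, -0.004]
(490, 790, 3)
```

View pics/L44.png

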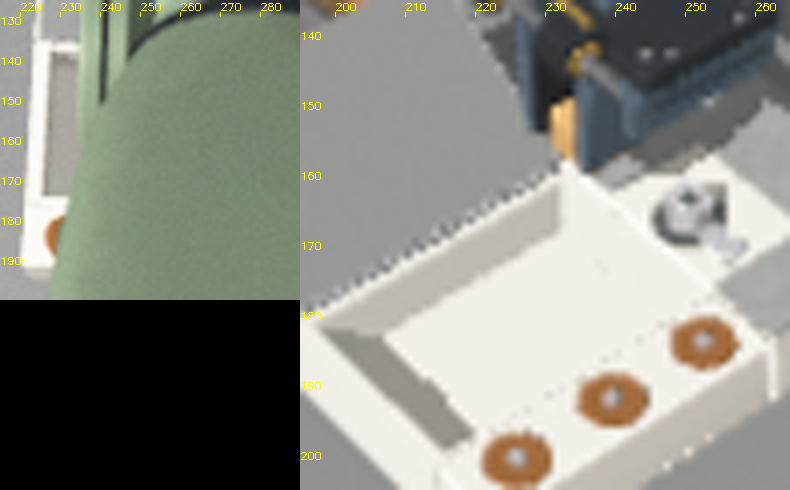

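```bash
python3 - <<'E'
from h import *
print(unproj(cam('s42'),[[176.5,242.5],[184,236.5]],22).round(0))
E
```

```text
[[503. 289.  22.]
 [505. 260.  22.]]
```

drive_tool:
  series:
    - [0.85, [-18, -48, -3], [0, 0, 0]]
    - [0.85, [-36, -96, -3], [0, 0, 0]]
    - [0.85, [-54, -144, -3], [0, 0, 0]]
    - [0.85, [-70, -192, 0], [0, 0, 0]]
    - [0.85, [-80, -240, 3], [0, -0.007, 0]]

```text
time_s: 51.5
ee_pos: [518.0, 221.4, 110.8]
ee_rot: [179.9, 0.2, -2.2]
force: [1.2, -0.6, -0.9]
gripper_width: 27.8
```

```bash
python3 go.py 515 275 60 -2
```

```text
now [518.  221.4 110.8] [179.9   0.2  -2.2] w 27.8 t 51.5 F [ 1.2 -0.6 -0.9] q [ 22.  22. 100.   0.  58.  24.]
shift [-4.8, -53.5, 50.7] rv [0.002, 0.004, -0.004]
```

drive_tool:
  series:
    - [0.85, [-8, -28, 0], [0, 0, 0]]
    - [0.85, [-15, -53, 10], [0, 0, 0]]
    - [0.85, [-15, -53, 30], [0, 0, 0]]
    - [0.85, [-15, -53, 48], [0, 0, 0]]
    - [0.85, [-15, -53, 56], [0, 0, 0]]

```text
time_s: 52.0
ee_pos: [505.1, 273.2, 53.1]
ee_rot: [179.8, 0.4, -2.2]
force: [-0.6, 0.0, 0.1]
gripper_width: 27.9
```

```bash
python3 go.py 504 275 45 -2;python3 look.py 45 120 150 200 220 5 145 200 225 265 5
```

```text
now [505.1 273.2  53.1] [179.8   0.4  -2.2] w 27.9 t 52.0 F [-0.6  0.   0.1] q [ 27.  27. 102.   0.  52.  29.]
shift [-1.1, -1.8, 8.1] rv [0.003, 0.006, -0.003]
(350, 800, 3)
```

View pics/L45.png

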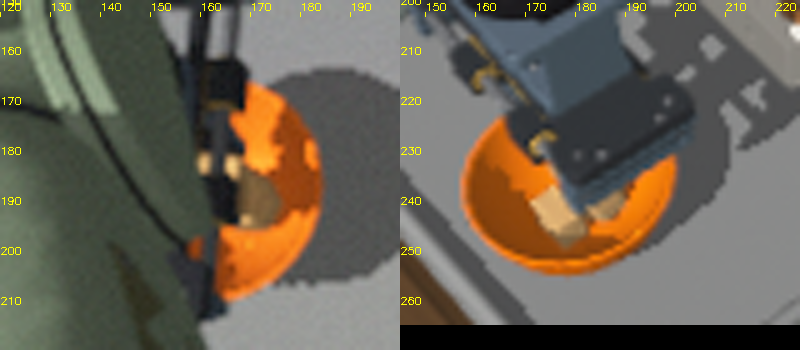

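drive_tool:
  series:
    - [0.85, [-1, -1, 2], [0, 0, 0]]
    - [0.85, [-1, -1, 4], [0, 0, 0]]
    - [0.85, [-1, -1, 6], [0, 0, 0]]
    - [0.85, [-1, -1, 6], [0, 0, 0]]
    - [0.85, [-1, -1, 6], [0, 0, 0]]

```text
time_s: 52.6
ee_pos: [506.1, 274.7, 50.0]
ee_rot: [180.0, 0.1, -2.2]
force: [-0.2, 0.7, -0.8]
gripper_width: 27.8
```

```bash
python3 go.py 504 275 45 -2
```

```text
now [506.1 274.7  50. ] [ 1.8e+02  1.0e-01 -2.2e+00] w 27.8 t 52.6 F [-0.2  0.7 -0.8] q [ 27.  27. 102.   0.  51.  30.]
shift [-2.1, -0.2, 5.0] rv [0.001, 0.002, -0.004]
```

drive_tool:
  series:
    - [0.85, [-2, 0, 3], [0, 0, 0]]
    - [0.85, [-2, 0, 6], [0, 0, 0]]
    - [0.85, [-2, 0, 6], [0, 0, 0]]
    - [0.7, [-2, 0, 6], [0, 0, 0]]
    - [0.6, [-2, 0, 6], [0, 0, 0]]

```text
time_s: 53.1
ee_pos: [504.0, 274.9, 43.7]
ee_rot: [180.0, 0.1, -2.2]
force: [1.1, -0.7, -0.5]
gripper_width: 32.7
```

drive_tool:
  series:
    - [0.58, [0, 0, 0], [0, 0, 0]]
    - [0.58, [0, 0, -20], [0, 0, 0]]
    - [0.58, [0, 0, -50], [0, 0, 0]]
    - [0.58, [0, 0, -80], [0, 0, 0]]
    - [0.55, [0, 40, -100], [0, 0, 0]]

```text
time_s: 53.6
ee_pos: [504.3, 238.0, 145.7]
ee_rot: [-179.8, -0.1, -2.0]
force: [0.1, -1.2, -0.1]
gripper_width: 40.7
```

```bash
python3 go.py 450 0 300 -2;python3 look.py 46 120 150 200 220 5 145 200 225 265 5
```

```text
now [504.3 238.  145.7] [-1.798e+02 -1.000e-01 -2.000e+00] w 40.7 t 53.6 F [ 0.1 -1.2 -0.1] q [24. 20. 98.  0. 62. 26.]
shift [-45.6, 239.4, -155.1] rv [-0.003, -0.002, 0.0]
(350, 800, 3)
```

View pics/L46.png

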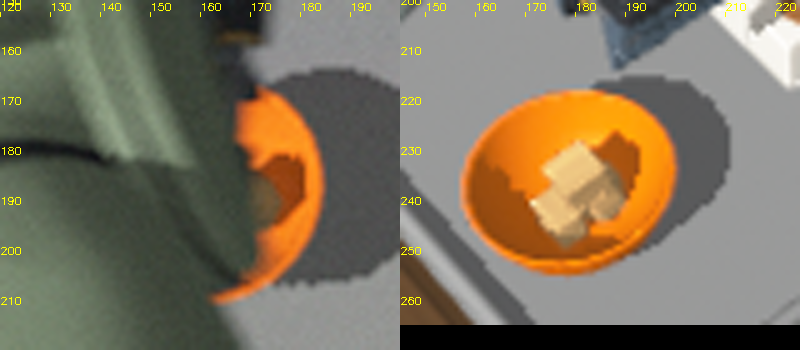

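drive_tool:
  series:
    - [0.55, [-30, 30, -30], [0, 0, 0]]
    - [0.55, [-60, 70, -50], [0, 0, 0]]
    - [0.55, [-90, 115, -70], [0, 0, 0]]
    - [0.55, [-120, 160, -80], [0, 0, 0]]
    - [0.55, [-150, 205, -80], [0, 0, 0]]

```text
time_s: 54.2
ee_pos: [357.3, 53.0, 223.6]
ee_rot: [180.0, -0.0, -2.2]
force: [0.3, -0.7, 0.0]
gripper_width: 40.8
```

drive_tool:
  series:
    - [0.55, [0, 45, 0], [0, 0, 0]]
    - [0.55, [0, 90, 0], [0, 0, 0]]
    - [0.55, [0, 135, 0], [0, 0, 0]]
    - [0.55, [0, 180, 0], [0, 0, 0]]
    - [0.55, [0, 220, 0], [0, 0, 0]]

```text
time_s: 54.7
ee_pos: [348.9, -167.9, 222.7]
ee_rot: [180.0, 0.1, -2.3]
force: [1.3, -0.7, -0.0]
gripper_width: 40.9
```

drive_tool:
  series:
    - [0.55, [-10, 40, 0], [0, 0, 0]]
    - [0.55, [-25, 80, 0], [0, 0, 0]]
    - [0.55, [-40, 120, 0], [0, 0, 0]]
    - [0.55, [-60, 160, 0], [0, 0, 0]]
    - [0.55, [-80, 190, 0], [0, 0, 0]]

```text
time_s: 55.2
ee_pos: [261.2, -354.8, 222.7]
ee_rot: [180.0, 0.1, -2.3]
force: [0.2, 0.1, 0.8]
gripper_width: 40.9
```

```bash
python3 go.py 450 0 300 -2;python3 look.py 47 210 80 400 235 2 150 100 340 265 2; python3 -c "
from h import *
crop('t47',205,80,330,200,6,'c47t')"
```

```text
now [ 261.2 -354.8  222.7] [ 1.8e+02  1.0e-01 -2.3e+00] w 40.9 t 55.2 F [0.2 0.1 0.8] q [-55.   6. 105.  -0.  69. -53.]
shift [174.4, -362.0, -77.8] rv [0.0, 0.002, -0.005]
(330, 760, 3)
```

View pics/t47.png

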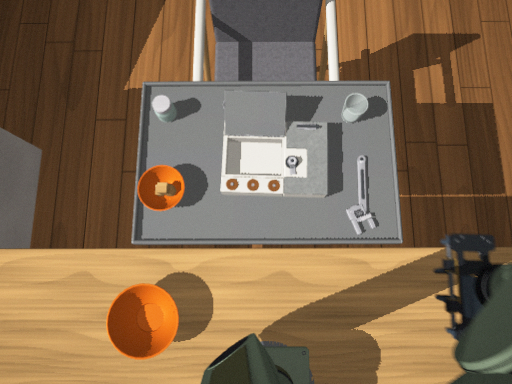

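View pics/s47.png

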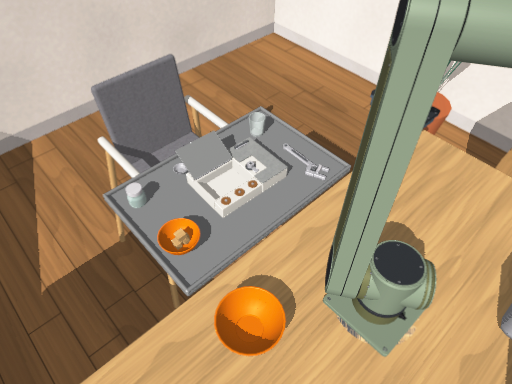

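View pics/c47t.png

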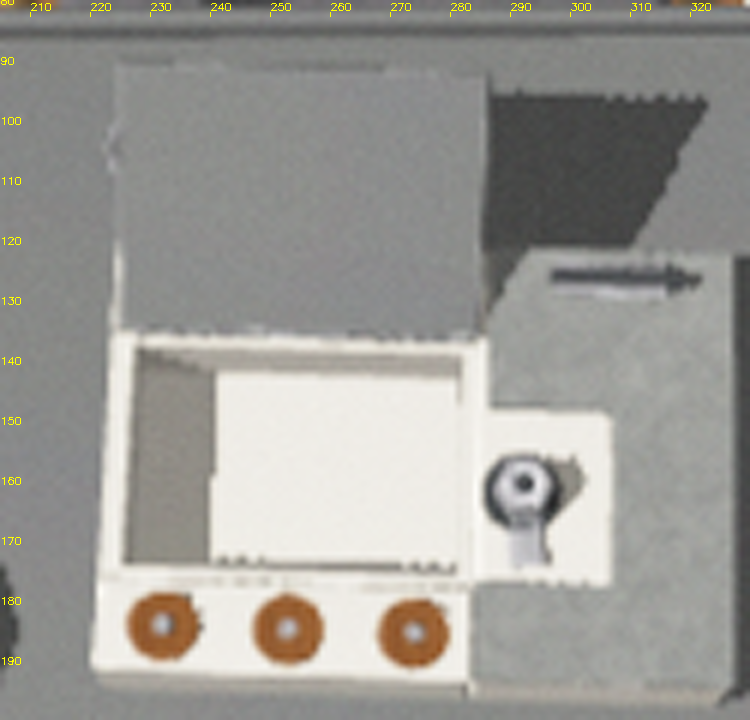

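```bash
python3 - <<'E'
from h import *
a=cv2.imread('pics/top0.png').astype(int);b=cv2.imread('pics/t47.png').astype(int)
for n,(u0,v0,u1,v1) in dict(cup=(338,88,372,124),jar=(150,92,180,124),spoon=(221,94,223,112)).items():
    print(n,np.abs(a[v0:v1,u0:u1]-b[v0:v1,u0:u1]).mean().round(1))
print(env.job_done())
E
```

```text
cup 2.0
jar 2.0
spoon 1.9
the job is handed in; nothing more can be done
None
```

The job is handed in at about 55 s of the 210 s allowed, with every step carried out; `job_done` gave no verdict.

- **Latch:** I set the wrench over the nut and rolled the worm forward until the drag rose from about 3.5 N to 9 N, which I took as the jaws gripping the nut. I then turned the latch with the wrench about 95° anticlockwise. The last move met an upward push, probably a finger on the slide-bolt toy, so I backed off about 3°. I can't say it reached its stop, but the last picture shows the tongue about 90° round.
- **Wrench removal:** The tight jaws stuck on the nut when I first lifted. I set the wrench back down, opened the jaws a little with the worm, and then lifted it off cleanly. It now lies flat on the tray to the right of the board.
- **Flap:** I swung it by its grip to about 108° and let go; it fell open and stayed there.
- **Shapes:** Only the slab, hexagon and block were in the compartment; there was no cross. All three are in the smaller orange bowl on the tray, with the block resting on top of the other two.

**Last checks:**
- The compartment is empty, the flap is open and the arm is clear of everything.
- The cup and jar look the same as in the first pictures.
- The spoon is now almost hidden under the open flap. I could only compare a small strip at its bowl end, which hadn't changed.
- I could only judge the jaw fit and the exact latch angle from pictures and forces, as there was no direct reading of either.

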